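# Set up the bain-marie and shake the chocolates into it

### The arm

A 7-joint arm with a two-finger parallel gripper is mounted at the origin on the work surface. World frame = base frame: x ahead of the robot, y to its left, z up, the work surface at z = 0. Lengths are in m, angles in rad, forces in N, time in s.
With the tool pointing down it reaches from about 0.425 to 0.875 m from the base axis. Payload 4.7 kg.
Tool frame: the origin (TCP) lies at the very end of the fingers, on their centre line; the grasp point (between the pads) lies 19 mm behind it; z points along the fingers, y is the line along which they close (so a half turn about z gives the same grasp; the last joint's range is limited). The gripper opens to 87 mm and grips with 3 to 60 N. Pads are 19 mm wide; open, the fingers measure 117 mm over their backs; the gripper's body (75 mm by 190 mm) begins 51 mm behind the grasp point.
Start: joints at [-1.246, 0.321, -0.07, 1.45, 0.023, 1.371, -0.057], TCP at [0.199, 0.619, 0.223] pointing down, gripper open.
Joint ranges: [-2.86, 2.86], [-0.3, 2.09], [-1.38, 1.24], [0.06, 2.45], [-1.56, 4.7], [0.09, 2.05], [-2.69, 2.69]. Speed limits (rad/s): [2.57, 2.57, 3.14, 3.14, 3.14, 3.14, 3.14].

### API

Orientations are given as a rotation vector (axis times angle).
In Python, from bench import ctrl, vision gives the robot as it stands.
- The arm moves only by the tool jog_arm, never from a script. Its argument "increments" is a list of rows, each an object of numbers: "tx", "ty", "tz": the shift along the tool's x, y, z in mm; "wx", "wy", "wz": the turn, a rotation vector about the tool's x, y, z in rad; "gripper": the opening, from 0 (shut) to 1 (fully open). In form: [{"tx": .., "ty": .., "tz": .., "wx": .., "wy": .., "wz": .., "gripper": ..}, ...]. A call has exactly 5 rows; each row is the pose to reach, as a shift and turn from the pose commanded when the call began, along the tool's axes at that moment; what a row does not reach only later rows make up. A row lasts 1/12 s, in which the tool goes at most 41.7 mm and 7.16 degrees, less where a joint would pass 70% of its speed; a pose out of reach is approached as far as the arm can. A call with a gripper value outside its range is refused whole. The fingers move at their own pace and stop on an object; "grip_force" is the grip in N (left out, the last holds). Time passes only in rows, so rows that repeat a pose let the fingers close, or fill a call up. It gives the time, the measured TCP pose, the force, the opening and the grip force at its end, in the units of the state.
- ctrl.get_state(): the state, without advancing time (a new reading comes with each control period).
- vision.get_image(name): name is "scene" or "top"; returns a dict with "color" (384x512x3 uint8, blue, green, red), "fx", "fy", "cx", "cy" (pixels), "extrinsics" (4x4, takes a point from world to camera coordinates). Camera axes: x right, y down, z forward; pixel columns grow to the right and rows downward; lengths in m; the calibration is good to about 2 mm. A picture is of the moment at which its call begins. There is no depth.
- ctrl.close_job(): hands the job in; it is judged then, once.
Trained networks look in the newest picture that a camera, given by its name, has taken for a name from the list of things; names that differ only in an ending like _2 or _b are one class to them, and where a whole thing is asked for, a point or a joint stands for the part that bears it (a point fixed in the world has none). Each returns a list of dicts, best first, with "conf" (0 to 1); they miss things now and then, are a little off and sometimes report something else, mostly with a low value. They report only what shows in the picture. A call takes as long as a camera call. They do not tell look-alikes from the thing itself.
- vision.spot_in(camera, thing): "bbox" ([left, top, right, bottom] in pixels, round what is visible of it).
The state is a dict: "time": time; "joint_positions": joint angles; "qd": joint speeds; "joint_torque": joint torques, N m; "position": TCP position; "tool_rot": TCP orientation; "ft_force": force on the tool from outside, world axes, zero at the start; "torque": the same for the moment, N m; "grip_width": opening from 0.0 (shut) to 1.0 (fully open); "grip_force": force on a finger pad.
Only numpy, scipy, OpenCV 4.12 (cv2) and the standard library are available. Lean on these libraries where they do the work, as an engineer would, in place of code of your own. Each camera call takes 0.05 s, during which the arm holds its last target. There are 200 camera calls.

### The job

Set up the bain-marie for melting chocolate: nest the perforated basket in the water pan on the hob and the red-tabbed melting bowl inside the basket, and turn the shaker's orange dial to its largest opening. Once that is ready, shake every chocolate out of the shaker into the nested bowl. Then stand the shaker upright on its cork mat again with the dial turned fully shut, leaving the other things on the counter where they are.

Things in the scene. Friction and masses are not known exactly. Their poses are not given: they have to be found in the camera images.
- hob: Round black glass hob plate fixed to the steel counter, 250 mm across, top 6 mm above the counter. Origin at the centre of its underside.
- pan: Loose steel water pan, 1.5 kg, standing on the hob: 216 mm across, 65 mm high, wall 4 mm (at least 100 mm of free radius inside), inner floor 5 mm above its origin, two loop handles on its +y and -y sides. Origin at the centre of its underside, z up.
- basket: Loose perforated steamer basket, 0.26 kg: 164 mm across, rim 58 mm and inner floor 4 mm above its origin (centre of underside), free radius inside 77 mm. Black upright lifting tabs on its +x and -x sides: each 10 mm thick along x (77.5 to 87.5 mm from the axis), 40 mm wide along y, top 94 mm above the origin. One tab, gripped across the 10 mm, is enough to lift it.
- bowl: Loose steel melting bowl, 0.2 kg: rim 116 mm across, 75 mm above its origin (centre of underside), foot 80 mm across, inner floor 4 mm up, free radius 53 mm at the rim. Red upright lifting tabs on its +x and -x sides: each 10 mm thick along x (54 to 64 mm from the axis), 36 mm wide along y, top 110 mm above the origin. One tab, gripped across the 10 mm, is enough to lift it.
- mat: Round cork mat fixed to the counter, 130 mm across, top 4 mm up. Origin at the centre of its underside.
- shaker: Loose clear shaker, 0.27 kg, with 3 to 6 chocolates in it: 66 mm across, 95 mm high, origin under its centre. Its lid has one quarter-round mouth on the -x side, reaching the inner wall (no lip). White D handle on the +x side: top bar 14 mm wide and 18 mm high, from 33 to 98 mm from the axis. With the -x side lowest, the axis 30 degrees below level and a few shakes, the pieces roll out.
- shaker_handle (a point): Middle of the handle's top bar where it is gripped, 70 mm from the shaker's axis on its +x side, 65 mm above the shaker's origin. Axes as the shaker's. The bar has 40 mm of open space under it.
- shaker_mouth (a point): Middle of the mouth in the lid, 20 mm from the axis on the shaker's -x side, level with the top of the dial, 111.5 mm above the shaker's origin.
- dial (a joint): Orange dial lid on the shaker, rad, growing anticlockwise seen from above. 0: shut, at its stop. 1.2: fine holes. 1.7: medium slots. 2.7: largest opening (its quarter-round opening is over the mouth), at its other stop; the chocolates pass only there. It turns lightly (0.01 N m) and stays where it is left; the shaker standing on its mat does not turn with it.
- dial_rim (a point): Centre of the dial at the top of its knurled rim. The rim is 70 mm across and 16 mm high, from 95.5 to 111.5 mm above the shaker's origin; it is gripped across the 70 mm from above. Axes turn with the dial.
- choc1: A round dark-brown chocolate, 18 mm across, 10 g, origin at its centre. It starts in the shaker or is absent (None).
- choc2: A round dark-brown chocolate, 18 mm across, 10 g, origin at its centre. It starts in the shaker or is absent (None).
- choc3: A round dark-brown chocolate, 18 mm across, 10 g, origin at its centre. It starts in the shaker or is absent (None).
- choc4: A round dark-brown chocolate, 18 mm across, 10 g, origin at its centre. It starts in the shaker or is absent (None).
- choc5: A round dark-brown chocolate, 18 mm across, 10 g, origin at its centre. It starts in the shaker or is absent (None).
- choc6: A round dark-brown chocolate, 18 mm across, 10 g, origin at its centre. It starts in the shaker or is absent (None).
- ramekin: Bystander: white ramekin, 72 mm across and 40 mm high. Origin under its centre. Leave alone.
- cocoa_tin: Bystander: yellow box with red lid, 74 x 114 x 180 mm. Origin under its centre. Leave alone.
- spatula: Bystander: spatula lying at the back. Leave alone.
- sugar_jar: Bystander: jar with blue cap, 80 mm across and 110 mm high. Origin under its centre. Leave alone.
Not all that is in view belongs to the job. What is shaped like the bowl but purple is not meant.

How it is judged:
On the way, in this order (a step that is already met when the one before it is completed fails the run):
1. the basket stands flat in the pan, the bowl stands flat in the basket, and the dial is at its largest opening (2.45 or more) (horizontal distance between basket and pan below 0.025 m and z of basket in the frame of pan below 0.012 m and angle between each of basket, bowl's own z axis and vertical below 0.1 rad and horizontal distance between bowl and basket below 0.025 m and z of bowl in the frame of basket between 0 and 0.011 m and value of joint dial above 2.45 rad), for 0.2 s.
2. every chocolate is in the bowl, which is still nested (horizontal distance between basket and pan below 0.025 m and z of basket in the frame of pan below 0.012 m and angle between each of basket, bowl's own z axis and vertical below 0.1 rad and horizontal distance between bowl and basket below 0.025 m and z of bowl in the frame of basket between 0 and 0.011 m and horizontal distance between each of choc1, choc2, choc3, choc4, choc5, choc6 and bowl below 0.056 m and z of choc1 in the frame of bowl between 0.005 and 0.07 m and z of choc2 in the frame of bowl between 0.005 and 0.07 m and z of choc3 in the frame of bowl between 0.005 and 0.07 m and z of choc4 in the frame of bowl between 0.005 and 0.07 m and z of choc5 in the frame of bowl between 0.005 and 0.07 m and z of choc6 in the frame of bowl between 0.005 and 0.07 m), for 0.2 s.
At the end, for the whole second after the job is handed in: Basket on the pan floor, bowl on the basket floor (within 25 mm of centre, tilt under 0.1 rad), pan within 50 mm of the hob centre, every chocolate in the bowl, dial below 0.25 rad, shaker upright (tilt under 0.08 rad) within 32 mm of the mat centre, all at rest (all of step 2 and linear speed of each of choc1, choc2, choc3, choc4, choc5, choc6, bowl, basket, pan, shaker below 0.05 m/s and horizontal distance between pan and hob below 0.05 m and value of joint dial below 0.25 rad and horizontal distance between shaker and mat below 0.032 m and angle between shaker's own z axis and vertical below 0.08 rad and z of shaker in the frame of mat below 0.01 m); the robot touches nothing.
It fails at once if the ramekin is moved by more than 30 mm (distance of ramekin from where it was at the start of the episode above 0.03 m).
It fails at once if the cocoa tin is moved by more than 30 mm (distance of cocoa_tin from where it was at the start of the episode above 0.03 m).
It fails at once if the spatula is moved by more than 30 mm (distance of spatula from where it was at the start of the episode above 0.03 m).
It fails at once if the sugar jar is moved by more than 30 mm (distance of sugar_jar from where it was at the start of the episode above 0.03 m).
Of choc1, choc2, choc3, choc4, choc5, choc6 only 3 to 6 are there at a start; the rules pass over those that are not, and their reading is None.
At some moment in a run one of basket, bowl may be knocked a few centimetres aside while the robot is not near it.
It also fails if it takes over 192 s, if anything falls off the work surface, if the arm or the gripper's body presses on something with over 40 N, if the wrist force passes 120 N, or if a joint passes its speed limit or range.

## Working session

There is one attempt and no reset: what is moved stays moved. The work goes in short steps, Python scripts to look and compute and a tool call to move; the robot and the scene stay as the last step left them, time stands still between calls to the robot, and variables do not carry over. Pictures are saved under pics/ and viewed, at most 14 in all, crops included, and the job is handed in when it is done.

Besides the shell and the picture viewer there is one more tool, called after ">>>" as name([rows], argument=value, ...), one row to a line, values as JSON. jog_arm: Moves the arm, as the interface text tells. Its arguments: {"type":"object","properties":{"increments":{"type":"array"},"grip_force":{"type":"number"}},"required":["increments"]}

```bash
mkdir -p pics; ls; cat > h.py <<'E'
import numpy as np, cv2
from scipy.spatial.transform import Rotation as R
from bench import ctrl, vision
np.set_printoptions(precision=4,suppress=True)
def img(n):
    d=vision.get_image(n); return d
def ray(d,u,v):
    T=np.array(d["extrinsics"]);Rm=T[:3,:3];o=-Rm.T@T[:3,3]
    r=Rm.T@np.array([(u-d["cx"])/d["fx"],(v-d["cy"])/d["fy"],1]);return o,r
def atz(d,u,v,z):
    o,r=ray(d,u,v);return o+r*(z-o[2])/r[2]
def proj(d,p):
    T=np.array(d["extrinsics"]);c=T[:3,:3]@np.array(p)+T[:3,3]
    return np.array([d["fx"]*c[0]/c[2]+d["cx"],d["fy"]*c[1]/c[2]+d["cy"]])
E
python3 - <<'E'
from h import *
s=ctrl.get_state();print({k:(np.round(v,4) if v is not None else v) for k,v in s.items()})
for n in("top","scene"):
    d=img(n);cv2.imwrite(f"pics/{n}0.png",cv2.resize(d["color"],(800,600),interpolation=cv2.INTER_CUBIC))
    T=np.array(d["extrinsics"]);print(n,d["fx"],d["cx"],d["cy"],"\n",T,-T[:3,:3].T@T[:3,3])
    for t in["hob","pan","basket","bowl","mat","shaker","dial","ramekin","cocoa_tin","spatula","sugar_jar"]:
        print(t,[(np.round(b["bbox"]).astype(int).tolist(),round(b["conf"],2)) for b in vision.spot_in(n,t)[:3]])
E
```

```text
pics
{'time': np.float64(0.0), 'joint_positions': array([-1.2459,  0.3218, -0.0701,  1.4517,  0.0226,  1.3708, -0.0569]), 'qd': array([-0.0014, -0.0004,  0.0004, -0.0006, -0.0004, -0.0005, -0.0019]), 'joint_torque': array([  0.0008, -49.1279,  -0.4034, -31.2543,  -0.0639,   0.0435,
         0.0002]), 'position': array([0.1987, 0.6183, 0.2215]), 'tool_rot': array([-0.4862, -3.1035,  0.0029]), 'ft_force': array([ 0.113 ,  0.1238, -0.2234]), 'torque': array([-0.0148, -0.0032, -0.0185]), 'grip_force': np.float64(0.0), 'grip_width': np.float64(0.9998)}
top 471.60001115633264 255.4612014612854 185.72735832411297 
 [[ 0.0004 -1.      0.001  -0.0265]
 [-0.9886 -0.0005 -0.1505  0.5265]
 [ 0.1505 -0.001  -0.9886  1.434 ]
 [ 0.      0.      0.      1.    ]] [ 0.3047 -0.0249  1.4969]
hob [([178, 158, 264, 215], 0.96)]
pan [([174, 138, 267, 207], 0.56)]
basket [([100, 192, 158, 252], 0.6)]
bowl [([326, 267, 373, 305], 0.96), ([342, 206, 385, 252], 0.57)]
mat [([291, 161, 328, 199], 0.93)]
shaker [([296, 143, 324, 187], 0.84), ([359, 122, 420, 177], 0.65)]
dial [([301, 156, 324, 185], 0.55)]
ramek
[... 300 characters left out ...]
.2915 -0.845   1.2884]
 [ 0.      0.      0.      1.    ]] [ 0.9376 -0.3365  0.9113]
hob [([260, 179, 345, 238], 0.65)]
pan [([262, 150, 348, 233], 0.87)]
basket [([318, 85, 379, 139], 0.82)]
bowl [([100, 134, 147, 178], 0.7), ([106, 178, 156, 234], 0.56)]
mat [([192, 222, 243, 266], 0.7)]
shaker [([208, 157, 236, 182], 0.75), ([202, 214, 232, 270], 0.74), ([193, 222, 246, 264], 0.56)]
dial [([201, 212, 232, 239], 0.95), ([94, 271, 171, 329], 0.4)]
ramekin [([209, 158, 235, 182], 0.94), ([205, 213, 233, 274], 0.48)]
cocoa_tin [([94, 273, 173, 329], 0.86)]
spatula [([248, 264, 352, 324], 0.69)]
sugar_jar [([405, 163, 450, 207], 0.96), ([201, 208, 236, 273], 0.44), ([94, 273, 172, 326], 0.35)]
```

View pics/top0.png

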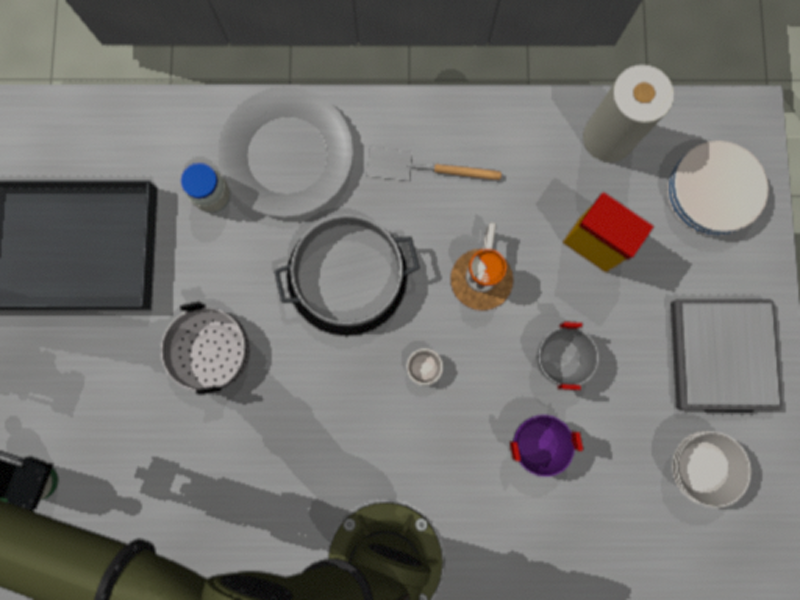

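View pics/scene0.png

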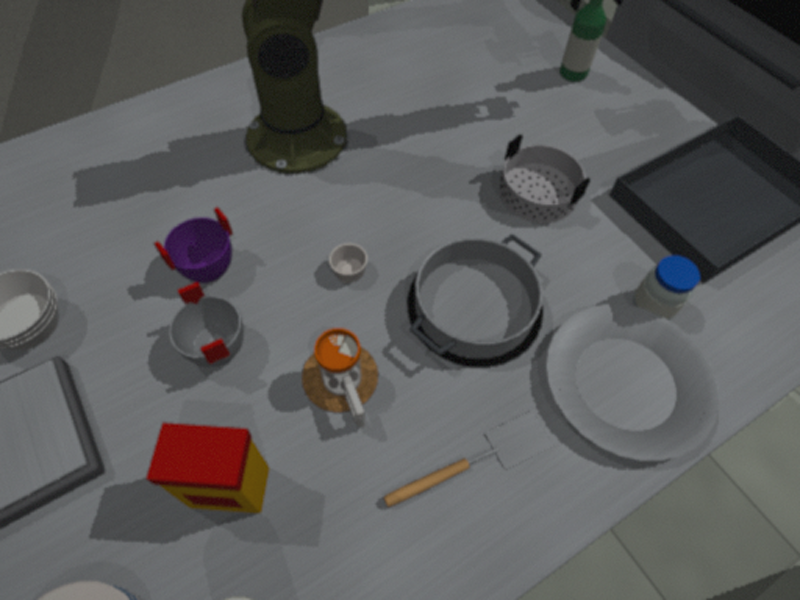

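Candidates for the bowl (pixels in the 800x600 top view): the steel bowl with red tabs at (568,357) and a purple look-alike at (545,445). The white bowl at (711,468) has no tabs. By the description I choose the steel one. The basket is at (205,348), the pan at (347,272) and the shaker at (488,265).

```bash
cat >> h.py <<'E'
from scipy.optimize import least_squares
def blobs(d,kind,box,amin=12):
    l,t,r,b=box;c=d["color"][t:b,l:r];hsv=cv2.cvtColor(c,cv2.COLOR_BGR2HSV);H,S,V=[hsv[...,i].astype(int) for i in range(3)]
    m={"red":((H<8)|(H>172))&(S>140)&(V>70),"black":(V<45),"orange":(H>6)&(H<18)&(S>150)&(V>120)}[kind].astype(np.uint8)
    n,_,st,ce=cv2.connectedComponentsWithStats(m)
    return [(int(st[i,4]),ce[i]+[l,t]) for i in range(1,n) if st[i,4]>=amin]
def tri(d1,p1,d2,p2):
    o1,r1=ray(d1,*p1);o2,r2=ray(d2,*p2)
    s=np.linalg.lstsq(np.stack([r1,-r2],1),o2-o1,rcond=None)[0]
    a,b=o1+s[0]*r1,o2+s[1]*r2;return (a+b)/2,np.linalg.norm(a-b)
E
python3 - <<'E'
from h import *
dt=img("top");ds=img("scene")
B={"bowl":("red",(335,200,395,258),(100,170,165,240)),"basket":("black",(95,185,165,258),(315,80,385,145)),"dial":("orange",(295,150,330,190),(195,200,240,240))}
for k,(c,b1,b2) in B.items():
    x,y=blobs(dt,c,b1),blobs(ds,c,b2);print(k,"top",x,"scene",y)
    for a in x:
        for b in y:
            p,e=tri(dt,a[1],ds,b[1]); 
            if e<.02:print("   ",p,round(e,4))
for k,u,v,z in[("hob?",221,186.5,.006),("pan top",347/1.5625,272/1.5625,.071),("mat",309.5,180,.004),("shandle",490/1.5625,238/1.5625,.078),("ram",273.5,233.5,.02),("jar",204/1.5625,183/1.5625,.11),("purple",545/1.5625,445/1.5625,.075),("tin",616/1.5625,225/1.5625,.18)]:print(k,atz(dt,u,v,z))
a=cv2.resize(dt["color"][195:260,330:400],(500,464),interpolation=cv2.INTER_CUBIC)
b=cv2.resize(dt["color"][140:205,285:335],(300,390),interpolation=cv2.INTER_CUBIC)
o=np.zeros((464,800,3),np.uint8);o[:,:500]=a;o[:390,500:]=b;cv2.imwrite("pics/crop1.png",o)
E
```

```text
bowl top [(39, array([364.7692, 207.7436])), (42, array([364.6429, 247.2857]))] scene [(59, array([120.8983, 184.0678])), (62, array([136.2258, 220.8871]))]
    [ 0.4503 -0.3537  0.1022] 0.0054
    [ 0.3339 -0.3473  0.1072] 0.0037
basket top [(23, array([ 95.4348, 190.3478])), (57, array([123.4211, 196.3509])), (39, array([133.7949, 249.3846]))] scene [(73, array([328.3425,  93.7397])), (82, array([370.3293, 121.8902]))]
    [0.4877 0.3745 0.0726] 0.0026
    [0.3283 0.3368 0.0749] 0.001
dial top [(336, array([313.4256, 170.    ]))] scene [(323, array([212.5728, 226.6347]))]
    [ 0.5629 -0.2031  0.1061] 0.0067
hob? [0.5291 0.0838 0.006 ]
pan top [0.5579 0.0762 0.071 ]
mat [ 0.5506 -0.1997  0.004 ]
shandle [ 0.6248 -0.2051  0.078 ]
ram [ 0.3788 -0.0826  0.02  ]
jar [0.7267 0.3537 0.11  ]
purple [ 0.2251 -0.3023  0.075 ]
tin [ 0.6263 -0.4236  0.18  ]
```

View pics/crop1.png

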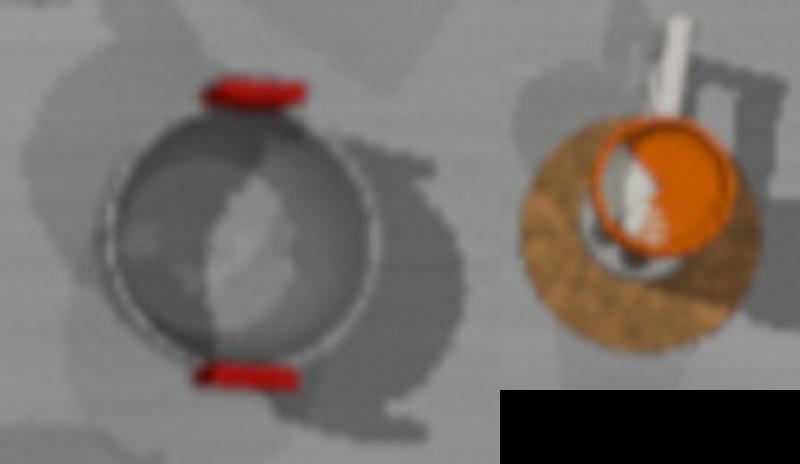

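```bash
cat >> h.py <<'E'
def pose(x,y,z,psi,tilt=0):   # psi deg: azimuth of tool y; tilt deg about tool y from pointing down
    p=np.radians(psi);Y=np.array([np.cos(p),np.sin(p),0]);Z=np.array([0,0,-1.]);X=np.cross(Y,Z)
    return np.array([x,y,z]),R.from_matrix(np.stack([X,Y,Z],1))*R.from_euler("y",tilt,degrees=True)
def cur():
    s=ctrl.get_state();return np.array(s["position"]),R.from_rotvec(s["tool_rot"])
def rel(a,b):
    return a[1].inv().apply(b[0]-a[0])*1000,(a[1].inv()*b[1]).as_rotvec()
def plan(ws,start=None):
    a=start or cur()
    for k,w in enumerate(ws):
        t,r=rel(a,w);n=max(1,int(np.ceil(max(np.linalg.norm(t)/195,np.degrees(np.linalg.norm(r))/34))))
        r0=(a[1].inv()*w[1]).as_rotvec();p0=a
        for i in range(1,n+1):
            b=(p0[0]+(w[0]-p0[0])*i/n,p0[1]*R.from_rotvec(r0*i/n));t,r=rel(a,b)
            print(k,"t",np.round(t,1),"w",np.round(r,3));a=b
def st():
    s=ctrl.get_state();Rm=R.from_rotvec(s["tool_rot"]).as_matrix()
    print("t",round(s["time"],2),"p",np.array(s["position"]),"psi",np.degrees(np.arctan2(Rm[1,1],Rm[0,1])).round(1),"z",Rm[:,2],"q",np.array(s["joint_positions"]),"F",np.array(s["ft_force"]),"M",np.array(s["torque"]),"g",s["grip_width"],s["grip_force"])
E
python3 -c "
from h import *
plan([pose(.4877,.3745,.2,13.3),pose(.4877,.3745,.067,13.3)])"
```

```text
0 t [-174.9  -72.1   11.3] w [0.    0.    0.514]
0 t [-187.8   23.1   11.3] w [0.    0.    0.514]
1 t [  0.  -0. 133.] w [0. 0. 0.]
```

>>> jog_arm([
  {"tx": -175,"ty": -72,"tz": 11,"wz": 0.514},
  {"tx": -175,"ty": -72,"tz": 11,"wz": 0.514},
  {"tx": -175,"ty": -72,"tz": 11,"wz": 0.514},
  {"tx": -175,"ty": -72,"tz": 11,"wz": 0.514},
  {"tx": -175,"ty": -72,"tz": 11,"wz": 0.514},
])

```text
validation failed for argument at $.in...
```

>>> jog_arm([
  {"tx": -188,"ty": 23,"tz": 11,"wz": 0.514},
  {"tx": -188,"ty": 23,"tz": 11,"wz": 0.514},
  {"tx": -188,"ty": 23,"tz": 11,"wz": 0.514},
  {"tx": -188,"ty": 23,"tz": 11,"wz": 0.514},
  {"tx": -188,"ty": 23,"tz": 11,"wz": 0.514},
])

```text
validation failed for argument at $.in...
```

```bash
python3 - <<'E'
from h import *
st()
dt=img("top");ds=img("scene")
print(blobs(dt,"black",(95,185,165,258)),blobs(ds,"black",(315,80,385,145)))
# pan fit: rim from edges of hob+pan? use bbox
for n in("top","scene"):
    print(n,[(np.round(b["bbox"],1),b["conf"]) for t in("pan","hob","basket") for b in vision.spot_in(n,t)[:2]])
plan([pose(.4877,.3745,.067,13.3)])
cv2.imwrite("pics/p2.png",np.hstack([cv2.resize(dt["color"][120:260,90:290],(400,280)),cv2.resize(ds["color"][70:250,240:400],(400,450))[:280]]))
E
```

```text
t 1.3 p [0.1988 0.6189 0.2226] psi 72.2 z [ 0.0001  0.     -1.    ] q [-1.2459  0.321  -0.0701  1.4505  0.0226  1.3708 -0.057 ] F [-0.8106  0.6236 -0.2611] M [-0.054   0.0555 -0.0069] g 0.9988091194999463 0.0
[(23, array([ 95.4348, 190.3478])), (56, array([123.4821, 196.3036])), (40, array([133.725, 249.425]))] [(74, array([328.3243,  93.8243])), (82, array([370.3293, 121.8902]))]
top [(array([174.6, 135.1, 268.8, 208.7]), 0.72), (array([180.9, 163.7, 264.7, 213.9]), 0.94), (array([101.4, 195.3, 157.5, 255. ]), 0.78), (array([345. , 202.4, 385. , 248.7]), 0.27)]
scene [(array([261.7, 149. , 348.3, 231.6]), 0.88), (array([204. , 213.4, 229.8, 272.4]), 0.62), (array([263.9, 182.2, 347.4, 236.9]), 0.82), (array([321.3,  86.6, 377.3, 140.7]), 0.84), (array([407.7, 164.5, 447.2, 206.7]), 0.36)]
0 t [-116.6  -48.1   51.9] w [0.    0.    0.343]
0 t [-126.    -6.1   51.9] w [0.    0.    0.343]
0 t [-120.7   36.5   51.9] w [0.    0.    0.343]
```

View pics/p2.png

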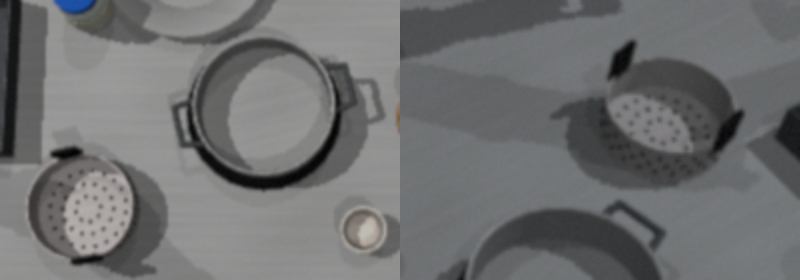

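The view shows the basket at about crop (80,205), black tabs at (68,152) and (87,260), and the pan rim centred at (265,108). Every row must carry all the keys.

>>> jog_arm([
  {"tx": -175,"ty": -72,"tz": 11,"wx": 0,"wy": 0,"wz": 0.514,"gripper": 1},
  {"tx": -175,"ty": -72,"tz": 11,"wx": 0,"wy": 0,"wz": 0.514,"gripper": 1},
  {"tx": -175,"ty": -72,"tz": 11,"wx": 0,"wy": 0,"wz": 0.514,"gripper": 1},
  {"tx": -175,"ty": -72,"tz": 11,"wx": 0,"wy": 0,"wz": 0.514,"gripper": 1},
  {"tx": -175,"ty": -72,"tz": 11,"wx": 0,"wy": 0,"wz": 0.514,"gripper": 1},
])

```text
time: 2.12
position: [0.3486, 0.4923, 0.2117]
tool_rot: [1.275, 2.868, -0.001]
ft_force: [0.6, -0.9, 0.7]
grip_width: 0.998
grip_force: 0.0
```

>>> jog_arm([
  {"tx": -188,"ty": 23,"tz": 11,"wx": 0,"wy": 0,"wz": 0.514,"gripper": 1},
  {"tx": -188,"ty": 23,"tz": 11,"wx": 0,"wy": 0,"wz": 0.514,"gripper": 1},
  {"tx": -188,"ty": 23,"tz": 11,"wx": 0,"wy": 0,"wz": 0.514,"gripper": 1},
  {"tx": -188,"ty": 23,"tz": 11,"wx": 0,"wy": 0,"wz": 0.514,"gripper": 1},
  {"tx": -188,"ty": 23,"tz": 11,"wx": 0,"wy": 0,"wz": 0.514,"gripper": 1},
])

```text
time: 2.53
position: [0.4924, 0.3691, 0.2008]
tool_rot: [1.962, 2.45, 0.0]
ft_force: [1.1, -1.1, 0.4]
grip_width: 0.994
grip_force: 0.0
```

```bash
python3 - <<'E'
from h import *
st()
plan([pose(.4877,.3745,.067,13.3)])
E
```

```text
t 2.53 p [0.4924 0.3691 0.2008] psi 12.6 z [ 0.0027 -0.002  -1.    ] q [-0.9033  0.258   0.2578  1.5839 -0.0641  1.3075 -0.4166] F [ 1.1053 -1.0983  0.3699] M [-0.1381 -0.0175 -0.018 ] g 0.9943922230044369 0.0
0 t [  6.7  -3.6 133.7] w [ 0.002  0.003 -0.012]
```

>>> jog_arm([
  {"tx": 4,"ty": -2,"tz": 110,"wx": 0,"wy": 0,"wz": 0,"gripper": 1},
  {"tx": 4,"ty": -2,"tz": 110,"wx": 0,"wy": 0,"wz": 0,"gripper": 1},
  {"tx": 4,"ty": -2,"tz": 110,"wx": 0,"wy": 0,"wz": 0,"gripper": 1},
  {"tx": 4,"ty": -2,"tz": 110,"wx": 0,"wy": 0,"wz": 0,"gripper": 1},
  {"tx": 4,"ty": -2,"tz": 110,"wx": 0,"wy": 0,"wz": 0,"gripper": 1},
])

```text
time: 2.95
position: [0.4842, 0.3773, 0.0896]
tool_rot: [-1.949, -2.464, 0.005]
ft_force: [0.5, -0.1, 0.9]
grip_width: 0.997
grip_force: 0.0
```

```bash
python3 - <<'E'
from h import *
st()
plan([pose(.4877,.3745,.067,13.3)])
E
```

```text
t 2.95 p [0.4842 0.3773 0.0896] psi 13.3 z [-0.0022 -0.0021 -1.    ] q [-0.9027  0.3451  0.2388  1.7062 -0.0894  1.104  -0.4046] F [ 0.456  -0.1209  0.8534] M [-0.0513  0.011  -0.011 ] g 0.9968737261186343 0.0
0 t [-3.5  2.8 22.6] w [-0.003  0.002  0.   ]
```

>>> jog_arm([
  {"tx": -3,"ty": 2,"tz": 23,"wx": 0,"wy": 0,"wz": 0,"gripper": 1},
  {"tx": -3,"ty": 2,"tz": 23,"wx": 0,"wy": 0,"wz": 0,"gripper": 1},
  {"tx": -3,"ty": 2,"tz": 23,"wx": 0,"wy": 0,"wz": 0,"gripper": 0},
  {"tx": -3,"ty": 2,"tz": 23,"wx": 0,"wy": 0,"wz": 0,"gripper": 0},
  {"tx": -3,"ty": 2,"tz": 23,"wx": 0,"wy": 0,"wz": 0,"gripper": 0},
], grip_force=40)

```text
time: 3.37
position: [0.4886, 0.3764, 0.0699]
tool_rot: [1.949, 2.464, 0.005]
ft_force: [-0.2, 0.3, -0.5]
grip_width: 0.853
grip_force: 0.0
```

>>> jog_arm([
  {"tx": 0,"ty": 0,"tz": 0,"wx": 0,"wy": 0,"wz": 0,"gripper": 0},
  {"tx": 0,"ty": 0,"tz": 0,"wx": 0,"wy": 0,"wz": 0,"gripper": 0},
  {"tx": 0,"ty": 0,"tz": 0,"wx": 0,"wy": 0,"wz": 0,"gripper": 0},
  {"tx": 0,"ty": 0,"tz": 0,"wx": 0,"wy": 0,"wz": 0,"gripper": 0},
  {"tx": 0,"ty": 0,"tz": 0,"wx": 0,"wy": 0,"wz": 0,"gripper": 0},
])

```text
time: 3.78
position: [0.4877, 0.3753, 0.0676]
tool_rot: [1.949, 2.464, 0.0]
ft_force: [-0.3, -0.5, 0.4]
grip_width: 0.472
grip_force: 0.0
```

>>> jog_arm([
  {"tx": 0,"ty": 0,"tz": -30,"wx": 0,"wy": 0,"wz": 0,"gripper": 0},
  {"tx": 0,"ty": 0,"tz": -60,"wx": 0,"wy": 0,"wz": 0,"gripper": 0},
  {"tx": 0,"ty": 0,"tz": -100,"wx": 0,"wy": 0,"wz": 0,"gripper": 0},
  {"tx": 0,"ty": 0,"tz": -120,"wx": 0,"wy": 0,"wz": 0,"gripper": 0},
  {"tx": 0,"ty": 0,"tz": -120,"wx": 0,"wy": 0,"wz": 0,"gripper": 0},
])

```text
time: 4.2
position: [0.4904, 0.3773, 0.194]
tool_rot: [1.949, 2.462, 0.016]
ft_force: [0.3, 1.4, 0.6]
grip_width: 0.1
grip_force: 0.0
```

```bash
python3 - <<'E'
from h import *
st()
dt=img("top");ds=img("scene")
T=blobs(dt,"black",(85,150,200,270));S=blobs(ds,"black",(290,50,420,150));print(T,S)
for a in T:
  for b in S:
    p,e=tri(dt,a[1],ds,b[1])
    if e<.02:print(p,e)
cv2.imwrite("pics/p3.png",np.hstack([cv2.resize(dt["color"][120:270,80:280],(400,300)),cv2.resize(ds["color"][50:200,240:440],(400,300))]))
E
```

```text
t 4.2 p [0.4904 0.3773 0.194 ] psi 13.3 z [ 0.0077  0.0071 -0.9999] q [-0.9082  0.2616  0.2515  1.5928 -0.068   1.2852 -0.4145] F [0.3325 1.4264 0.6111] M [-0.0969 -0.0289 -0.0037] g 0.09953684994670554 0.0
[(1662, array([106.8676, 194.9844])), (40, array([186., 184.])), (74, array([193.9459, 199.0405]))] [(1418, array([391.9499,  67.17  ])), (75, array([328.36  ,  93.8533])), (582, array([406.8265, 126.3711])), (79, array([370.3671, 122.    ]))]
[0.4921 0.1534 0.3004] 0.0027980211773084474
```

View pics/p3.png

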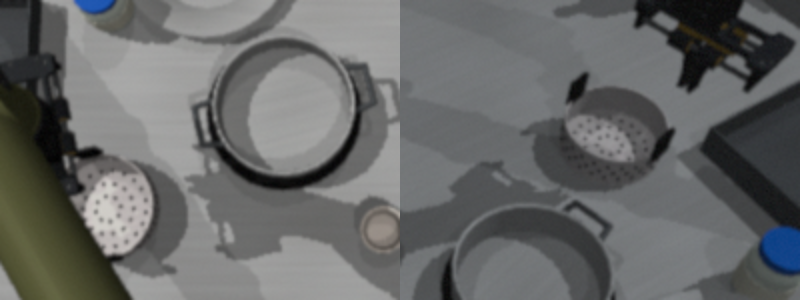

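The fingers close at their own pace (about 1 s), so I lifted before the grip was made. The basket hasn't moved (scene crop tabs at (578,88) and (663,144)). I'll retry with a half-open gripper.

>>> jog_arm([
  {"tx": 0,"ty": 0,"tz": 0,"wx": 0,"wy": 0,"wz": 0,"gripper": 0.5},
  {"tx": 0,"ty": 0,"tz": 0,"wx": 0,"wy": 0,"wz": 0,"gripper": 0.5},
  {"tx": 0,"ty": 0,"tz": 0,"wx": 0,"wy": 0,"wz": 0,"gripper": 0.5},
  {"tx": 0,"ty": 0,"tz": 0,"wx": 0,"wy": 0,"wz": 0,"gripper": 0.5},
  {"tx": 0,"ty": 0,"tz": 0,"wx": 0,"wy": 0,"wz": 0,"gripper": 0.5},
])

```text
time: 4.72
position: [0.4874, 0.3751, 0.1868]
tool_rot: [-1.949, -2.464, 0.002]
ft_force: [-0.2, -0.0, -0.1]
grip_width: 0.325
grip_force: 0.0
```

>>> jog_arm([
  {"tx": 0,"ty": 0,"tz": 0,"wx": 0,"wy": 0,"wz": 0,"gripper": 0.5},
  {"tx": 0,"ty": 0,"tz": 40,"wx": 0,"wy": 0,"wz": 0,"gripper": 0.5},
  {"tx": 0,"ty": 0,"tz": 80,"wx": 0,"wy": 0,"wz": 0,"gripper": 0.5},
  {"tx": 0,"ty": 0,"tz": 120,"wx": 0,"wy": 0,"wz": 0,"gripper": 0.5},
  {"tx": 0,"ty": 0,"tz": 120,"wx": 0,"wy": 0,"wz": 0,"gripper": 0.5},
])

```text
time: 5.13
position: [0.4825, 0.3713, 0.0592]
tool_rot: [-1.948, -2.462, 0.023]
ft_force: [-2.2, -2.0, -0.9]
grip_width: 0.5
grip_force: 0.0
```

>>> jog_arm([
  {"tx": 0,"ty": 0,"tz": 0,"wx": 0,"wy": 0,"wz": 0,"gripper": 0},
  {"tx": 0,"ty": 0,"tz": 0,"wx": 0,"wy": 0,"wz": 0,"gripper": 0},
  {"tx": 0,"ty": 0,"tz": 0,"wx": 0,"wy": 0,"wz": 0,"gripper": 0},
  {"tx": 0,"ty": 0,"tz": 0,"wx": 0,"wy": 0,"wz": 0,"gripper": 0},
  {"tx": 0,"ty": 0,"tz": 0,"wx": 0,"wy": 0,"wz": 0,"gripper": 0},
])

```text
time: 5.55
position: [0.4889, 0.3763, 0.07]
tool_rot: [1.949, 2.463, 0.006]
ft_force: [1.0, 0.3, 0.4]
grip_width: 0.204
grip_force: 0.0
```

>>> jog_arm([
  {"tx": 0,"ty": 0,"tz": 0,"wx": 0,"wy": 0,"wz": 0,"gripper": 0},
  {"tx": 0,"ty": 0,"tz": 0,"wx": 0,"wy": 0,"wz": 0,"gripper": 0},
  {"tx": 0,"ty": 0,"tz": 0,"wx": 0,"wy": 0,"wz": 0,"gripper": 0},
  {"tx": 0,"ty": 0,"tz": 0,"wx": 0,"wy": 0,"wz": 0,"gripper": 0},
  {"tx": 0,"ty": 0,"tz": 0,"wx": 0,"wy": 0,"wz": 0,"gripper": 0},
])

```text
time: 5.97
position: [0.4884, 0.3759, 0.069]
tool_rot: [1.95, 2.463, 0.003]
ft_force: [-0.2, -0.3, 5.5]
grip_width: 0.112
grip_force: 40.0
```

```bash
python3 - <<'E'
from h import *
st()
a=pose(*cur()[0],13.3)
u=np.array([np.cos(np.radians(93)),np.sin(np.radians(93))])
# final: basket x axis at azimuth 93 => tab toward +y
def tabpos(az,c=(.558,.076)): return c[0]+.0825*np.cos(np.radians(az)),c[1]+.0825*np.sin(np.radians(az))
x,y=tabpos(85)
plan([pose(a[0][0],a[0][1],.17,13.3),pose(x,y,.17,85),pose(x,y,.082,85)])
E
```

```text
t 5.97 p [0.4884 0.3759 0.069 ] psi 13.3 z [ 0.0015  0.0016 -1.    ] q [-0.8958  0.3678  0.239   1.7219 -0.098   1.0614 -0.3928] F [-0.2087 -0.3281  5.4921] M [-0.1574  0.1869 -0.0914] g 0.11196109076002796 39.99352709390223
0 t [   0.1    0.2 -101. ] w [ 0.002 -0.001 -0.   ]
1 t [-76.5   8.2  -0. ] w [-0.    -0.    -0.417]
1 t [-73.3 -23.5  -0. ] w [-0.    -0.    -0.417]
1 t [-57.5 -51.2  -0. ] w [-0.    -0.    -0.417]
2 t [ 0. -0. 88.] w [0. 0. 0.]
```

>>> jog_arm([
  {"tx": 0,"ty": 0,"tz": -20,"wx": 0,"wy": 0,"wz": 0,"gripper": 0},
  {"tx": 0,"ty": 0,"tz": -45,"wx": 0,"wy": 0,"wz": 0,"gripper": 0},
  {"tx": 0,"ty": 0,"tz": -70,"wx": 0,"wy": 0,"wz": 0,"gripper": 0},
  {"tx": 0,"ty": 0,"tz": -95,"wx": 0,"wy": 0,"wz": 0,"gripper": 0},
  {"tx": 0,"ty": 0,"tz": -110,"wx": 0,"wy": 0,"wz": 0,"gripper": 0},
])

```text
time: 6.38
position: [0.4882, 0.3757, 0.1797]
tool_rot: [1.949, 2.463, 0.003]
ft_force: [0.6, -0.6, -2.1]
grip_width: 0.108
grip_force: 40.0
```

>>> jog_arm([
  {"tx": -15,"ty": 2,"tz": 0,"wx": 0,"wy": 0,"wz": -0.08,"gripper": 0},
  {"tx": -30,"ty": 3,"tz": 0,"wx": 0,"wy": 0,"wz": -0.16,"gripper": 0},
  {"tx": -45,"ty": 5,"tz": 0,"wx": 0,"wy": 0,"wz": -0.25,"gripper": 0},
  {"tx": -60,"ty": 6,"tz": 0,"wx": 0,"wy": 0,"wz": -0.33,"gripper": 0},
  {"tx": -76,"ty": 8,"tz": 0,"wx": 0,"wy": 0,"wz": -0.417,"gripper": 0},
])

```text
time: 6.8
position: [0.5124, 0.3025, 0.1766]
tool_rot: [-1.39, -2.816, 0.002]
ft_force: [-0.5, 0.3, -3.3]
grip_width: 0.109
grip_force: 40.0
```

>>> jog_arm([
  {"tx": -15,"ty": -5,"tz": 0,"wx": 0,"wy": 0,"wz": -0.08,"gripper": 0},
  {"tx": -30,"ty": -9,"tz": 0,"wx": 0,"wy": 0,"wz": -0.16,"gripper": 0},
  {"tx": -44,"ty": -14,"tz": 0,"wx": 0,"wy": 0,"wz": -0.25,"gripper": 0},
  {"tx": -59,"ty": -19,"tz": 0,"wx": 0,"wy": 0,"wz": -0.33,"gripper": 0},
  {"tx": -73,"ty": -23,"tz": 0,"wx": 0,"wy": 0,"wz": -0.417,"gripper": 0},
])

```text
time: 7.22
position: [0.5383, 0.2299, 0.1766]
tool_rot: [-0.778, -3.042, 0.002]
ft_force: [1.1, 0.3, -2.2]
grip_width: 0.113
grip_force: 40.0
```

>>> jog_arm([
  {"tx": -12,"ty": -10,"tz": 0,"wx": 0,"wy": 0,"wz": -0.08,"gripper": 0},
  {"tx": -24,"ty": -20,"tz": 0,"wx": 0,"wy": 0,"wz": -0.17,"gripper": 0},
  {"tx": -35,"ty": -31,"tz": 0,"wx": 0,"wy": 0,"wz": -0.26,"gripper": 0},
  {"tx": -47,"ty": -41,"tz": 0,"wx": 0,"wy": 0,"wz": -0.34,"gripper": 0},
  {"tx": -58,"ty": -51,"tz": 0,"wx": 0,"wy": 0,"wz": -0.417,"gripper": 0},
])

```text
time: 7.63
position: [0.5644, 0.1575, 0.1765]
tool_rot: [-0.132, -3.137, 0.001]
ft_force: [-0.5, -0.4, -2.6]
grip_width: 0.115
grip_force: 40.0
```

```bash
python3 - <<'E'
from h import *
st()
dt=img("top");ds=img("scene")
cv2.imwrite("pics/p4.png",np.hstack([cv2.resize(dt["color"][110:260,130:330],(400,300)),cv2.resize(ds["color"][100:250,220:420],(400,300))]))
plan([pose(.565,.158,.17,85),pose(.565,.158,.083,85)])
E
```

```text
t 7.63 p [0.5644 0.1575 0.1765] psi 85.2 z [-0.0016 -0.0004 -1.    ] q [-0.5394  0.2131  0.2554  1.6862 -0.0564  1.2511  1.2151] F [-0.5375 -0.4135 -2.5547] M [ 0.2122 -0.0341  0.0043] g 0.11518401361879764 40.03050733823329
0 t [0.6 3.5 6.7] w [-0.002 -0.001 -0.005]
1 t [-0.  0. 87.] w [-0. -0.  0.]
```

View pics/p4.png

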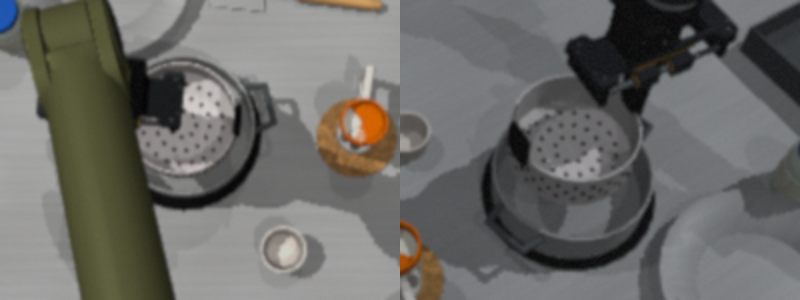

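The basket hangs level over the pan (pan at crop (195,125), basket tab at (240,120)). Lowering it now.

>>> jog_arm([
  {"tx": 0,"ty": 1,"tz": 18,"wx": 0,"wy": 0,"wz": 0,"gripper": 0},
  {"tx": 0,"ty": 1,"tz": 36,"wx": 0,"wy": 0,"wz": 0,"gripper": 0},
  {"tx": 0,"ty": 1,"tz": 54,"wx": 0,"wy": 0,"wz": 0,"gripper": 0},
  {"tx": 0,"ty": 1,"tz": 70,"wx": 0,"wy": 0,"wz": 0,"gripper": 0},
  {"tx": 0,"ty": 1,"tz": 80,"wx": 0,"wy": 0,"wz": 0,"gripper": 0},
])

```text
time: 8.15
position: [0.5629, 0.1602, 0.0949]
tool_rot: [-0.138, -3.135, 0.001]
ft_force: [-0.9, 0.0, -2.0]
grip_width: 0.108
grip_force: 40.0
```

>>> jog_arm([
  {"tx": 0,"ty": 0,"tz": 4,"wx": 0,"wy": 0,"wz": 0,"gripper": 0},
  {"tx": 0,"ty": 0,"tz": 8,"wx": 0,"wy": 0,"wz": 0,"gripper": 0},
  {"tx": 0,"ty": 0,"tz": 11,"wx": 0,"wy": 0,"wz": 0,"gripper": 0},
  {"tx": 0,"ty": 0,"tz": 14,"wx": 0,"wy": 0,"wz": 0,"gripper": 0},
  {"tx": 0,"ty": 0,"tz": 15,"wx": 0,"wy": 0,"wz": 0,"gripper": 0},
])

```text
time: 8.57
position: [0.5652, 0.1596, 0.0829]
tool_rot: [0.138, 3.138, 0.001]
ft_force: [-0.1, 0.1, -2.6]
grip_width: 0.112
grip_force: 40.0
```

```bash
python3 -c "
from h import *
st()"
```

```text
t 8.57 p [0.5652 0.1596 0.0829] psi 85.0 z [ 0.0007  0.0004 -1.    ] q [-0.5314  0.2975  0.2469  1.7831 -0.082   1.0701  1.2273] F [-0.1348  0.0554 -2.5574] M [ 0.3243 -0.0204  0.0195] g 0.11225257024805117 40.032881763763726
```

Still hanging (force -2.6 N). Lower 3 mm more, release, and rise.

>>> jog_arm([
  {"tx": 0,"ty": 0,"tz": 2,"wx": 0,"wy": 0,"wz": 0,"gripper": 0},
  {"tx": 0,"ty": 0,"tz": 4,"wx": 0,"wy": 0,"wz": 0,"gripper": 0},
  {"tx": 0,"ty": 0,"tz": 4,"wx": 0,"wy": 0,"wz": 0,"gripper": 0.35},
  {"tx": 0,"ty": 0,"tz": 4,"wx": 0,"wy": 0,"wz": 0,"gripper": 0.35},
  {"tx": 0,"ty": 0,"tz": 4,"wx": 0,"wy": 0,"wz": 0,"gripper": 0.35},
])

```text
time: 8.98
position: [0.5654, 0.1595, 0.0791]
tool_rot: [0.138, 3.137, 0.001]
ft_force: [0.2, -0.0, 0.3]
grip_width: 0.259
grip_force: 0.0
```

>>> jog_arm([
  {"tx": 0,"ty": 0,"tz": 0,"wx": 0,"wy": 0,"wz": 0,"gripper": 0.35},
  {"tx": 0,"ty": 0,"tz": -20,"wx": 0,"wy": 0,"wz": 0,"gripper": 0.35},
  {"tx": 0,"ty": 0,"tz": -60,"wx": 0,"wy": 0,"wz": 0,"gripper": 0.5},
  {"tx": 0,"ty": 0,"tz": -100,"wx": 0,"wy": 0,"wz": 0,"gripper": 0.5},
  {"tx": 0,"ty": 0,"tz": -120,"wx": 0,"wy": 0,"wz": 0,"gripper": 0.5},
])

```text
time: 9.4
position: [0.5669, 0.1598, 0.2036]
tool_rot: [0.138, 3.133, 0.004]
ft_force: [0.6, 0.2, 0.3]
grip_width: 0.464
grip_force: 0.0
```

```bash
python3 - <<'E'
from h import *
st()
dt=img("top");ds=img("scene")
x,y=blobs(dt,"red",(330,190,400,265)),blobs(ds,"red",(95,165,170,245));print(x,y)
for a in x:
    for b in y:
        p,e=tri(dt,a[1],ds,b[1]); 
        if e<.02:print("   ",p,round(e,4))
print(blobs(ds,"black",(255,100,355,215)))
plan([pose(.4503,-.3537,.2,-3),pose(.4503,-.3537,.085,-3)])
cv2.imwrite("pics/p5.png",np.hstack([cv2.resize(dt["color"][110:260,130:330],(400,300)),cv2.resize(ds["color"][100:250,220:420],(400,300))]))
E
```

```text
t 9.4 p [0.5669 0.1598 0.2036] psi 85.0 z [ 0.006   0.0022 -1.    ] q [-0.5443  0.1958  0.2573  1.6511 -0.0519  1.295   1.2049] F [0.5762 0.1835 0.3421] M [-0.0096 -0.0678 -0.0086] g 0.46400191051944 0.0
[(40, array([364.775, 207.7  ])), (45, array([364.5333, 247.3333]))] [(131, array([122.0687, 186.7023])), (143, array([137.3776, 223.3497]))]
    [ 0.4517 -0.355   0.0923] 0.0034
    [ 0.3342 -0.3487  0.0958] 0.0019
[(1419, array([333.3545, 119.8485])), (134, array([330.8955, 168.3507])), (125, array([263.528, 194.184])), (126, array([277.881 , 191.2302])), (61, array([342.8033, 208.2459])), (22, array([269.5909, 210.8636]))]
0 t [  24.  -174.1    0.4] w [0.003 0.001 0.512]
0 t [ -64.3 -163.5    0.9] w [0.003 0.001 0.512]
0 t [-136.1 -111.1    1.2] w [0.003 0.001 0.512]
1 t [ -0.  -0. 115.] w [ 0. -0. -0.]
```

View pics/p5.png

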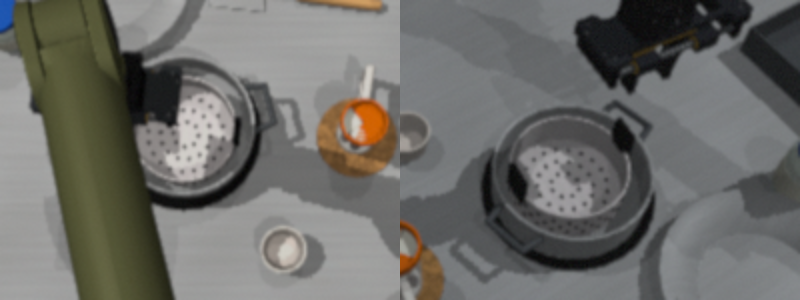

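>>> jog_arm([
  {"tx": 24,"ty": -174,"tz": 0,"wx": 0,"wy": 0,"wz": 0.512,"gripper": 0.5},
  {"tx": 24,"ty": -174,"tz": 0,"wx": 0,"wy": 0,"wz": 0.512,"gripper": 0.5},
  {"tx": 24,"ty": -174,"tz": 0,"wx": 0,"wy": 0,"wz": 0.512,"gripper": 0.5},
  {"tx": 24,"ty": -174,"tz": 0,"wx": 0,"wy": 0,"wz": 0.512,"gripper": 0.5},
  {"tx": 24,"ty": -174,"tz": 0,"wx": 0,"wy": 0,"wz": 0.512,"gripper": 0.5},
])

```text
time: 9.92
position: [0.5235, -0.0204, 0.1979]
tool_rot: [-0.95, -2.994, 0.006]
ft_force: [0.3, 0.3, 0.0]
grip_width: 0.499
grip_force: 0.0
```

>>> jog_arm([
  {"tx": -64,"ty": -163,"tz": 0,"wx": 0,"wy": 0,"wz": 0.512,"gripper": 0.5},
  {"tx": -64,"ty": -163,"tz": 0,"wx": 0,"wy": 0,"wz": 0.512,"gripper": 0.5},
  {"tx": -64,"ty": -163,"tz": 0,"wx": 0,"wy": 0,"wz": 0.512,"gripper": 0.5},
  {"tx": -64,"ty": -163,"tz": 0,"wx": 0,"wy": 0,"wz": 0.512,"gripper": 0.5},
  {"tx": -64,"ty": -163,"tz": 0,"wx": 0,"wy": 0,"wz": 0.512,"gripper": 0.5},
])

```text
time: 10.33
position: [0.4834, -0.1907, 0.1982]
tool_rot: [1.677, 2.656, -0.005]
ft_force: [0.2, -1.4, 0.9]
grip_width: 0.502
grip_force: 0.0
```

>>> jog_arm([
  {"tx": -136,"ty": -111,"tz": 0,"wx": 0,"wy": 0,"wz": 0.512,"gripper": 0.5},
  {"tx": -136,"ty": -111,"tz": 0,"wx": 0,"wy": 0,"wz": 0.512,"gripper": 0.5},
  {"tx": -136,"ty": -111,"tz": 0,"wx": 0,"wy": 0,"wz": 0.512,"gripper": 0.5},
  {"tx": -136,"ty": -111,"tz": 0,"wx": 0,"wy": 0,"wz": 0.512,"gripper": 0.5},
  {"tx": -136,"ty": -111,"tz": 0,"wx": 0,"wy": 0,"wz": 0.512,"gripper": 0.5},
])

```text
time: 10.75
position: [0.4431, -0.3611, 0.1983]
tool_rot: [2.292, 2.145, -0.008]
ft_force: [0.3, -0.5, -0.2]
grip_width: 0.497
grip_force: 0.0
```

>>> jog_arm([
  {"tx": 0,"ty": 0,"tz": 0,"wx": 0,"wy": 0,"wz": 0,"gripper": 0.5},
  {"tx": 0,"ty": 0,"tz": 20,"wx": 0,"wy": 0,"wz": 0,"gripper": 0.5},
  {"tx": 0,"ty": 0,"tz": 40,"wx": 0,"wy": 0,"wz": 0,"gripper": 0.5},
  {"tx": 0,"ty": 0,"tz": 60,"wx": 0,"wy": 0,"wz": 0,"gripper": 0.5},
  {"tx": 0,"ty": 0,"tz": 60,"wx": 0,"wy": 0,"wz": 0,"gripper": 0.5},
])

```text
time: 11.17
position: [0.4459, -0.3496, 0.134]
tool_rot: [-2.269, -2.161, 0.002]
ft_force: [-0.2, 0.6, -0.4]
grip_width: 0.503
grip_force: 0.0
```

```bash
python3 - <<'E'
from h import *
st()
dt=img("top");ds=img("scene")
x,y=blobs(dt,"red",(330,190,400,265),5),blobs(ds,"red",(95,165,170,245),5);print(x,y)
plan([pose(.451,-.3545,.083,-3)])
cv2.imwrite("pics/p6.png",np.hstack([cv2.resize(dt["color"][175:275,310:410],(400,400)),cv2.resize(ds["color"][150:250,80:180],(400,400))]))
E
```

```text
t 11.17 p [ 0.4459 -0.3496  0.134 ] psi -2.8 z [-0.0066  0.0048 -1.    ] q [-0.0227  0.2546  0.7403  1.7905 -0.1844  1.1756  0.7253] F [-0.2029  0.5541 -0.3592] M [-0.0704  0.0651 -0.0159] g 0.5029763908355877 0.0
[(6, array([360.1667, 207.8333]))] []
0 t [-2.6  3.7 54.9] w [-0.002 -0.001  0.002]
```

View pics/p6.png

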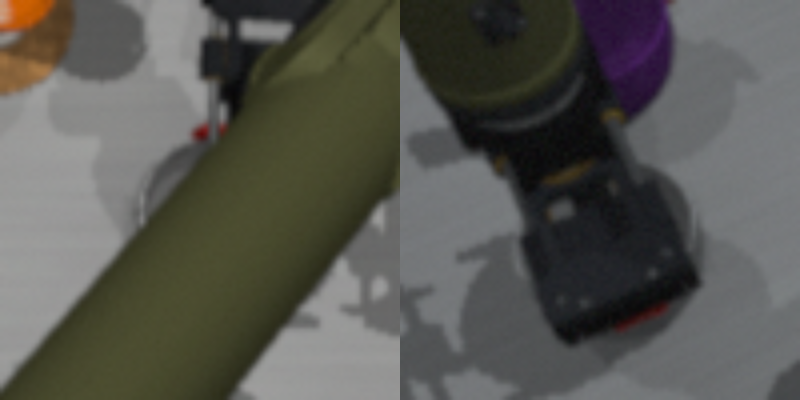

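The steel bowl is still under the gripper (red tab at crop (208,131)), so descend and grip.

>>> jog_arm([
  {"tx": -1,"ty": 1,"tz": 18,"wx": 0,"wy": 0,"wz": 0,"gripper": 0.5},
  {"tx": -1,"ty": 1,"tz": 36,"wx": 0,"wy": 0,"wz": 0,"gripper": 0.5},
  {"tx": -1,"ty": 1,"tz": 50,"wx": 0,"wy": 0,"wz": 0,"gripper": 0.5},
  {"tx": -1,"ty": 1,"tz": 57,"wx": 0,"wy": 0,"wz": 0,"gripper": 0.5},
  {"tx": -1,"ty": 1,"tz": 57,"wx": 0,"wy": 0,"wz": 0,"gripper": 0.5},
])

```text
time: 11.68
position: [0.4484, -0.3538, 0.0812]
tool_rot: [-2.277, -2.162, 0.0]
ft_force: [1.0, 0.8, 0.8]
grip_width: 0.499
grip_force: 0.0
```

>>> jog_arm([
  {"tx": 0,"ty": 0,"tz": 0,"wx": 0,"wy": 0,"wz": 0,"gripper": 0},
  {"tx": 0,"ty": 0,"tz": 0,"wx": 0,"wy": 0,"wz": 0,"gripper": 0},
  {"tx": 0,"ty": 0,"tz": 0,"wx": 0,"wy": 0,"wz": 0,"gripper": 0},
  {"tx": 0,"ty": 0,"tz": 0,"wx": 0,"wy": 0,"wz": 0,"gripper": 0},
  {"tx": 0,"ty": 0,"tz": 0,"wx": 0,"wy": 0,"wz": 0,"gripper": 0},
])

```text
time: 12.1
position: [0.4486, -0.3548, 0.0822]
tool_rot: [2.279, 2.161, 0.001]
ft_force: [0.5, 0.7, -0.1]
grip_width: 0.207
grip_force: 0.0
```

>>> jog_arm([
  {"tx": 0,"ty": 0,"tz": 0,"wx": 0,"wy": 0,"wz": 0,"gripper": 0},
  {"tx": 0,"ty": 0,"tz": 0,"wx": 0,"wy": 0,"wz": 0,"gripper": 0},
  {"tx": 0,"ty": 0,"tz": 0,"wx": 0,"wy": 0,"wz": 0,"gripper": 0},
  {"tx": 0,"ty": 0,"tz": 0,"wx": 0,"wy": 0,"wz": 0,"gripper": 0},
  {"tx": 0,"ty": 0,"tz": 0,"wx": 0,"wy": 0,"wz": 0,"gripper": 0},
])

```text
time: 12.52
position: [0.4496, -0.3547, 0.0822]
tool_rot: [2.277, 2.161, 0.002]
ft_force: [4.6, -0.5, 3.3]
grip_width: 0.114
grip_force: 40.0
```

```bash
python3 - <<'E'
from h import *
st()
p=cur()[0]
plan([pose(p[0],p[1],.235,-3),pose(.617,.074,.235,-3),pose(.617,.074,.11,-3)])
E
```

```text
t 12.52 p [ 0.4496 -0.3547  0.0822] psi -3.0 z [ 0.0024 -0.0007 -1.    ] q [ 0.0068  0.322   0.7227  1.8349 -0.2419  1.0718  0.768 ] F [ 4.6444 -0.4964  3.2643] M [ 0.0483 -0.8819 -0.0325] g 0.1140907953771459 39.9930614233017
0 t [  -0.1    0.4 -152.8] w [ 0.002  0.001 -0.   ]
1 t [145.6  48.2  -0. ] w [-0. -0. -0.]
1 t [145.6  48.2  -0. ] w [-0. -0.  0.]
1 t [145.6  48.2  -0. ] w [-0. -0. -0.]
2 t [ -0.   0. 125.] w [ 0.  0. -0.]
```

>>> jog_arm([
  {"tx": 0,"ty": 0,"tz": -20,"wx": 0,"wy": 0,"wz": 0,"gripper": 0},
  {"tx": 0,"ty": 0,"tz": -55,"wx": 0,"wy": 0,"wz": 0,"gripper": 0},
  {"tx": 0,"ty": 0,"tz": -95,"wx": 0,"wy": 0,"wz": 0,"gripper": 0},
  {"tx": 0,"ty": 0,"tz": -130,"wx": 0,"wy": 0,"wz": 0,"gripper": 0},
  {"tx": 0,"ty": 0,"tz": -153,"wx": 0,"wy": 0,"wz": 0,"gripper": 0},
])

```text
time: 12.93
position: [0.4472, -0.3555, 0.237]
tool_rot: [2.28, 2.16, -0.001]
ft_force: [0.7, -1.2, -2.4]
grip_width: 0.115
grip_force: 40.0
```

>>> jog_arm([
  {"tx": 20,"ty": 7,"tz": 0,"wx": 0,"wy": 0,"wz": 0,"gripper": 0},
  {"tx": 50,"ty": 17,"tz": 0,"wx": 0,"wy": 0,"wz": 0,"gripper": 0},
  {"tx": 85,"ty": 28,"tz": 0,"wx": 0,"wy": 0,"wz": 0,"gripper": 0},
  {"tx": 115,"ty": 38,"tz": 0,"wx": 0,"wy": 0,"wz": 0,"gripper": 0},
  {"tx": 146,"ty": 48,"tz": 0,"wx": 0,"wy": 0,"wz": 0,"gripper": 0},
])

```text
time: 13.35
position: [0.5025, -0.2102, 0.2332]
tool_rot: [-2.278, -2.159, 0.004]
ft_force: [0.6, 0.5, -2.8]
grip_width: 0.112
grip_force: 40.0
```

>>> jog_arm([
  {"tx": 30,"ty": 10,"tz": 0,"wx": 0,"wy": 0,"wz": 0,"gripper": 0},
  {"tx": 60,"ty": 20,"tz": 0,"wx": 0,"wy": 0,"wz": 0,"gripper": 0},
  {"tx": 90,"ty": 30,"tz": 0,"wx": 0,"wy": 0,"wz": 0,"gripper": 0},
  {"tx": 118,"ty": 39,"tz": 0,"wx": 0,"wy": 0,"wz": 0,"gripper": 0},
  {"tx": 146,"ty": 48,"tz": 0,"wx": 0,"wy": 0,"wz": 0,"gripper": 0},
])

```text
time: 13.77
position: [0.5583, -0.0674, 0.233]
tool_rot: [-2.278, -2.16, 0.006]
ft_force: [0.3, -0.7, -2.1]
grip_width: 0.109
grip_force: 40.0
```

>>> jog_arm([
  {"tx": 30,"ty": 10,"tz": 0,"wx": 0,"wy": 0,"wz": 0,"gripper": 0},
  {"tx": 60,"ty": 20,"tz": 0,"wx": 0,"wy": 0,"wz": 0,"gripper": 0},
  {"tx": 90,"ty": 30,"tz": 0,"wx": 0,"wy": 0,"wz": 0,"gripper": 0},
  {"tx": 122,"ty": 40,"tz": 0,"wx": 0,"wy": 0,"wz": 0,"gripper": 0},
  {"tx": 146,"ty": 48,"tz": 0,"wx": 0,"wy": 0,"wz": 0,"gripper": 0},
])

```text
time: 14.18
position: [0.6143, 0.0775, 0.2326]
tool_rot: [-2.276, -2.162, 0.005]
ft_force: [0.8, 0.5, -2.3]
grip_width: 0.109
grip_force: 40.0
```

```bash
python3 - <<'E'
from h import *
st()
dt=img("top");ds=img("scene")
cv2.imwrite("pics/p7.png",np.hstack([cv2.resize(dt["color"][110:260,130:330],(400,300)),cv2.resize(ds["color"][80:230,220:420],(400,300))]))
# basket tabs seen
T=blobs(dt,"black",(160,130,260,215));S=blobs(ds,"black",(250,130,345,215));print(T,S)
for a in T:
  for b in S:
    p,e=tri(dt,a[1],ds,b[1])
    if e<.01 and .04<p[2]<.12:print(a,b,p,e)
plan([pose(.617,.074,.235,-3),pose(.617,.074,.11,-3)])
E
```

```text
t 14.18 p [0.6143 0.0775 0.2326] psi -2.9 z [-0.004  -0.0007 -1.    ] q [-0.5372  0.2648  0.4497  1.5305 -0.1159  1.3769 -0.1297] F [ 0.8421  0.5303 -2.3074] M [ 0.0186 -0.109  -0.0511] g 0.10862630424903434 40.00285444781184
[(481, array([235.0873, 180.501 ])), (20, array([258.15, 168.45])), (30, array([248.1333, 175.6333]))] [(688, array([332.4971, 146.5305])), (175, array([264.9886, 198.7086])), (118, array([277.8644, 191.5678])), (47, array([341.8298, 209.9149]))]
(30, array([248.1333, 175.6333])) (118, array([277.8644, 191.5678])) [ 0.5505 -0.0054  0.0807] 0.0034603922900401734
0 t [-7.3  2.8 -3.1] w [-0.004 -0.001  0.007]
1 t [ -0.   0. 125.] w [-0. -0. -0.]
```

View pics/p7.png

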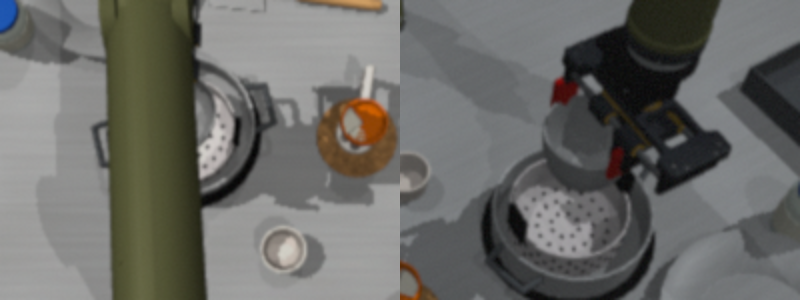

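The bowl hangs over the basket (scene crop (585,135)), and the basket's near tab triangulates to centre (0.558, 0.077). Lower the bowl.

>>> jog_arm([
  {"tx": -2,"ty": 1,"tz": 20,"wx": 0,"wy": 0,"wz": 0,"gripper": 0},
  {"tx": -2,"ty": 1,"tz": 45,"wx": 0,"wy": 0,"wz": 0,"gripper": 0},
  {"tx": -2,"ty": 1,"tz": 70,"wx": 0,"wy": 0,"wz": 0,"gripper": 0},
  {"tx": -2,"ty": 1,"tz": 95,"wx": 0,"wy": 0,"wz": 0,"gripper": 0},
  {"tx": -2,"ty": 1,"tz": 118,"wx": 0,"wy": 0,"wz": 0,"gripper": 0},
])

```text
time: 14.7
position: [0.6142, 0.071, 0.1138]
tool_rot: [-2.28, -2.16, 0.007]
ft_force: [0.4, -0.6, -2.4]
grip_width: 0.11
grip_force: 40.0
```

>>> jog_arm([
  {"tx": 0,"ty": 0,"tz": 4,"wx": 0,"wy": 0,"wz": 0,"gripper": 0},
  {"tx": 0,"ty": 0,"tz": 8,"wx": 0,"wy": 0,"wz": 0,"gripper": 0},
  {"tx": 0,"ty": 0,"tz": 11,"wx": 0,"wy": 0,"wz": 0,"gripper": 0},
  {"tx": 0,"ty": 0,"tz": 13,"wx": 0,"wy": 0,"wz": 0,"gripper": 0},
  {"tx": 0,"ty": 0,"tz": 15,"wx": 0,"wy": 0,"wz": 0,"gripper": 0},
])

```text
time: 15.12
position: [0.6171, 0.073, 0.1029]
tool_rot: [2.279, 2.161, 0.003]
ft_force: [0.3, 0.5, -2.0]
grip_width: 0.113
grip_force: 40.0
```

```bash
python3 -c "
from h import *
st()"
```

```text
t 15.12 p [0.6171 0.073  0.1029] psi -3.0 z [ 0.0023  0.0004 -1.    ] q [-0.5143  0.3589  0.4337  1.6856 -0.1641  1.1308 -0.0882] F [ 0.2585  0.465  -1.9923] M [-0.0989 -0.0881  0.0318] g 0.11262349859590641 40.0052642589435
```

>>> jog_arm([
  {"tx": 0,"ty": 0,"tz": 2,"wx": 0,"wy": 0,"wz": 0,"gripper": 0},
  {"tx": 0,"ty": 0,"tz": 4,"wx": 0,"wy": 0,"wz": 0,"gripper": 0},
  {"tx": 0,"ty": 0,"tz": 5,"wx": 0,"wy": 0,"wz": 0,"gripper": 0},
  {"tx": 0,"ty": 0,"tz": 6,"wx": 0,"wy": 0,"wz": 0,"gripper": 0},
  {"tx": 0,"ty": 0,"tz": 6,"wx": 0,"wy": 0,"wz": 0,"gripper": 0},
])

```text
time: 15.53
position: [0.6167, 0.0732, 0.097]
tool_rot: [2.279, 2.162, 0.002]
ft_force: [-1.3, 0.3, 4.1]
grip_width: 0.108
grip_force: 40.0
```

>>> jog_arm([
  {"tx": 0,"ty": 0,"tz": 0,"wx": 0,"wy": 0,"wz": 0,"gripper": 0.4},
  {"tx": 0,"ty": 0,"tz": 0,"wx": 0,"wy": 0,"wz": 0,"gripper": 0.4},
  {"tx": 0,"ty": 0,"tz": 0,"wx": 0,"wy": 0,"wz": 0,"gripper": 0.4},
  {"tx": 0,"ty": 0,"tz": 0,"wx": 0,"wy": 0,"wz": 0,"gripper": 0.4},
  {"tx": 0,"ty": 0,"tz": 0,"wx": 0,"wy": 0,"wz": 0,"gripper": 0.4},
])

```text
time: 15.95
position: [0.6161, 0.0731, 0.0954]
tool_rot: [-2.279, -2.162, 0.0]
ft_force: [0.2, -0.4, 0.9]
grip_width: 0.37
grip_force: 0.0
```

>>> jog_arm([
  {"tx": 0,"ty": 0,"tz": -15,"wx": 0,"wy": 0,"wz": 0,"gripper": 0.4},
  {"tx": 0,"ty": 0,"tz": -40,"wx": 0,"wy": 0,"wz": 0,"gripper": 0.4},
  {"tx": 0,"ty": 0,"tz": -80,"wx": 0,"wy": 0,"wz": 0,"gripper": 1},
  {"tx": 0,"ty": 0,"tz": -110,"wx": 0,"wy": 0,"wz": 0,"gripper": 1},
  {"tx": 0,"ty": 0,"tz": -140,"wx": 0,"wy": 0,"wz": 0,"gripper": 1},
])

```text
time: 16.37
position: [0.6162, 0.0729, 0.2374]
tool_rot: [2.279, 2.161, 0.001]
ft_force: [1.0, 0.3, 0.3]
grip_width: 0.545
grip_force: 0.0
```

```bash
python3 - <<'E'
from h import *
st()
dt=img("top");ds=img("scene")
# dial / mat / handle
o=dt["color"];h=cv2.cvtColor(o,cv2.COLOR_BGR2HSV)
T=blobs(dt,"orange",(290,145,335,195));S=blobs(ds,"orange",(190,200,245,245));print(T,S)
def ell(d,box):
    l,t,r,b=box;c=cv2.cvtColor(d["color"][t:b,l:r],cv2.COLOR_BGR2HSV)
    m=((c[...,0]>6)&(c[...,0]<18)&(c[...,1]>190)&(c[...,2]>120)).astype(np.uint8)
    n,L,stt,_=cv2.connectedComponentsWithStats(m);i=1+np.argmax(stt[1:,4]);m=(L==i).astype(np.uint8)
    h=cv2.convexHull(cv2.findContours(m,0,1)[0][0]);e=cv2.fitEllipse(h);return np.array(e[0])+[l,t],e[1]
a,b=ell(dt,(290,145,335,195)),ell(ds,(190,200,245,245));print(a,b,tri(dt,a[0],ds,b[0]),atz(dt,*a[0],.1155-.0),atz(ds,*b[0],.1155))
R1=blobs(ds,"red",(220,100,360,215),5);print(R1)
cv2.imwrite("pics/p8.png",np.hstack([cv2.resize(dt["color"][140:205,285:335],(300,390)),cv2.resize(ds["color"][110:240,190:350],(480,390))]))
E
```

```text
t 16.37 p [0.6162 0.0729 0.2374] psi -3.0 z [ 0.0007  0.0002 -1.    ] q [-0.5334  0.2619  0.4544  1.5248 -0.1161  1.3809 -0.1238] F [0.9865 0.3212 0.3397] M [-0.0774 -0.0266  0.0054] g 0.5450019204642619 0.0
[(276, array([314.3188, 169.2681]))] [(77, array([218.013 , 232.5065]))]
(array([311.6384, 170.4752]), (21.653764724731445, 24.05818748474121)) (array([217.4747, 229.5978]), (11.58503532409668, 21.774658203125)) (array([ 0.5662, -0.1968,  0.0877]), np.float64(0.00010833832672773324)) [ 0.561  -0.1935  0.1155] [ 0.5788 -0.2015  0.1155]
[(46, array([294.2391, 156.2826])), (5, array([292.2, 161.8])), (106, array([318.6604, 191.3396]))]
```

View pics/p8.png

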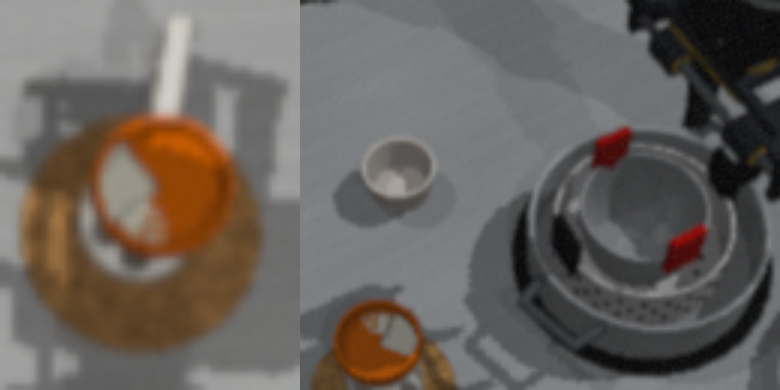

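The bowl is nested in the basket (scene crop red tabs at (612,147) and (687,250)). The dial opening faces the image left, about 1.3 rad by eye, with the handle up. Next, the dial centre.

```bash
python3 - <<'E'
from h import *
dt=img("top");ds=img("scene")
print(atz(dt,312.2,170.8,.1155),atz(ds,216,224,.1155),tri(dt,(312.2,170.8),ds,(216,224)))
for d,b in((dt,(285,150,335,205)),(ds,(185,210,250,275))):
    l,t,r,bb=b;c=cv2.cvtColor(d["color"][t:bb,l:r],cv2.COLOR_BGR2HSV)
    m=((c[...,0]>4)&(c[...,0]<22)&(c[...,1]>60)).astype(np.uint8)
    e=cv2.fitEllipse(cv2.convexHull(np.vstack(cv2.findContours(m,0,1)[0])));u=np.array(e[0])+[l,t];print("mat",u,e[1],atz(d,*u,.004))
# dial ellipse by projected model fit (orange+hole hull, top view upper arc)
plan([pose(.56,-.197,.235,-3),pose(.56,-.197,.14,-3)])
E
```

```text
[ 0.56   -0.1952  0.1155] [ 0.5641 -0.1974  0.1155] (array([ 0.5611, -0.1961,  0.1091]), np.float64(0.00038539519801152473))
mat [308.018  178.1162] (40.02848815917969, 40.346763610839844) [ 0.5568 -0.195   0.004 ]
mat [216.6363 237.2531] (47.726226806640625, 53.88076400756836) [ 0.5469 -0.1953  0.004 ]
0 t [-136.4  -21.1    0.6] w [ 0.001 -0.    -0.   ]
0 t [-136.4  -21.2    0.6] w [ 0.001 -0.    -0.   ]
1 t [-0.  0. 95.] w [-0. -0. -0.]
```

>>> jog_arm([
  {"tx": -30,"ty": -5,"tz": 0,"wx": 0,"wy": 0,"wz": 0,"gripper": 1},
  {"tx": -60,"ty": -9,"tz": 0,"wx": 0,"wy": 0,"wz": 0,"gripper": 1},
  {"tx": -90,"ty": -14,"tz": 0,"wx": 0,"wy": 0,"wz": 0,"gripper": 1},
  {"tx": -120,"ty": -18,"tz": 0,"wx": 0,"wy": 0,"wz": 0,"gripper": 1},
  {"tx": -136,"ty": -21,"tz": 0,"wx": 0,"wy": 0,"wz": 0,"gripper": 1},
])

```text
time: 16.98
position: [0.586, -0.0663, 0.2338]
tool_rot: [-2.284, -2.156, 0.006]
ft_force: [0.3, -0.3, 0.0]
grip_width: 0.988
grip_force: 0.0
```

>>> jog_arm([
  {"tx": -35,"ty": -5,"tz": 0,"wx": 0,"wy": 0,"wz": 0,"gripper": 1},
  {"tx": -70,"ty": -10,"tz": 0,"wx": 0,"wy": 0,"wz": 0,"gripper": 1},
  {"tx": -105,"ty": -15,"tz": 0,"wx": 0,"wy": 0,"wz": 0,"gripper": 1},
  {"tx": -125,"ty": -18,"tz": 0,"wx": 0,"wy": 0,"wz": 0,"gripper": 1},
  {"tx": -136,"ty": -20,"tz": 0,"wx": 0,"wy": 0,"wz": 0,"gripper": 1},
])

```text
time: 17.4
position: [0.5585, -0.2003, 0.234]
tool_rot: [-2.284, -2.155, 0.004]
ft_force: [-0.3, 0.1, -0.5]
grip_width: 1.0
grip_force: 0.0
```

>>> jog_arm([
  {"tx": 0,"ty": 0,"tz": 25,"wx": 0,"wy": 0,"wz": 0,"gripper": 1},
  {"tx": 0,"ty": 0,"tz": 50,"wx": 0,"wy": 0,"wz": 0,"gripper": 1},
  {"tx": 0,"ty": 0,"tz": 75,"wx": 0,"wy": 0,"wz": 0,"gripper": 1},
  {"tx": 0,"ty": 0,"tz": 95,"wx": 0,"wy": 0,"wz": 0,"gripper": 1},
  {"tx": 0,"ty": 0,"tz": 95,"wx": 0,"wy": 0,"wz": 0,"gripper": 1},
])

```text
time: 17.82
position: [0.5575, -0.1935, 0.1347]
tool_rot: [-2.271, -2.158, 0.008]
ft_force: [-1.3, 1.0, -1.1]
grip_width: 0.998
grip_force: 0.0
```

>>> jog_arm([
  {"tx": 0,"ty": 0,"tz": 0,"wx": 0,"wy": 0,"wz": 0,"gripper": 1},
  {"tx": 0,"ty": 0,"tz": 0,"wx": 0,"wy": 0,"wz": 0,"gripper": 1},
  {"tx": 0,"ty": 0,"tz": 0,"wx": 0,"wy": 0,"wz": 0,"gripper": 1},
  {"tx": 0,"ty": 0,"tz": 0,"wx": 0,"wy": 0,"wz": 0,"gripper": 1},
  {"tx": 0,"ty": 0,"tz": 0,"wx": 0,"wy": 0,"wz": 0,"gripper": 1},
])

```text
time: 18.23
position: [0.5615, -0.1965, 0.1418]
tool_rot: [2.278, 2.161, 0.002]
ft_force: [-0.3, 0.3, 0.3]
grip_width: 1.001
grip_force: 0.0
```

```bash
python3 - <<'E'
from h import *
st()
ds=img("scene")
p=cur()[0]
Rm=cur()[1].as_matrix()
for s in(-1,1): print(proj(ds,p+Rm[:,1]*s*.0435))
cv2.imwrite("pics/p9.png",cv2.resize(ds["color"][175:285,160:270],(500,500)))
plan([pose(.561,-.196,.097,-3)])
E
```

```text
t 18.23 p [ 0.5615 -0.1965  0.1418] psi -3.0 z [ 0.0021 -0.0001 -1.    ] q [-0.2145  0.2842  0.6003  1.7182 -0.1721  1.19    0.378 ] F [-0.2914  0.3325  0.2519] M [-0.1503  0.0494 -0.0254] g 1.0009318064945605 0.0
[207.0896 203.656 ]
[223.2884 232.9723]
0 t [ 0.4 -0.5 44.5] w [ 0.002 -0.    -0.001]
```

View pics/p9.png

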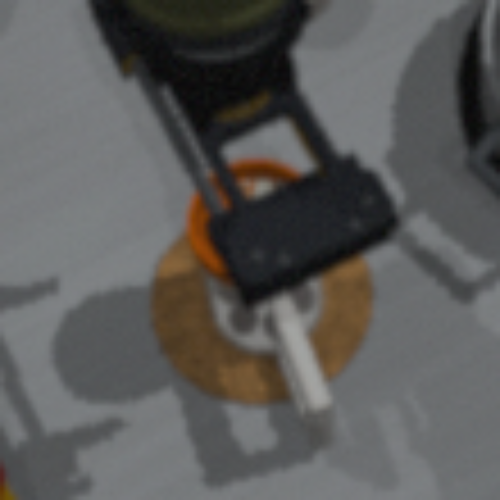

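The fingers straddle the dial (dial centre at crop (254,223)). Go down and grip gently.

>>> jog_arm([
  {"tx": 0,"ty": 0,"tz": 10,"wx": 0,"wy": 0,"wz": 0,"gripper": 1},
  {"tx": 0,"ty": 0,"tz": 20,"wx": 0,"wy": 0,"wz": 0,"gripper": 1},
  {"tx": 0,"ty": 0,"tz": 30,"wx": 0,"wy": 0,"wz": 0,"gripper": 1},
  {"tx": 0,"ty": 0,"tz": 40,"wx": 0,"wy": 0,"wz": 0,"gripper": 1},
  {"tx": 0,"ty": 0,"tz": 44,"wx": 0,"wy": 0,"wz": 0,"gripper": 1},
], grip_force=8)

```text
time: 18.7
position: [0.5594, -0.1959, 0.0939]
tool_rot: [-2.277, -2.16, 0.003]
ft_force: [0.8, -0.4, -0.2]
grip_width: 1.002
grip_force: 0.0
```

>>> jog_arm([
  {"tx": 0,"ty": 0,"tz": 0,"wx": 0,"wy": 0,"wz": 0,"gripper": 0.7},
  {"tx": 0,"ty": 0,"tz": 0,"wx": 0,"wy": 0,"wz": 0,"gripper": 0.7},
  {"tx": 0,"ty": 0,"tz": 0,"wx": 0,"wy": 0,"wz": 0,"gripper": 0.7},
  {"tx": 0,"ty": 0,"tz": 0,"wx": 0,"wy": 0,"wz": 0,"gripper": 0.7},
  {"tx": 0,"ty": 0,"tz": 0,"wx": 0,"wy": 0,"wz": 0,"gripper": 0.7},
])

```text
time: 19.12
position: [0.561, -0.1965, 0.097]
tool_rot: [2.279, 2.161, 0.001]
ft_force: [0.5, 0.0, 0.1]
grip_width: 0.802
grip_force: 8.0
```

>>> jog_arm([
  {"tx": 0,"ty": 0,"tz": 0,"wx": 0,"wy": 0,"wz": -0.05,"gripper": 0.7},
  {"tx": 0,"ty": 0,"tz": 0,"wx": 0,"wy": 0,"wz": -0.12,"gripper": 0.7},
  {"tx": 0,"ty": 0,"tz": 0,"wx": 0,"wy": 0,"wz": -0.2,"gripper": 0.7},
  {"tx": 0,"ty": 0,"tz": 0,"wx": 0,"wy": 0,"wz": -0.28,"gripper": 0.7},
  {"tx": 0,"ty": 0,"tz": 0,"wx": 0,"wy": 0,"wz": -0.35,"gripper": 0.7},
])

```text
time: 19.53
position: [0.5612, -0.1964, 0.097]
tool_rot: [1.863, 2.529, 0.001]
ft_force: [0.4, -0.7, -0.3]
grip_width: 0.801
grip_force: 8.0
```

```bash
python3 -c "
from h import *
st()"
```

```text
t 19.53 p [ 0.5612 -0.1964  0.097 ] psi 17.2 z [ 0.0011 -0.     -1.    ] q [-0.1539  0.3213  0.5307  1.7612 -0.1802  1.1063  0.7363] F [ 0.4136 -0.7491 -0.2589] M [-0.0308 -0.051  -0.0322] g 0.8011055225703457 7.998415891779587
```

>>> jog_arm([
  {"tx": 0,"ty": 0,"tz": 0,"wx": 0,"wy": 0,"wz": -0.08,"gripper": 0.7},
  {"tx": 0,"ty": 0,"tz": 0,"wx": 0,"wy": 0,"wz": -0.16,"gripper": 0.7},
  {"tx": 0,"ty": 0,"tz": 0,"wx": 0,"wy": 0,"wz": -0.24,"gripper": 0.7},
  {"tx": 0,"ty": 0,"tz": 0,"wx": 0,"wy": 0,"wz": -0.32,"gripper": 0.7},
  {"tx": 0,"ty": 0,"tz": 0,"wx": 0,"wy": 0,"wz": -0.4,"gripper": 0.7},
])

```text
time: 19.95
position: [0.5614, -0.1962, 0.097]
tool_rot: [1.323, 2.848, 0.001]
ft_force: [0.8, 0.9, -0.4]
grip_width: 0.801
grip_force: 8.0
```

>>> jog_arm([
  {"tx": 0,"ty": 0,"tz": 0,"wx": 0,"wy": 0,"wz": -0.08,"gripper": 0.7},
  {"tx": 0,"ty": 0,"tz": 0,"wx": 0,"wy": 0,"wz": -0.16,"gripper": 0.7},
  {"tx": 0,"ty": 0,"tz": 0,"wx": 0,"wy": 0,"wz": -0.24,"gripper": 0.7},
  {"tx": 0,"ty": 0,"tz": 0,"wx": 0,"wy": 0,"wz": -0.32,"gripper": 0.7},
  {"tx": 0,"ty": 0,"tz": 0,"wx": 0,"wy": 0,"wz": -0.4,"gripper": 0.7},
])

```text
time: 20.37
position: [0.5614, -0.1959, 0.0969]
tool_rot: [0.731, 3.054, 0.002]
ft_force: [0.6, 0.8, -1.4]
grip_width: 0.801
grip_force: 8.0
```

>>> jog_arm([
  {"tx": 0,"ty": 0,"tz": 0,"wx": 0,"wy": 0,"wz": -0.08,"gripper": 0.7},
  {"tx": 0,"ty": 0,"tz": 0,"wx": 0,"wy": 0,"wz": -0.16,"gripper": 0.7},
  {"tx": 0,"ty": 0,"tz": 0,"wx": 0,"wy": 0,"wz": -0.24,"gripper": 0.7},
  {"tx": 0,"ty": 0,"tz": 0,"wx": 0,"wy": 0,"wz": -0.3,"gripper": 0.7},
  {"tx": 0,"ty": 0,"tz": 0,"wx": 0,"wy": 0,"wz": -0.3,"gripper": 0.7},
])

```text
time: 20.78
position: [0.5613, -0.1957, 0.0969]
tool_rot: [0.27, 3.129, 0.002]
ft_force: [-0.1, -0.1, 0.1]
grip_width: 0.799
grip_force: 8.0
```

```bash
python3 -c "
from h import *
st()"
```

```text
t 20.78 p [ 0.5613 -0.1957  0.0969] psi 80.1 z [ 0.0012  0.0009 -1.    ] q [-0.0153  0.3038  0.3624  1.7564 -0.1206  1.1021  1.7852] F [-0.0842 -0.0927  0.1314] M [ 0.4585 -0.1459 -0.0148] g 0.799257632793094 7.99884291656781
```

>>> jog_arm([
  {"tx": 0,"ty": 0,"tz": 0,"wx": 0,"wy": 0,"wz": -0.03,"gripper": 0.7},
  {"tx": 0,"ty": 0,"tz": 0,"wx": 0,"wy": 0,"wz": -0.06,"gripper": 0.7},
  {"tx": 0,"ty": 0,"tz": 0,"wx": 0,"wy": 0,"wz": -0.09,"gripper": 0.7},
  {"tx": 0,"ty": 0,"tz": 0,"wx": 0,"wy": 0,"wz": -0.12,"gripper": 0.7},
  {"tx": 0,"ty": 0,"tz": 0,"wx": 0,"wy": 0,"wz": -0.12,"gripper": 0.7},
])

```text
time: 21.2
position: [0.5614, -0.1958, 0.0969]
tool_rot: [0.085, 3.139, 0.001]
ft_force: [0.1, 1.0, -0.1]
grip_width: 0.806
grip_force: 8.0
```

```bash
python3 -c "
from h import *
st()"
```

```text
t 21.2 p [ 0.5614 -0.1958  0.0969] psi 86.9 z [ 0.0012  0.0007 -1.    ] q [-0.0013  0.3027  0.3456  1.7557 -0.1147  1.1018  1.898 ] F [ 0.1407  1.0077 -0.1343] M [ 0.4627 -0.212  -0.0275] g 0.8060763100405731 7.999438800034113
```

>>> jog_arm([
  {"tx": 0,"ty": 0,"tz": 0,"wx": 0,"wy": 0,"wz": 0,"gripper": 1},
  {"tx": 0,"ty": 0,"tz": 0,"wx": 0,"wy": 0,"wz": 0,"gripper": 1},
  {"tx": 0,"ty": 0,"tz": 0,"wx": 0,"wy": 0,"wz": 0,"gripper": 1},
  {"tx": 0,"ty": 0,"tz": 0,"wx": 0,"wy": 0,"wz": 0,"gripper": 1},
  {"tx": 0,"ty": 0,"tz": 0,"wx": 0,"wy": 0,"wz": 0,"gripper": 1},
])

```text
time: 21.62
position: [0.5607, -0.1966, 0.0965]
tool_rot: [-0.085, -3.14, 0.0]
ft_force: [-0.5, 0.6, -0.3]
grip_width: 0.987
grip_force: 0.0
```

>>> jog_arm([
  {"tx": 0,"ty": 0,"tz": -25,"wx": 0,"wy": 0,"wz": 0,"gripper": 1},
  {"tx": 0,"ty": 0,"tz": -60,"wx": 0,"wy": 0,"wz": 0,"gripper": 1},
  {"tx": 0,"ty": 0,"tz": -95,"wx": 0,"wy": 0,"wz": 0,"gripper": 1},
  {"tx": 0,"ty": 0,"tz": -125,"wx": 0,"wy": 0,"wz": 0,"gripper": 1},
  {"tx": 0,"ty": 0,"tz": -135,"wx": 0,"wy": 0,"wz": 0,"gripper": 1},
])

```text
time: 22.03
position: [0.5629, -0.1974, 0.2371]
tool_rot: [0.085, 3.133, -0.003]
ft_force: [1.1, -0.1, 0.3]
grip_width: 1.001
grip_force: 0.0
```

```bash
python3 - <<'E'
from h import *
st()
dt=img("top");ds=img("scene")
cv2.imwrite("pics/p10.png",np.hstack([cv2.resize(dt["color"][140:205,285:335],(300,390)),cv2.resize(ds["color"][180:290,170:280],(390,390))]))
E
```

```text
t 22.03 p [ 0.5629 -0.1974  0.2371] psi 86.9 z [ 0.0078 -0.0019 -1.    ] q [-0.0183  0.1964  0.3608  1.5898 -0.0713  1.3603  1.8669] F [ 1.0565 -0.0748  0.3097] M [-0.0001 -0.0658 -0.0157] g 1.0008422471543235 0.0
```

View pics/p10.png

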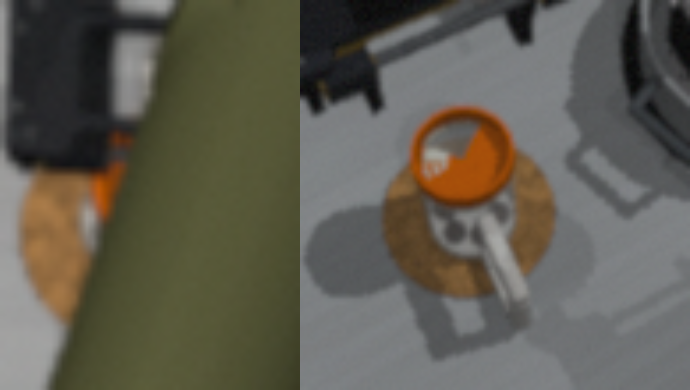

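```bash
python3 - <<'E'
from h import *
ds=img("scene")
f=lambda x,y:atz(ds,(x-300)/3.545+170,y/3.545+180,.1125)
c=f(462,155)
for n,p in dict(edgeR=(484,124),edgeL=(425,165),whiteL=(425,175),whiteR=(447,155),apex=(462,158),mid=(450,128)).items():
    v=f(*p)-c;print(n,np.degrees(np.arctan2(v[1],v[0])).round(0),np.linalg.norm(v[:2]).round(3))
g=lambda x,y,z:atz(ds,(x-300)/3.545+170,y/3.545+180,z)
v=g(518,308,.078)-c;print("handle",c,np.degrees(np.arctan2(v[1],v[0])),np.linalg.norm(v[:2]))
i=cv2.resize(ds["color"][200:250,190:240],(600,600),interpolation=cv2.INTER_CUBIC);cv2.imwrite("pics/p11.png",i)
E
```

```text
edgeR 118.0 0.027
edgeL -105.0 0.026
whiteL -90.0 0.028
whiteR -121.0 0.01
apex -29.0 0.002
mid 173.0 0.022
handle [ 0.5616 -0.1971  0.1125] -9.188332310997158 0.10262485450567818
```

View pics/p11.png

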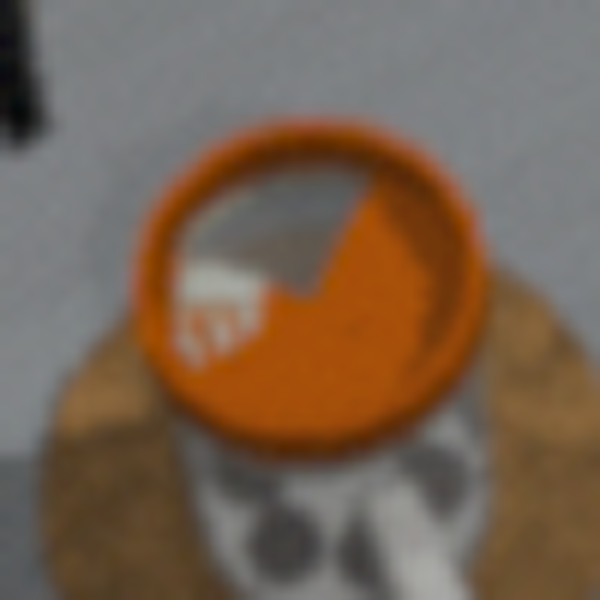

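```bash
python3 - <<'E'
from h import *
ds=img("scene")
for z in(.105,.1115):
  f=lambda x,y:atz(ds,x/12+190-.5,y/12+200-.5,z)
  c=f(308,293)
  for n,p in dict(edgeR=(372,180),greyL=(190,262),whiteLow=(178,305),slotEnd=(190,365)).items():
    v=f(*p)-c;print(z,c,n,np.degrees(np.arctan2(v[1],v[0])).round(0)%360,np.linalg.norm(v[:2]).round(3))
E
```

```text
0.105 [ 0.5579 -0.1972  0.105 ] edgeR 124.0 0.028
0.105 [ 0.5579 -0.1972  0.105 ] greyL 222.0 0.025
0.105 [ 0.5579 -0.1972  0.105 ] whiteLow 244.0 0.026
0.105 [ 0.5579 -0.1972  0.105 ] slotEnd 274.0 0.028
0.1115 [ 0.5609 -0.1983  0.1115] edgeR 124.0 0.028
0.1115 [ 0.5609 -0.1983  0.1115] greyL 222.0 0.025
0.1115 [ 0.5609 -0.1983  0.1115] whiteLow 244.0 0.026
0.1115 [ 0.5609 -0.1983  0.1115] slotEnd 274.0 0.028
```

The open quarter spans azimuth about 124–219°, centred on the mouth side (about 172°), so the dial is fully open. Next, the handle grip with the tool leaning 20° outward.

```bash
cat >> h.py <<'E'
def hgrip(c=(.561,-.197),haz=-7.,zb=.004,al=20,back=0.,side=0.):
    h=np.array([np.cos(np.radians(haz)),np.sin(np.radians(haz)),0])
    g=np.array([c[0],c[1],zb+.065])+.07*h
    w=pose(*g,haz+90,al);z=w[1].as_matrix()[:,2];return w[0]+z*(.019-back),w[1]
def pour(M,phi,haz=-90.,al=20):
    h=np.array([np.cos(np.radians(haz)),np.sin(np.radians(haz)),0]);f=np.radians(phi)
    X=np.cos(f)*h+np.sin(f)*np.array([0,0,1]);Z=-np.sin(f)*h+np.cos(f)*np.array([0,0,1])
    g=np.array(M)+.09*X-.0465*Z
    w=pose(*g,haz+90,al-phi);z=w[1].as_matrix()[:,2];return g+.019*z,w[1]
E
python3 - <<'E'
from h import *
a=hgrip(back=.09);b=hgrip();print(a[0],b[0],b[1].as_matrix()[:,2])
plan([a,b])
E
```

```text
[ 0.6546 -0.2085  0.1357] [ 0.624  -0.2047  0.0511] [-0.3395  0.0417 -0.9397]
0 t [-95.1  -7.3  94.3] w [-0.012  0.347  0.068]
1 t [ 0.  0. 90.] w [ 0. -0. -0.]
```

>>> jog_arm([
  {"tx": -30,"ty": -2,"tz": 15,"wx": 0,"wy": 0.08,"wz": 0.02,"gripper": 0.45},
  {"tx": -60,"ty": -4,"tz": 40,"wx": 0,"wy": 0.16,"wz": 0.03,"gripper": 0.45},
  {"tx": -85,"ty": -6,"tz": 65,"wx": -0.01,"wy": 0.24,"wz": 0.05,"gripper": 0.45},
  {"tx": -95,"ty": -7,"tz": 85,"wx": -0.01,"wy": 0.3,"wz": 0.06,"gripper": 0.45},
  {"tx": -95,"ty": -7,"tz": 94,"wx": -0.012,"wy": 0.347,"wz": 0.068,"gripper": 0.45},
])

```text
time: 22.65
position: [0.6545, -0.2067, 0.1285]
tool_rot: [-0.168, -2.777, -0.033]
ft_force: [-0.2, 0.2, -0.8]
grip_width: 0.713
grip_force: 0.0
```

>>> jog_arm([
  {"tx": 0,"ty": 0,"tz": 0,"wx": 0,"wy": 0,"wz": 0,"gripper": 0.45},
  {"tx": 0,"ty": 0,"tz": 0,"wx": 0,"wy": 0,"wz": 0,"gripper": 0.45},
  {"tx": 0,"ty": 0,"tz": 0,"wx": 0,"wy": 0,"wz": 0,"gripper": 0.45},
  {"tx": 0,"ty": 0,"tz": 0,"wx": 0,"wy": 0,"wz": 0,"gripper": 0.45},
  {"tx": 0,"ty": 0,"tz": 0,"wx": 0,"wy": 0,"wz": 0,"gripper": 0.45},
])

```text
time: 23.07
position: [0.6554, -0.2088, 0.1401]
tool_rot: [-0.172, -2.794, -0.03]
ft_force: [-0.5, -0.8, -0.1]
grip_width: 0.46
grip_force: 0.0
```

```bash
python3 - <<'E'
from h import *
st()
plan([hgrip()])
dt=img("top");ds=img("scene")
cv2.imwrite("pics/p12.png",np.hstack([cv2.resize(dt["color"][130:205,270:345],(400,400)),cv2.resize(ds["color"][190:290,165:265],(400,400))]))
E
```

```text
t 23.07 p [ 0.6554 -0.2088  0.1401] psi 83.0 z [-0.334   0.0414 -0.9417] q [ 0.0513  0.7419  0.356   1.0826 -0.1599  1.6886  1.8155] F [-0.4809 -0.7952 -0.0928] M [-0.0793 -0.3607 -0.0156] g 0.4603867825531338 0.0
0 t [-0.2  0.2 94.4] w [ 0.     0.006 -0.001]
```

View pics/p12.png

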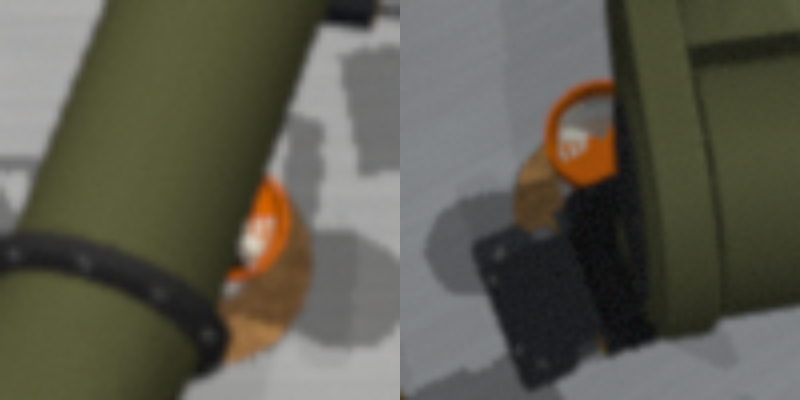

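The view shows the dial uncovered with the gripper just beyond it over the handle. That was my last picture, so from here I work with numbers only.

>>> jog_arm([
  {"tx": 0,"ty": 0,"tz": 20,"wx": 0,"wy": 0,"wz": 0,"gripper": 0.45},
  {"tx": 0,"ty": 0,"tz": 40,"wx": 0,"wy": 0,"wz": 0,"gripper": 0.45},
  {"tx": 0,"ty": 0,"tz": 60,"wx": 0,"wy": 0,"wz": 0,"gripper": 0.45},
  {"tx": 0,"ty": 0,"tz": 80,"wx": 0,"wy": 0,"wz": 0,"gripper": 0.45},
  {"tx": 0,"ty": 0,"tz": 93,"wx": 0,"wy": 0,"wz": 0,"gripper": 0.45},
], grip_force=15)

```text
time: 23.58
position: [0.6227, -0.2042, 0.0493]
tool_rot: [-0.171, -2.789, -0.031]
ft_force: [-0.8, -0.1, -0.3]
grip_width: 0.449
grip_force: 0.0
```

```bash
python3 -c "
from h import *
st()"
```

```text
t 23.58 p [ 0.6227 -0.2042  0.0493] psi 83.0 z [-0.3381  0.0424 -0.9402] q [ 0.0367  0.7414  0.3458  1.274  -0.1595  1.5043  1.8233] F [-0.8335 -0.1279 -0.3447] M [-0.0716 -0.4457 -0.0502] g 0.4493338305223029 0.0
```

>>> jog_arm([
  {"tx": 0,"ty": 0,"tz": 0,"wx": 0,"wy": 0,"wz": 0,"gripper": 0},
  {"tx": 0,"ty": 0,"tz": 0,"wx": 0,"wy": 0,"wz": 0,"gripper": 0},
  {"tx": 0,"ty": 0,"tz": 0,"wx": 0,"wy": 0,"wz": 0,"gripper": 0},
  {"tx": 0,"ty": 0,"tz": 0,"wx": 0,"wy": 0,"wz": 0,"gripper": 0},
  {"tx": 0,"ty": 0,"tz": 0,"wx": 0,"wy": 0,"wz": 0,"gripper": 0},
])

```text
time: 24.0
position: [0.6252, -0.2047, 0.0514]
tool_rot: [-0.171, -2.793, -0.03]
ft_force: [1.1, -0.1, 2.4]
grip_width: 0.157
grip_force: 15.6
```

>>> jog_arm([
  {"tx": 0,"ty": 0,"tz": 0,"wx": 0,"wy": 0,"wz": 0,"gripper": 0},
  {"tx": 0,"ty": 0,"tz": 0,"wx": 0,"wy": 0,"wz": 0,"gripper": 0},
  {"tx": 0,"ty": 0,"tz": 0,"wx": 0,"wy": 0,"wz": 0,"gripper": 0},
  {"tx": 0,"ty": 0,"tz": 0,"wx": 0,"wy": 0,"wz": 0,"gripper": 0},
  {"tx": 0,"ty": 0,"tz": 0,"wx": 0,"wy": 0,"wz": 0,"gripper": 0},
], grip_force=50)

```text
time: 24.42
position: [0.6251, -0.2045, 0.0513]
tool_rot: [-0.171, -2.793, -0.03]
ft_force: [2.8, 0.2, 5.3]
grip_width: 0.16
grip_force: 50.0
```

```bash
python3 - <<'E'
from h import *
st()
dt=img("top");ds=img("scene")
print("red",blobs(ds,"red",(230,130,350,215),5),blobs(dt,"red",(180,120,270,215),5))
print("black",blobs(ds,"black",(250,130,350,220)))
a=cur();up=(a[0]+[-.0,0,.16],a[1]);M=(.558,-.03,.30)
plan([up,pour(M,0),pour((.558,.03,.28),60)],a)
print(up[0],pour(M,0)[0],pour((.558,.03,.28),60)[0])
E
```

```text
t 24.42 p [ 0.6251 -0.2045  0.0513] psi 83.0 z [-0.3351  0.0413 -0.9413] q [ 0.0367  0.7416  0.3461  1.2683 -0.1599  1.5063  1.8232] F [2.7746 0.2213 5.3471] M [ 0.228  -0.4459 -0.0793] g 0.15987257266663005 49.96781313791871
red [(91, array([294.033 , 158.6264])), (105, array([318.619 , 191.4095]))] [(42, array([222.3333, 151.7143])), (44, array([219.8409, 190.8864]))]
black [(134, array([330.9328, 168.3284])), (125, array([278.072, 191.168])), (90, array([341.2444, 211.2444])), (54, array([259.4444, 217.7778]))]
0 t [  54.     0.  -150.6] w [0. 0. 0.]
1 t [27.1 27.4  1.1] w [-0.164  0.001  0.454]
1 t [36.3 12.2  4.5] w [-0.164  0.001  0.454]
1 t [37.8 -5.7  5.1] w [-0.164  0.001  0.454]
2 t [ 36.1  -0.  -31.8] w [-0.    -0.524 -0.   ]
2 t [ 15.3  -0.  -45.6] w [-0.    -0.524  0.   ]
[ 0.6251 -0.2045  0.2113] [ 0.558  -0.1135  0.2356] [ 0.558  -0.0675  0.3201]
```

>>> jog_arm([
  {"tx": 9,"ty": 0,"tz": -25,"wx": 0,"wy": 0,"wz": 0,"gripper": 0},
  {"tx": 20,"ty": 0,"tz": -55,"wx": 0,"wy": 0,"wz": 0,"gripper": 0},
  {"tx": 32,"ty": 0,"tz": -90,"wx": 0,"wy": 0,"wz": 0,"gripper": 0},
  {"tx": 44,"ty": 0,"tz": -123,"wx": 0,"wy": 0,"wz": 0,"gripper": 0},
  {"tx": 54,"ty": 0,"tz": -151,"wx": 0,"wy": 0,"wz": 0,"gripper": 0},
])

```text
time: 24.93
position: [0.6243, -0.205, 0.2117]
tool_rot: [-0.172, -2.79, -0.03]
ft_force: [0.4, 0.2, -4.2]
grip_width: 0.157
grip_force: 50.0
```

>>> jog_arm([
  {"tx": 5,"ty": 5,"tz": 0,"wx": -0.033,"wy": 0,"wz": 0.09,"gripper": 0},
  {"tx": 11,"ty": 11,"tz": 0,"wx": -0.066,"wy": 0,"wz": 0.18,"gripper": 0},
  {"tx": 16,"ty": 16,"tz": 1,"wx": -0.098,"wy": 0,"wz": 0.272,"gripper": 0},
  {"tx": 22,"ty": 22,"tz": 1,"wx": -0.131,"wy": 0,"wz": 0.363,"gripper": 0},
  {"tx": 27,"ty": 27,"tz": 1,"wx": -0.164,"wy": 0,"wz": 0.454,"gripper": 0},
])

```text
time: 25.35
position: [0.6015, -0.1747, 0.2171]
tool_rot: [-0.843, -2.675, -0.146]
ft_force: [0.0, 0.8, -4.1]
grip_width: 0.157
grip_force: 50.0
```

>>> jog_arm([
  {"tx": 7,"ty": 2,"tz": 1,"wx": -0.033,"wy": 0,"wz": 0.09,"gripper": 0},
  {"tx": 15,"ty": 5,"tz": 2,"wx": -0.066,"wy": 0,"wz": 0.18,"gripper": 0},
  {"tx": 22,"ty": 7,"tz": 3,"wx": -0.098,"wy": 0,"wz": 0.272,"gripper": 0},
  {"tx": 29,"ty": 10,"tz": 4,"wx": -0.131,"wy": 0,"wz": 0.363,"gripper": 0},
  {"tx": 36,"ty": 12,"tz": 4.5,"wx": -0.164,"wy": 0,"wz": 0.454,"gripper": 0},
])

```text
time: 25.77
position: [0.5791, -0.1449, 0.225]
tool_rot: [-1.473, -2.419, -0.255]
ft_force: [0.7, 0.2, -3.3]
grip_width: 0.15
grip_force: 50.0
```

>>> jog_arm([
  {"tx": 7,"ty": -1,"tz": 1,"wx": -0.033,"wy": 0,"wz": 0.09,"gripper": 0},
  {"tx": 15,"ty": -2,"tz": 2,"wx": -0.066,"wy": 0,"wz": 0.18,"gripper": 0},
  {"tx": 22,"ty": -3,"tz": 3,"wx": -0.098,"wy": 0,"wz": 0.272,"gripper": 0},
  {"tx": 30,"ty": -5,"tz": 4,"wx": -0.131,"wy": 0,"wz": 0.363,"gripper": 0},
  {"tx": 38,"ty": -6,"tz": 5,"wx": -0.164,"wy": 0,"wz": 0.454,"gripper": 0},
])

```text
time: 26.18
position: [0.5558, -0.115, 0.2332]
tool_rot: [-2.039, -2.026, -0.352]
ft_force: [0.4, 0.0, -3.4]
grip_width: 0.153
grip_force: 50.0
```

```bash
python3 - <<'E'
from h import *
st()
dt=img("top");ds=img("scene")
T=blobs(dt,"red",(180,120,270,215),5);S=blobs(ds,"red",(230,130,350,215),5)
for a in T:
  for b in S:
    p,e=tri(dt,a[1],ds,b[1])
    if e<.015:print("red",a,b,p,e)
print(blobs(ds,"black",(250,130,350,220)))
plan([pour((.558,-.03,.30),0),pour((.558,.03,.28),60),pour((.558,.055,.20),85)])
E
```

```text
t 26.18 p [ 0.5558 -0.115   0.2332] psi -0.3 z [-0.0018  0.339  -0.9408] q [-0.1226  0.255   0.581   1.6017 -0.4488  1.4972  0.5205] F [ 0.4178  0.001  -3.3552] M [-0.9194 -0.0625 -0.0405] g 0.15342066226767362 49.96528968214989
red (51, array([222.4902, 152.0588])) (103, array([318.7573, 191.165 ])) [0.6174 0.072  0.1103] 0.0023133124345670864
red (44, array([219.8409, 190.8864])) (89, array([294.0562, 158.4944])) [0.4997 0.0785 0.109 ] 0.0026140744006078976
[(15, array([250.8667, 163.4   ])), (135, array([330.8519, 168.2519])), (444, array([258.0766, 186.8491])), (99, array([278.6364, 192.9798])), (93, array([341.2366, 211.1828])), (34, array([271.3235, 212.8235]))]
0 t [ 1.1  2.8 -0.9] w [-0.002  0.002 -0.002]
1 t [ 36.1   0.  -31.8] w [ 0.    -0.524 -0.   ]
1 t [ 15.3   0.  -45.6] w [-0.    -0.524  0.   ]
2 t [66.5 -0.  -0.2] w [-0.    -0.436 -0.   ]
```

>>> jog_arm([
  {"tx": 7,"ty": 2,"tz": -6,"wx": 0,"wy": -0.105,"wz": 0,"gripper": 0},
  {"tx": 14,"ty": 2,"tz": -13,"wx": 0,"wy": -0.21,"wz": 0,"gripper": 0},
  {"tx": 22,"ty": 2,"tz": -19,"wx": 0,"wy": -0.315,"wz": 0,"gripper": 0},
  {"tx": 29,"ty": 2,"tz": -26,"wx": 0,"wy": -0.42,"wz": 0,"gripper": 0},
  {"tx": 37,"ty": 2,"tz": -33,"wx": 0,"wy": -0.522,"wz": 0,"gripper": 0},
])

```text
time: 26.7
position: [0.5595, -0.0908, 0.2792]
tool_rot: [2.125, 2.129, -0.193]
ft_force: [0.1, 0.7, -3.5]
grip_width: 0.158
grip_force: 50.0
```

>>> jog_arm([
  {"tx": 3,"ty": 0,"tz": -9,"wx": 0,"wy": -0.105,"wz": 0,"gripper": 0},
  {"tx": 6,"ty": 0,"tz": -18,"wx": 0,"wy": -0.21,"wz": 0,"gripper": 0},
  {"tx": 9,"ty": 0,"tz": -27,"wx": 0,"wy": -0.315,"wz": 0,"gripper": 0},
  {"tx": 12,"ty": 0,"tz": -36,"wx": 0,"wy": -0.42,"wz": 0,"gripper": 0},
  {"tx": 15,"ty": 0,"tz": -46,"wx": 0,"wy": -0.524,"wz": 0,"gripper": 0},
])

```text
time: 27.12
position: [0.5595, -0.0666, 0.3213]
tool_rot: [1.811, 1.817, -0.667]
ft_force: [-0.1, -0.3, -4.3]
grip_width: 0.156
grip_force: 50.0
```

```bash
python3 - <<'E'
from h import *
st()
a=pour((.558,.03,.28),60);b=pour((.5585,.052,.155),80)
print(b[0])
plan([a,b,pour((.5585,.052,.145),100),pour((.5585,.052,.14),120)])
E
```

```text
t 27.12 p [ 0.5595 -0.0666  0.3213] psi 0.2 z [ 0.     -0.6467 -0.7628] q [-0.6847  0.1805  0.3905  1.6164  0.5996  1.5879 -0.3497] F [-0.1167 -0.2854 -4.2684] M [ 1.21    0.077  -0.0044] g 0.15624086129106965 49.96906729415059
[ 0.5585 -0.0259  0.2261]
0 t [ 0.1 -1.5  1.4] w [0.    0.005 0.004]
1 t [92.3  0.5 45.3] w [-0.    -0.349 -0.   ]
2 t [  3.8   0.  -31.3] w [ 0.    -0.349 -0.   ]
3 t [  0.1   0.  -35.4] w [ 0.    -0.349  0.   ]
```

>>> jog_arm([
  {"tx": 18,"ty": 0,"tz": 9,"wx": 0,"wy": -0.07,"wz": 0,"gripper": 0},
  {"tx": 37,"ty": 0,"tz": 18,"wx": 0,"wy": -0.14,"wz": 0,"gripper": 0},
  {"tx": 55,"ty": 0,"tz": 27,"wx": 0,"wy": -0.21,"wz": 0,"gripper": 0},
  {"tx": 74,"ty": 0,"tz": 36,"wx": 0,"wy": -0.28,"wz": 0,"gripper": 0},
  {"tx": 92,"ty": 0,"tz": 45,"wx": 0,"wy": -0.349,"wz": 0,"gripper": 0},
])

```text
time: 27.53
position: [0.5593, -0.025, 0.2254]
tool_rot: [1.579, 1.586, -0.918]
ft_force: [0.5, 0.3, -3.6]
grip_width: 0.157
grip_force: 50.0
```

>>> jog_arm([
  {"tx": 0,"ty": 0,"tz": -3,"wx": 0,"wy": -0.03,"wz": 0,"gripper": 0},
  {"tx": 1,"ty": 0,"tz": -10,"wx": 0,"wy": -0.11,"wz": 0,"gripper": 0},
  {"tx": 2,"ty": 0,"tz": -17,"wx": 0,"wy": -0.19,"wz": 0,"gripper": 0},
  {"tx": 3,"ty": 0,"tz": -24,"wx": 0,"wy": -0.27,"wz": 0,"gripper": 0},
  {"tx": 4,"ty": 0,"tz": -31,"wx": 0,"wy": -0.349,"wz": 0,"gripper": 0},
])

```text
time: 27.95
position: [0.56, 0.0032, 0.2402]
tool_rot: [1.334, 1.336, -1.124]
ft_force: [-0.3, -0.2, -4.1]
grip_width: 0.157
grip_force: 50.0
```

```bash
cat >> h.py <<'E'
def bowlchk():
    dt=img("top");ds=img("scene")
    T=blobs(dt,"red",(170,110,290,225),5);S=blobs(ds,"red",(225,110,360,230),5)
    for a in T:
      for b in S:
        p,e=tri(dt,a[1],ds,b[1])
        if e<.015 and .06<p[2]<.14:print("red",a[0],b[0],p,round(e,4))
    print("Tred",T,"Sred",S,"Sblk",[x for x in blobs(ds,"black",(245,120,355,225)) if x[0]<300])
    for n in("top","scene"):
        for c in range(1,7):
            if c==1:print(n,[(np.round(b["bbox"]).tolist(),round(b["conf"],2)) for b in vision.spot_in(n,"choc1")])
    return dt,ds
E
python3 - <<'E'
from h import *
st();bowlchk()
plan([pour((.5585,.052,.145),100),pour((.5585,.052,.14),120)])
E
```

```text
t 27.95 p [0.56   0.0032 0.2402] psi 0.0 z [-0.0001 -0.9852 -0.1715] q [-0.8993  0.6501  0.3696  1.65    0.8825  1.7781 -0.7542] F [-0.3076 -0.1883 -4.1006] M [ 1.9851  0.0372 -0.0502] g 0.15739851825717258 49.96957506984472
red 20 97 [0.6192 0.0677 0.1169] 0.0014
Tred [(20, array([224.3 , 151.35])), (24, array([222.5, 191.5]))] Sred [(97, array([319.0103, 191.0515]))] Sblk [(199, array([267.206 , 205.2261])), (65, array([279.5385, 195.3077])), (133, array([338.8195, 214.5113]))]
top [([261.0, 222.0, 286.0, 248.0], 0.59)]
scene [([263.0, 152.0, 349.0, 232.0], 0.72)]
0 t [ 1.4 -1.2 -0.6] w [-0.    -0.001  0.001]
1 t [  0.1   0.  -35.4] w [-0.    -0.349  0.   ]
```

>>> jog_arm([
  {"tx": 0,"ty": 0,"tz": -7,"wx": 0,"wy": -0.07,"wz": 0,"gripper": 0},
  {"tx": 0,"ty": 0,"tz": -14,"wx": 0,"wy": -0.14,"wz": 0,"gripper": 0},
  {"tx": 0,"ty": 0,"tz": -21,"wx": 0,"wy": -0.21,"wz": 0,"gripper": 0},
  {"tx": 0,"ty": 0,"tz": -28,"wx": 0,"wy": -0.28,"wz": 0,"gripper": 0},
  {"tx": 0,"ty": 0,"tz": -35,"wx": 0,"wy": -0.349,"wz": 0,"gripper": 0},
])

```text
time: 28.57
position: [0.5599, 0.0364, 0.2475]
tool_rot: [1.082, 1.078, -1.286]
ft_force: [0.3, -0.3, -3.0]
grip_width: 0.153
grip_force: 50.0
```

```bash
python3 - <<'E'
from h import *
st();print(pour((.5585,.052,.14),120)[0])
plan([pour((.5585,.052,.14),120)])
E
```

```text
t 28.57 p [0.5599 0.0364 0.2475] psi -0.1 z [-0.0021 -0.9849  0.1731] q [-0.9574  0.8748  0.4069  1.594   0.9837  1.9405 -0.7994] F [ 0.3195 -0.3115 -2.9601] M [ 1.9086 -0.0093  0.0023] g 0.15336550404390908 49.969598818570375
[0.5585 0.038  0.2445]
0 t [ 2.7 -1.4 -2.2] w [-0.002 -0.001 -0.002]
```

>>> jog_arm([
  {"tx": 4,"ty": 0,"tz": -12,"wx": 0,"wy": 0,"wz": 0,"gripper": 0},
  {"tx": -4,"ty": 0,"tz": 12,"wx": 0,"wy": 0,"wz": 0,"gripper": 0},
  {"tx": 4,"ty": 0,"tz": -12,"wx": 0,"wy": 0,"wz": 0,"gripper": 0},
  {"tx": -4,"ty": 0,"tz": 12,"wx": 0,"wy": 0,"wz": 0,"gripper": 0},
  {"tx": 0,"ty": 0,"tz": 0,"wx": 0,"wy": 0,"wz": 0,"gripper": 0},
])

```text
time: 28.98
position: [0.5594, 0.0324, 0.2494]
tool_rot: [1.087, 1.074, -1.289]
ft_force: [1.4, -1.9, -1.1]
grip_width: 0.152
grip_force: 50.0
```

>>> jog_arm([
  {"tx": 4,"ty": 0,"tz": -12,"wx": 0,"wy": 0,"wz": 0,"gripper": 0},
  {"tx": -4,"ty": 0,"tz": 12,"wx": 0,"wy": 0,"wz": 0,"gripper": 0},
  {"tx": 4,"ty": 0,"tz": -12,"wx": 0,"wy": 0,"wz": 0,"gripper": 0},
  {"tx": -4,"ty": 0,"tz": 12,"wx": 0,"wy": 0,"wz": 0,"gripper": 0},
  {"tx": 0,"ty": 0,"tz": 0,"wx": 0,"wy": 0,"wz": 0,"gripper": 0},
])

```text
time: 29.4
position: [0.5593, 0.0336, 0.2484]
tool_rot: [1.085, 1.075, -1.289]
ft_force: [2.2, -1.5, -1.1]
grip_width: 0.156
grip_force: 50.0
```

>>> jog_arm([
  {"tx": 0,"ty": 0,"tz": 0,"wx": 0,"wy": 0,"wz": 0,"gripper": 0},
  {"tx": 0,"ty": 0,"tz": 0,"wx": 0,"wy": 0,"wz": 0,"gripper": 0},
  {"tx": 0,"ty": 0,"tz": 0,"wx": 0,"wy": 0,"wz": 0,"gripper": 0},
  {"tx": 0,"ty": 0,"tz": 0,"wx": 0,"wy": 0,"wz": 0,"gripper": 0},
  {"tx": 0,"ty": 0,"tz": 0,"wx": 0,"wy": 0,"wz": 0,"gripper": 0},
])

```text
time: 29.82
position: [0.5593, 0.0369, 0.2459]
tool_rot: [1.08, 1.08, -1.287]
ft_force: [-0.6, -0.2, -2.5]
grip_width: 0.153
grip_force: 50.0
```

```bash
cat >> h.py <<'E'
def dark(d,box,name,vmax=75):
    # dark-brown pixels: dim and brownish
    l,t,r,b=box;c=d["color"][t:b,l:r].astype(int);h=cv2.cvtColor(d["color"][t:b,l:r],cv2.COLOR_BGR2HSV)
    m=((c[...,2]-c[...,0]>12)&(c[...,2]<110)&(h[...,0]<22)&(h[...,1]>60)).astype(np.uint8)
    n,_,s,ce=cv2.connectedComponentsWithStats(m);print(name,[(int(s[i,4]),np.round(ce[i]+[l,t],1).tolist()) for i in range(1,n) if s[i,4]>=4])
E
python3 - <<'E'
from h import *
st();dt,ds=bowlchk()
dark(dt,(180,130,270,215),"top");dark(ds,(250,130,355,230),"scene")
E
```

```text
t 29.82 p [0.5593 0.0369 0.2459] psi 0.0 z [ 0.0001 -0.9848  0.1736] q [-0.9652  0.8786  0.4147  1.5962  0.9785  1.935  -0.7978] F [-0.6188 -0.1926 -2.4967] M [ 1.8864  0.0246 -0.0096] g 0.15345777117939444 49.97003685683012
red 33 40 [0.6157 0.0721 0.12  ] 0.0016
red 33 13 [0.6216 0.075  0.0983] 0.0017
Tred [(33, array([222.3333, 151.9697])), (47, array([219.8085, 191.2553]))] Sred [(40, array([319.15, 188.65])), (13, array([320.6923, 194.2308]))] Sblk [(16, array([299.375, 146.25 ])), (178, array([265.3539, 198.7584])), (44, array([308.5682, 183.1591])), (115, array([278.287 , 192.1913])), (12, array([309.8333, 193.6667])), (132, array([338.7879, 214.5909])), (16, array([273.125, 220.5  ]))]
top []
scene []
top [(4, [198.0, 145.2]), (5, [195.0, 152.0]), (71, [222.8, 152.8]), (32, [196.6, 168.3]), (8, [204.2, 160.2]), (4, [219.5, 164.5]), (13, [220.2, 169.5]), (42, [213.3, 179.0]), (19, [225.7, 178.7]), (5, [205.6, 178.6]), (60, [220.4, 191.4])]
scene [(21, [329.7, 134.2]), (10, [341.3, 141.1]), (13, [346.8, 140.2]), (6, [339.8, 152.3]), (156, [310.5, 168.4]), (10, [333.8, 156.6]), (18, [310.7, 185.7]), (123, [317.2, 192.5])]
```

```bash
python3 - <<'E'
from h import *
F=[];M=[]
for i in range(8):
    dt=img("scene");s=ctrl.get_state();F.append(s["ft_force"]);M.append(s["torque"])
print(np.mean(F,0),np.std(F,0),np.mean(M,0),np.std(M,0))
dt=img("top")
for z in(.02,.03,.09):print(proj(dt,(.5586,.0753,z)))
E
```

```text
[-0.1055 -0.0194 -2.9197] [0.663  0.5561 0.3444] [1.888  0.035  0.0025] [0.0281 0.0348 0.0423]
[223.4795 176.6618]
[223.2704 176.1247]
[221.9545 172.7456]
```

>>> jog_arm([
  {"tx": 7,"ty": 0,"tz": -18,"wx": 0,"wy": 0,"wz": 0,"gripper": 0},
  {"tx": -7,"ty": 0,"tz": 18,"wx": 0,"wy": 0,"wz": 0,"gripper": 0},
  {"tx": 7,"ty": 0,"tz": -18,"wx": 0,"wy": 0,"wz": 0,"gripper": 0},
  {"tx": -7,"ty": 0,"tz": 18,"wx": 0,"wy": 0,"wz": 0,"gripper": 0},
  {"tx": 0,"ty": 0,"tz": 0,"wx": 0,"wy": 0,"wz": 0,"gripper": 0},
])

```text
time: 30.88
position: [0.5578, 0.03, 0.2473]
tool_rot: [1.075, 1.068, -1.301]
ft_force: [0.9, -3.0, -0.1]
grip_width: 0.152
grip_force: 50.0
```

>>> jog_arm([
  {"tx": 0,"ty": 10,"tz": -15,"wx": 0,"wy": 0,"wz": 0,"gripper": 0},
  {"tx": 0,"ty": -10,"tz": 15,"wx": 0,"wy": 0,"wz": 0,"gripper": 0},
  {"tx": 0,"ty": 10,"tz": -15,"wx": 0,"wy": 0,"wz": 0,"gripper": 0},
  {"tx": 0,"ty": -10,"tz": 15,"wx": 0,"wy": 0,"wz": 0,"gripper": 0},
  {"tx": 0,"ty": 0,"tz": 0,"wx": 0,"wy": 0,"wz": 0,"gripper": 0},
])

```text
time: 31.3
position: [0.5518, 0.0286, 0.2431]
tool_rot: [1.067, 1.073, -1.315]
ft_force: [0.9, -2.9, -4.0]
grip_width: 0.155
grip_force: 50.0
```

>>> jog_arm([
  {"tx": 0,"ty": 0,"tz": 0,"wx": 0,"wy": 0,"wz": 0,"gripper": 0},
  {"tx": 0,"ty": 0,"tz": 0,"wx": 0,"wy": 0,"wz": 0,"gripper": 0},
  {"tx": 0,"ty": 0,"tz": 0,"wx": 0,"wy": 0,"wz": 0,"gripper": 0},
  {"tx": 0,"ty": 0,"tz": 0,"wx": 0,"wy": 0,"wz": 0,"gripper": 0},
  {"tx": 0,"ty": 0,"tz": 0,"wx": 0,"wy": 0,"wz": 0,"gripper": 0},
])

```text
time: 31.72
position: [0.5596, 0.0371, 0.2463]
tool_rot: [1.081, 1.08, -1.285]
ft_force: [1.4, 0.3, -2.9]
grip_width: 0.155
grip_force: 50.0
```

```bash
python3 - <<'E'
from h import *
F=[];M=[]
for i in range(8):
    dt=img("top");s=ctrl.get_state();F.append(s["ft_force"]);M.append(s["torque"])
ds=img("scene")
print(np.mean(F,0),np.std(F,0),np.mean(M,0),np.std(M,0))
dark(dt,(180,130,270,215),"top");dark(ds,(250,130,355,230),"scene")
E
```

```text
[-0.057  -0.0674 -2.7133] [0.4293 0.4377 0.304 ] [ 1.8751  0.0432 -0.0149] [0.0381 0.0249 0.0207]
top [(68, [222.7, 152.8]), (25, [195.6, 166.5]), (5, [204.2, 160.4]), (5, [219.2, 164.4]), (12, [220.1, 169.3]), (6, [200.0, 175.5]), (44, [213.5, 179.2]), (8, [205.0, 178.5]), (18, [225.9, 178.8]), (63, [220.3, 191.3])]
scene [(4, [331.5, 132.0]), (16, [328.3, 136.6]), (21, [344.1, 140.5]), (5, [340.4, 152.4]), (178, [310.8, 169.7]), (5, [334.2, 155.6]), (4, [333.0, 158.2]), (118, [317.1, 192.5])]
```

>>> jog_arm([
  {"tx": 8,"ty": 0,"tz": -20,"wx": 0,"wy": 0,"wz": 0,"gripper": 0},
  {"tx": -8,"ty": 8,"tz": 18,"wx": 0,"wy": 0,"wz": 0,"gripper": 0},
  {"tx": 8,"ty": -8,"tz": -20,"wx": 0,"wy": 0,"wz": 0,"gripper": 0},
  {"tx": -8,"ty": 0,"tz": 18,"wx": 0,"wy": 0,"wz": 0,"gripper": 0},
  {"tx": 0,"ty": 0,"tz": 0,"wx": 0,"wy": 0,"wz": 0,"gripper": 0},
])

```text
time: 32.58
position: [0.559, 0.0309, 0.2491]
tool_rot: [1.079, 1.069, -1.295]
ft_force: [1.6, -2.8, -1.0]
grip_width: 0.158
grip_force: 50.0
```

>>> jog_arm([
  {"tx": 8,"ty": 0,"tz": 0,"wx": 0.1,"wy": 0,"wz": 0,"gripper": 0},
  {"tx": -8,"ty": 0,"tz": 0,"wx": -0.1,"wy": 0,"wz": 0,"gripper": 0},
  {"tx": 8,"ty": 0,"tz": 0,"wx": 0.1,"wy": 0,"wz": 0,"gripper": 0},
  {"tx": -8,"ty": 0,"tz": 0,"wx": -0.1,"wy": 0,"wz": 0,"gripper": 0},
  {"tx": 0,"ty": 0,"tz": 0,"wx": 0,"wy": 0,"wz": 0,"gripper": 0},
])

```text
time: 33.0
position: [0.5558, 0.0362, 0.2389]
tool_rot: [1.054, 1.079, -1.305]
ft_force: [-1.2, 0.5, -1.6]
grip_width: 0.153
grip_force: 50.0
```

>>> jog_arm([
  {"tx": 0,"ty": 0,"tz": 0,"wx": 0,"wy": 0,"wz": 0,"gripper": 0},
  {"tx": 0,"ty": 0,"tz": 0,"wx": 0,"wy": 0,"wz": 0,"gripper": 0},
  {"tx": 0,"ty": 0,"tz": 0,"wx": 0,"wy": 0,"wz": 0,"gripper": 0},
  {"tx": 0,"ty": 0,"tz": 0,"wx": 0,"wy": 0,"wz": 0,"gripper": 0},
  {"tx": 0,"ty": 0,"tz": 0,"wx": 0,"wy": 0,"wz": 0,"gripper": 0},
])

```text
time: 33.42
position: [0.5597, 0.037, 0.2474]
tool_rot: [1.084, 1.08, -1.283]
ft_force: [0.3, 0.2, -2.9]
grip_width: 0.154
grip_force: 50.0
```

```bash
python3 - <<'E'
from h import *
dt=img("top");ds=img("scene");st()
dark(dt,(180,130,270,215),"top");dark(ds,(250,130,355,230),"scene")
plan([pour((.5585,.045,.18),95),pour((.558,.03,.29),60),pour((.558,-.03,.32),0)])
E
```

```text
t 33.52 p [0.5595 0.0369 0.2468] psi 0.0 z [-0.0001 -0.9852  0.1714] q [-0.9847  0.8829  0.4422  1.5966  0.9653  1.9219 -0.7894] F [ 0.2942 -1.1486 -3.0408] M [1.8671 0.0654 0.0165] g 0.1517860181409868 50.000075586140156
top [(11, [194.7, 149.1]), (68, [222.6, 152.5]), (22, [197.0, 160.0]), (8, [204.5, 159.8]), (5, [218.2, 163.8]), (10, [219.4, 169.1]), (17, [196.5, 175.4]), (44, [213.3, 179.0]), (9, [204.7, 178.1]), (15, [224.2, 178.4]), (62, [220.5, 191.4])]
scene [(7, [330.9, 131.4]), (15, [328.6, 136.3]), (27, [345.2, 139.1]), (8, [340.6, 151.4]), (169, [311.6, 168.0]), (15, [334.3, 156.5]), (17, [310.6, 185.6]), (125, [317.2, 192.7])]
0 t [-13.3  -0.9  51.8] w [ 0.     0.434 -0.002]
1 t [-36.8  -0.2  18.9] w [ 0.     0.305 -0.   ]
1 t [-40.8  -0.2   7. ] w [-0.     0.305 -0.   ]
2 t [ 6.3 -0.  43.3] w [-0.     0.524 -0.   ]
2 t [-16.2  -0.   40.7] w [0.    0.524 0.   ]
```

>>> jog_arm([
  {"tx": -3,"ty": 0,"tz": 10,"wx": 0,"wy": 0.087,"wz": 0,"gripper": 0},
  {"tx": -6,"ty": 0,"tz": 20,"wx": 0,"wy": 0.174,"wz": 0,"gripper": 0},
  {"tx": -8,"ty": 0,"tz": 31,"wx": 0,"wy": 0.26,"wz": 0,"gripper": 0},
  {"tx": -11,"ty": 0,"tz": 41,"wx": 0,"wy": 0.347,"wz": 0,"gripper": 0},
  {"tx": -13,"ty": 0,"tz": 52,"wx": 0,"wy": 0.434,"wz": 0,"gripper": 0},
])

```text
time: 33.93
position: [0.5593, -0.0119, 0.2683]
tool_rot: [1.4, 1.401, -1.071]
ft_force: [-0.1, 0.1, -1.9]
grip_width: 0.156
grip_force: 50.0
```

>>> jog_arm([
  {"tx": -8,"ty": 0,"tz": 4,"wx": 0,"wy": 0.06,"wz": 0,"gripper": 0},
  {"tx": -15,"ty": 0,"tz": 8,"wx": 0,"wy": 0.12,"wz": 0,"gripper": 0},
  {"tx": -22,"ty": 0,"tz": 12,"wx": 0,"wy": 0.18,"wz": 0,"gripper": 0},
  {"tx": -30,"ty": 0,"tz": 16,"wx": 0,"wy": 0.24,"wz": 0,"gripper": 0},
  {"tx": -37,"ty": 0,"tz": 19,"wx": 0,"wy": 0.305,"wz": 0,"gripper": 0},
])

```text
time: 34.35
position: [0.5586, -0.0407, 0.2994]
tool_rot: [1.614, 1.613, -0.885]
ft_force: [-0.7, -0.4, -2.5]
grip_width: 0.156
grip_force: 50.0
```

>>> jog_arm([
  {"tx": -8,"ty": 0,"tz": 1,"wx": 0,"wy": 0.06,"wz": 0,"gripper": 0},
  {"tx": -16,"ty": 0,"tz": 3,"wx": 0,"wy": 0.12,"wz": 0,"gripper": 0},
  {"tx": -24,"ty": 0,"tz": 4,"wx": 0,"wy": 0.18,"wz": 0,"gripper": 0},
  {"tx": -32,"ty": 0,"tz": 6,"wx": 0,"wy": 0.24,"wz": 0,"gripper": 0},
  {"tx": -41,"ty": 0,"tz": 7,"wx": 0,"wy": 0.305,"wz": 0,"gripper": 0},
])

```text
time: 34.77
position: [0.5582, -0.0686, 0.33]
tool_rot: [1.817, 1.816, -0.663]
ft_force: [-0.2, 0.2, -2.6]
grip_width: 0.155
grip_force: 50.0
```

```bash
python3 - <<'E'
from h import *
st();dt,ds=bowlchk()
dark(dt,(180,130,270,215),"top");dark(ds,(250,130,355,230),"scene")
plan([pour((.558,.03,.29),60),pour((.558,-.03,.32),0)])
E
```

```text
t 34.77 p [ 0.5582 -0.0686  0.33  ] psi -0.0 z [-0.001  -0.6432 -0.7657] q [-0.7308  0.1743  0.4476  1.6079  0.591   1.5952 -0.3338] F [-0.2211  0.2078 -2.5927] M [1.0613 0.0557 0.0173] g 0.15497140054225453 50.001205801963806
red 45 67 [0.5008 0.0794 0.1055] 0.0009
Tred [(45, array([219.8667, 190.8444]))] Sred [(67, array([294.7313, 159.3881])), (100, array([318.8 , 191.25]))] Sblk [(133, array([330.9098, 168.2556])), (65, array([307.6769, 181.9846])), (119, array([263.5462, 194.7983])), (125, array([277.976, 191.184])), (131, array([338.8244, 214.5573])), (30, array([271.0333, 212.3667])), (14, array([273.5, 221. ]))]
top []
scene [([284.0, 153.0, 327.0, 205.0], 0.24), ([92.0, 269.0, 173.0, 330.0], 0.18)]
top [(125, [254.9, 150.8]), (9, [240.7, 135.4]), (12, [259.8, 143.1]), (21, [219.8, 168.8]), (13, [230.9, 169.3]), (45, [213.4, 179.2]), (6, [216.5, 188.0]), (11, [223.5, 192.8])]
scene [(110, [295.6, 138.5]), (79, [293.6, 160.2]), (51, [308.6, 182.1]), (4, [321.8, 185.2]), (109, [316.5, 193.6])]
0 t [ 0.3 -0.6 -1.1] w [-0.001  0.004 -0.001]
1 t [ 6.3  0.  43.3] w [-0.     0.524 -0.   ]
1 t [-16.2   0.   40.7] w [-0.     0.524 -0.   ]
```

>>> jog_arm([
  {"tx": 1,"ty": 0,"tz": 8,"wx": 0,"wy": 0.105,"wz": 0,"gripper": 0},
  {"tx": 2,"ty": 0,"tz": 17,"wx": 0,"wy": 0.21,"wz": 0,"gripper": 0},
  {"tx": 4,"ty": 0,"tz": 26,"wx": 0,"wy": 0.315,"wz": 0,"gripper": 0},
  {"tx": 5,"ty": 0,"tz": 35,"wx": 0,"wy": 0.42,"wz": 0,"gripper": 0},
  {"tx": 6,"ty": 0,"tz": 43,"wx": 0,"wy": 0.524,"wz": 0,"gripper": 0},
])

```text
time: 35.38
position: [0.5587, -0.0892, 0.291]
tool_rot: [2.127, 2.135, -0.19]
ft_force: [0.3, 0.1, -4.1]
grip_width: 0.157
grip_force: 50.0
```

>>> jog_arm([
  {"tx": -3,"ty": 0,"tz": 8,"wx": 0,"wy": 0.105,"wz": 0,"gripper": 0},
  {"tx": -6,"ty": 0,"tz": 16,"wx": 0,"wy": 0.21,"wz": 0,"gripper": 0},
  {"tx": -10,"ty": 0,"tz": 25,"wx": 0,"wy": 0.315,"wz": 0,"gripper": 0},
  {"tx": -13,"ty": 0,"tz": 33,"wx": 0,"wy": 0.42,"wz": 0,"gripper": 0},
  {"tx": -16,"ty": 0,"tz": 41,"wx": 0,"wy": 0.524,"wz": 0,"gripper": 0},
])

```text
time: 35.8
position: [0.5586, -0.1129, 0.2534]
tool_rot: [-2.027, -2.032, -0.354]
ft_force: [0.2, 0.3, -2.2]
grip_width: 0.15
grip_force: 50.0
```

```bash
python3 - <<'E'
from h import *
st()
dt,ds=bowlchk()
dark(dt,(180,130,270,215),"top");dark(ds,(250,130,355,230),"scene")
g=hgrip((.556,-.197));print(g[0])
plan([(g[0]+[0,0,.17],g[1]),(g[0]+[0,0,.02],g[1]),g])
E
```

```text
t 35.8 p [ 0.5586 -0.1129  0.2534] psi 0.2 z [-0.0044  0.3425 -0.9395] q [-0.1804  0.26    0.6525  1.5679 -0.4654  1.5427  0.5261] F [ 0.1605  0.2515 -2.1537] M [-0.8311  0.1059  0.0399] g 0.1501726431011004 50.00194776803255
red 45 101 [0.6176 0.0727 0.1103] 0.0036
red 44 89 [0.4997 0.0786 0.1094] 0.0023
Tred [(45, array([222.0889, 151.8667])), (44, array([219.8409, 190.8864]))] Sred [(89, array([294.1573, 158.4157])), (101, array([318.7723, 191.1089]))] Sblk [(134, array([330.8955, 168.2687])), (69, array([307.7536, 181.7246])), (116, array([278.2586, 191.9224])), (15, array([309.6   , 193.1333])), (132, array([338.697 , 214.6742])), (41, array([272.6098, 214.0732])), (21, array([273.8571, 220.8571]))]
top []
scene []
top [(15, [259.0, 147.7]), (35, [223.0, 153.9]), (49, [224.7, 167.8]), (42, [213.4, 179.3]), (4, [215.5, 188.0]), (23, [220.7, 192.6])]
scene [(117, [270.4, 137.7]), (136, [266.9, 159.2]), (5, [279.6, 151.4]), (83, [293.4, 159.8]), (8, [252.1, 164.6]), (32, [307.3, 180.3]), (15, [310.8, 185.8]), (4, [322.8, 184.2]), (94, [316.4, 193.8])]
[ 0.619  -0.2047  0.0511]
0 t [-31.9  20.4  -0.6] w [ 0.162 -0.    -0.455]
0 t [-37.6   4.   -2.6] w [ 0.162 -0.    -0.455]
0 t [-35.4 -13.3  -1.8] w [ 0.162 -0.    -0.455]
1 t [-51.3   0.  141. ] w [ 0.  0. -0.]
2 t [-6.8  0.  18.8] w [0. 0. 0.]
```

>>> jog_arm([
  {"tx": -6,"ty": 4,"tz": 0,"wx": 0.032,"wy": 0,"wz": -0.09,"gripper": 0},
  {"tx": -13,"ty": 8,"tz": 0,"wx": 0.065,"wy": 0,"wz": -0.18,"gripper": 0},
  {"tx": -19,"ty": 12,"tz": 0,"wx": 0.097,"wy": 0,"wz": -0.273,"gripper": 0},
  {"tx": -26,"ty": 16,"tz": 0,"wx": 0.13,"wy": 0,"wz": -0.364,"gripper": 0},
  {"tx": -32,"ty": 20,"tz": -1,"wx": 0.162,"wy": 0,"wz": -0.455,"gripper": 0},
])

```text
time: 36.42
position: [0.5799, -0.1416, 0.2444]
tool_rot: [-1.454, -2.432, -0.254]
ft_force: [0.8, -0.5, -3.0]
grip_width: 0.155
grip_force: 50.0
```

>>> jog_arm([
  {"tx": -7,"ty": 1,"tz": 0,"wx": 0.032,"wy": 0,"wz": -0.09,"gripper": 0},
  {"tx": -15,"ty": 2,"tz": -1,"wx": 0.065,"wy": 0,"wz": -0.18,"gripper": 0},
  {"tx": -22,"ty": 2,"tz": -1,"wx": 0.097,"wy": 0,"wz": -0.273,"gripper": 0},
  {"tx": -30,"ty": 3,"tz": -2,"wx": 0.13,"wy": 0,"wz": -0.364,"gripper": 0},
  {"tx": -38,"ty": 4,"tz": -3,"wx": 0.162,"wy": 0,"wz": -0.455,"gripper": 0},
])

```text
time: 36.83
position: [0.6012, -0.1719, 0.2345]
tool_rot: [-0.822, -2.685, -0.147]
ft_force: [-0.2, 0.3, -3.1]
grip_width: 0.155
grip_force: 50.0
```

>>> jog_arm([
  {"tx": -7,"ty": -3,"tz": 0,"wx": 0.032,"wy": 0,"wz": -0.09,"gripper": 0},
  {"tx": -14,"ty": -5,"tz": -1,"wx": 0.065,"wy": 0,"wz": -0.18,"gripper": 0},
  {"tx": -21,"ty": -8,"tz": -1,"wx": 0.097,"wy": 0,"wz": -0.273,"gripper": 0},
  {"tx": -28,"ty": -11,"tz": -2,"wx": 0.13,"wy": 0,"wz": -0.364,"gripper": 0},
  {"tx": -35,"ty": -13,"tz": -2,"wx": 0.162,"wy": 0,"wz": -0.455,"gripper": 0},
])

```text
time: 37.25
position: [0.6218, -0.2016, 0.2246]
tool_rot: [-0.155, -2.795, -0.033]
ft_force: [-0.0, 0.3, -3.2]
grip_width: 0.158
grip_force: 50.0
```

>>> jog_arm([
  {"tx": -10,"ty": 0,"tz": 28,"wx": 0,"wy": 0,"wz": 0,"gripper": 0},
  {"tx": -20,"ty": 0,"tz": 56,"wx": 0,"wy": 0,"wz": 0,"gripper": 0},
  {"tx": -31,"ty": 0,"tz": 85,"wx": 0,"wy": 0,"wz": 0,"gripper": 0},
  {"tx": -41,"ty": 0,"tz": 113,"wx": 0,"wy": 0,"wz": 0,"gripper": 0},
  {"tx": -47,"ty": 0,"tz": 130,"wx": 0,"wy": 0,"wz": 0,"gripper": 0},
])

```text
time: 37.67
position: [0.6206, -0.1996, 0.0828]
tool_rot: [-0.161, -2.791, -0.036]
ft_force: [-0.1, 0.6, -3.4]
grip_width: 0.155
grip_force: 50.0
```

>>> jog_arm([
  {"tx": 0,"ty": 0,"tz": 0,"wx": 0,"wy": 0,"wz": 0,"gripper": 0},
  {"tx": 0,"ty": 0,"tz": 0,"wx": 0,"wy": 0,"wz": 0,"gripper": 0},
  {"tx": 0,"ty": 0,"tz": 0,"wx": 0,"wy": 0,"wz": 0,"gripper": 0},
  {"tx": 0,"ty": 0,"tz": 0,"wx": 0,"wy": 0,"wz": 0,"gripper": 0},
  {"tx": 0,"ty": 0,"tz": 0,"wx": 0,"wy": 0,"wz": 0,"gripper": 0},
])

```text
time: 38.08
position: [0.6221, -0.2045, 0.089]
tool_rot: [-0.169, -2.798, -0.034]
ft_force: [-0.2, 0.6, -2.8]
grip_width: 0.16
grip_force: 50.0
```

```bash
python3 - <<'E'
from h import *
st()
dt,ds=bowlchk()
dark(dt,(180,130,270,215),"top");dark(ds,(250,130,355,230),"scene");dark(ds,(180,180,260,290),"shaker")
g=hgrip((.556,-.197))
plan([g])
E
```

```text
t 38.08 p [ 0.6221 -0.2045  0.089 ] psi 83.1 z [-0.3303  0.0432 -0.9429] q [-0.0032  0.7092  0.4158  1.2573 -0.1884  1.5584  1.8501] F [-0.1578  0.6313 -2.7839] M [-0.1077 -0.7328 -0.0047] g 0.16007744167142055 49.99986257404089
red 42 106 [0.6181 0.0719 0.1104] 0.0036
red 44 92 [0.4997 0.0785 0.1087] 0.0026
Tred [(42, array([222.3333, 151.7143])), (44, array([219.8409, 190.8864]))] Sred [(92, array([294.0543, 158.5652])), (106, array([318.6509, 191.3396]))] Sblk [(134, array([330.9179, 168.3284])), (71, array([307.8592, 181.5634])), (88, array([279.1477, 191.8068])), (13, array([309.6154, 193.3846])), (121, array([258.2479, 203.4132])), (130, array([338.8231, 214.5846]))]
top [([116.0, 105.0, 148.0, 136.0], 0.39)]
scene []
top [(40, [222.9, 153.8]), (50, [224.8, 167.9]), (42, [213.3, 179.1]), (4, [216.5, 188.0]), (23, [220.7, 192.6])]
scene [(86, [293.2, 160.2]), (31, [307.4, 180.3]), (15, [310.8, 185.9]), (6, [322.8, 184.5]), (107, [316.7, 193.8])]
shaker [(37, [207.1, 205.9]), (144, [201.4, 233.0])]
0 t [-10.3  -0.4  35.1] w [0.003 0.007 0.001]
```

>>> jog_arm([
  {"tx": -3,"ty": 0,"tz": 8,"wx": 0,"wy": 0,"wz": 0,"gripper": 0},
  {"tx": -5,"ty": 0,"tz": 16,"wx": 0,"wy": 0,"wz": 0,"gripper": 0},
  {"tx": -8,"ty": 0,"tz": 24,"wx": 0,"wy": 0,"wz": 0,"gripper": 0},
  {"tx": -10,"ty": 0,"tz": 31,"wx": 0,"wy": 0,"wz": 0,"gripper": 0},
  {"tx": -11,"ty": 0,"tz": 34,"wx": 0,"wy": 0,"wz": 0,"gripper": 0},
])

```text
time: 38.7
position: [0.6189, -0.2038, 0.0492]
tool_rot: [-0.169, -2.792, -0.035]
ft_force: [3.6, 0.6, 4.9]
grip_width: 0.153
grip_force: 50.0
```

>>> jog_arm([
  {"tx": 0,"ty": 0,"tz": 0,"wx": 0,"wy": 0,"wz": 0,"gripper": 0},
  {"tx": 0,"ty": 0,"tz": 0,"wx": 0,"wy": 0,"wz": 0,"gripper": 0},
  {"tx": 0,"ty": 0,"tz": 0,"wx": 0,"wy": 0,"wz": 0,"gripper": 0},
  {"tx": 0,"ty": 0,"tz": 0,"wx": 0,"wy": 0,"wz": 0,"gripper": 0},
  {"tx": 0,"ty": 0,"tz": 0,"wx": 0,"wy": 0,"wz": 0,"gripper": 0},
])

```text
time: 39.12
position: [0.6199, -0.2043, 0.0516]
tool_rot: [-0.169, -2.795, -0.035]
ft_force: [-0.6, -0.1, -3.2]
grip_width: 0.153
grip_force: 50.0
```

```bash
python3 - <<'E'
from h import *
st()
E
```

```text
t 39.12 p [ 0.6199 -0.2043  0.0516] psi 83.0 z [-0.3328  0.0442 -0.9419] q [-0.001   0.7394  0.4084  1.2886 -0.197   1.5013  1.8524] F [-0.6018 -0.1314 -3.2265] M [-0.0452 -0.774   0.0074] g 0.15291065989120314 49.999947398900986
```

>>> jog_arm([
  {"tx": 0,"ty": 0,"tz": 1,"wx": 0,"wy": 0,"wz": 0,"gripper": 0},
  {"tx": 0,"ty": 0,"tz": 1,"wx": 0,"wy": 0,"wz": 0,"gripper": 0},
  {"tx": 0,"ty": 0,"tz": 1,"wx": 0,"wy": 0,"wz": 0,"gripper": 0.5},
  {"tx": 0,"ty": 0,"tz": 1,"wx": 0,"wy": 0,"wz": 0,"gripper": 0.5},
  {"tx": 0,"ty": 0,"tz": 1,"wx": 0,"wy": 0,"wz": 0,"gripper": 0.5},
])

```text
time: 39.53
position: [0.6196, -0.2043, 0.0509]
tool_rot: [-0.169, -2.795, -0.034]
ft_force: [-0.5, -0.8, 0.9]
grip_width: 0.305
grip_force: 0.0
```

>>> jog_arm([
  {"tx": 0,"ty": 0,"tz": 1,"wx": 0,"wy": 0,"wz": 0,"gripper": 0.5},
  {"tx": 0,"ty": 0,"tz": 1,"wx": 0,"wy": 0,"wz": 0,"gripper": 0.5},
  {"tx": 0,"ty": 0,"tz": -15,"wx": 0,"wy": 0,"wz": 0,"gripper": 0.5},
  {"tx": 0,"ty": 0,"tz": -45,"wx": 0,"wy": 0,"wz": 0,"gripper": 0.5},
  {"tx": 0,"ty": 0,"tz": -80,"wx": 0,"wy": 0,"wz": 0,"gripper": 0.5},
])

```text
time: 39.95
position: [0.6447, -0.2071, 0.1247]
tool_rot: [-0.169, -2.789, -0.036]
ft_force: [0.6, 0.2, -0.5]
grip_width: 0.491
grip_force: 0.0
```

>>> jog_arm([
  {"tx": 0,"ty": 0,"tz": -40,"wx": 0,"wy": 0,"wz": 0,"gripper": 1},
  {"tx": 0,"ty": 0,"tz": -80,"wx": 0,"wy": 0,"wz": 0,"gripper": 1},
  {"tx": 0,"ty": 0,"tz": -120,"wx": 0,"wy": 0,"wz": 0,"gripper": 1},
  {"tx": 0,"ty": 0,"tz": -140,"wx": 0,"wy": 0,"wz": 0,"gripper": 1},
  {"tx": 0,"ty": 0,"tz": -140,"wx": 0,"wy": 0,"wz": 0,"gripper": 1},
])

```text
time: 40.37
position: [0.6951, -0.2147, 0.263]
tool_rot: [-0.169, -2.803, -0.03]
ft_force: [0.4, -0.4, 0.8]
grip_width: 0.794
grip_force: 0.0
```

```bash
python3 - <<'E'
from h import *
st()
plan([pose(.556,-.1965,.22,80)])
E
```

```text
t 40.37 p [ 0.6951 -0.2147  0.263 ] psi 83.1 z [-0.3254  0.0407 -0.9447] q [ 0.0789  0.8179  0.424   0.72   -0.2245  1.9711  1.8243] F [ 0.4264 -0.4328  0.7649] M [-0.0921 -0.389   0.0347] g 0.794000229133472 0.0
0 t [118.4   1.3  86.6] w [-0.008 -0.334  0.054]
```

>>> jog_arm([
  {"tx": 30,"ty": 0,"tz": 10,"wx": 0,"wy": -0.08,"wz": 0.01,"gripper": 1},
  {"tx": 60,"ty": 0,"tz": 30,"wx": 0,"wy": -0.16,"wz": 0.02,"gripper": 1},
  {"tx": 90,"ty": 1,"tz": 55,"wx": 0,"wy": -0.24,"wz": 0.03,"gripper": 1},
  {"tx": 112,"ty": 1,"tz": 75,"wx": 0,"wy": -0.3,"wz": 0.04,"gripper": 1},
  {"tx": 118,"ty": 1,"tz": 87,"wx": -0.008,"wy": -0.334,"wz": 0.054,"gripper": 1},
])

```text
time: 40.78
position: [0.5529, -0.1956, 0.2158]
tool_rot: [-0.276, -3.128, -0.004]
ft_force: [-0.3, -1.9, 2.2]
grip_width: 0.993
grip_force: 0.0
```

>>> jog_arm([
  {"tx": 0,"ty": 0,"tz": 0,"wx": 0,"wy": 0,"wz": 0,"gripper": 1},
  {"tx": 0,"ty": 0,"tz": 0,"wx": 0,"wy": 0,"wz": 0,"gripper": 1},
  {"tx": 0,"ty": 0,"tz": 0,"wx": 0,"wy": 0,"wz": 0,"gripper": 1},
  {"tx": 0,"ty": 0,"tz": 0,"wx": 0,"wy": 0,"wz": 0,"gripper": 1},
  {"tx": 0,"ty": 0,"tz": 0,"wx": 0,"wy": 0,"wz": 0,"gripper": 1},
])

```text
time: 41.2
position: [0.5568, -0.1962, 0.2173]
tool_rot: [-0.274, -3.125, -0.002]
ft_force: [0.3, -0.5, 0.2]
grip_width: 1.0
grip_force: 0.0
```

```bash
python3 - <<'E'
from h import *
st()
ds=img("scene");l,t,r,b=190,195,245,245
c=cv2.cvtColor(ds["color"][t:b,l:r],cv2.COLOR_BGR2HSV)
m=((c[...,0]>4)&(c[...,0]<18)&(c[...,1]>170)&(c[...,2]>90)).astype(np.uint8)
n,L,s,_=cv2.connectedComponentsWithStats(m);i=1+np.argmax(s[1:,4]);e=cv2.fitEllipse(cv2.convexHull(cv2.findContours((L==i).astype(np.uint8),0,1)[0][0]))
print(s[i],e,atz(ds,e[0][0]+l,e[0][1]+t,.109))
dark(ds,(180,200,260,290),"shaker")
plan([pose(.5558,-.196,.14,80),pose(.5558,-.196,.097,80)])
E
```

```text
t 41.2 p [ 0.5568 -0.1962  0.2173] psi 80.0 z [-0.0046  0.0015 -1.    ] q [-0.1087  0.2088  0.4674  1.6252 -0.096   1.3353  1.7687] F [ 0.2653 -0.4766  0.1572] M [ 0.0119 -0.0412  0.0075] g 0.9998581175142235 0.0
[ 10  13  29  27 414] ((23.844572067260742, 25.968246459960938), (26.433115005493164, 28.816341400146484), 85.91817474365234) [ 0.5512 -0.1968  0.109 ]
shaker [(60, [214.8, 211.4]), (489, [205.8, 246.4]), (4, [236.5, 228.5]), (8, [229.6, 233.8]), (29, [237.4, 238.2]), (74, [233.3, 248.2])]
0 t [ 0.2  0.1 76.9] w [ 0.001 -0.006 -0.001]
1 t [-0.  0. 43.] w [-0. -0.  0.]
```

>>> jog_arm([
  {"tx": 0,"ty": 0,"tz": 25,"wx": 0,"wy": 0,"wz": 0,"gripper": 1},
  {"tx": 0,"ty": 0,"tz": 50,"wx": 0,"wy": 0,"wz": 0,"gripper": 1},
  {"tx": 1,"ty": 0,"tz": 70,"wx": 0,"wy": 0,"wz": 0,"gripper": 1},
  {"tx": 1,"ty": 0,"tz": 77,"wx": 0,"wy": 0,"wz": 0,"gripper": 1},
  {"tx": 1,"ty": 0,"tz": 77,"wx": 0,"wy": 0,"wz": 0,"gripper": 1},
], grip_force=8)

```text
time: 41.67
position: [0.5521, -0.1952, 0.1368]
tool_rot: [-0.275, -3.118, -0.004]
ft_force: [-0.6, 0.2, 0.4]
grip_width: 1.006
grip_force: 0.0
```

>>> jog_arm([
  {"tx": 0,"ty": 0,"tz": 10,"wx": 0,"wy": 0,"wz": 0,"gripper": 1},
  {"tx": 0,"ty": 0,"tz": 20,"wx": 0,"wy": 0,"wz": 0,"gripper": 1},
  {"tx": 0,"ty": 0,"tz": 30,"wx": 0,"wy": 0,"wz": 0,"gripper": 1},
  {"tx": 0,"ty": 0,"tz": 39,"wx": 0,"wy": 0,"wz": 0,"gripper": 1},
  {"tx": 0,"ty": 0,"tz": 42,"wx": 0,"wy": 0,"wz": 0,"gripper": 1},
])

```text
time: 42.08
position: [0.5508, -0.1948, 0.0946]
tool_rot: [-0.275, -3.119, -0.005]
ft_force: [0.5, 0.2, 0.1]
grip_width: 1.002
grip_force: 0.0
```

>>> jog_arm([
  {"tx": 0,"ty": 0,"tz": 0,"wx": 0,"wy": 0,"wz": 0,"gripper": 0.7},
  {"tx": 0,"ty": 0,"tz": 0,"wx": 0,"wy": 0,"wz": 0,"gripper": 0.7},
  {"tx": 0,"ty": 0,"tz": 0,"wx": 0,"wy": 0,"wz": 0,"gripper": 0.7},
  {"tx": 0,"ty": 0,"tz": 0,"wx": 0,"wy": 0,"wz": 0,"gripper": 0.7},
  {"tx": 0,"ty": 0,"tz": 0,"wx": 0,"wy": 0,"wz": 0,"gripper": 0.7},
])

```text
time: 42.5
position: [0.552, -0.1954, 0.0969]
tool_rot: [-0.276, -3.122, -0.004]
ft_force: [-1.0, 0.0, 0.7]
grip_width: 0.797
grip_force: 8.0
```

```bash
python3 - <<'E'
from h import *
st()
E
```

```text
t 42.5 p [ 0.552  -0.1954  0.0969] psi 79.9 z [-0.0073  0.0032 -1.    ] q [-0.0896  0.3002  0.4531  1.7732 -0.1457  1.1093  1.8068] F [-1.0389  0.017   0.6817] M [-0.0605 -0.0205  0.0079] g 0.7966600672841656 7.999998570376192
```

>>> jog_arm([
  {"tx": 0,"ty": 0,"tz": 0,"wx": 0,"wy": 0,"wz": 0.08,"gripper": 0.7},
  {"tx": 0,"ty": 0,"tz": 0,"wx": 0,"wy": 0,"wz": 0.16,"gripper": 0.7},
  {"tx": 0,"ty": 0,"tz": 0,"wx": 0,"wy": 0,"wz": 0.24,"gripper": 0.7},
  {"tx": 0,"ty": 0,"tz": 0,"wx": 0,"wy": 0,"wz": 0.32,"gripper": 0.7},
  {"tx": 0,"ty": 0,"tz": 0,"wx": 0,"wy": 0,"wz": 0.4,"gripper": 0.7},
])

```text
time: 42.92
position: [0.5521, -0.1952, 0.0969]
tool_rot: [-0.896, -3.003, -0.002]
ft_force: [-0.2, -0.3, 0.3]
grip_width: 0.796
grip_force: 8.0
```

>>> jog_arm([
  {"tx": 0,"ty": 0,"tz": 0,"wx": 0,"wy": 0,"wz": 0.08,"gripper": 0.7},
  {"tx": 0,"ty": 0,"tz": 0,"wx": 0,"wy": 0,"wz": 0.16,"gripper": 0.7},
  {"tx": 0,"ty": 0,"tz": 0,"wx": 0,"wy": 0,"wz": 0.24,"gripper": 0.7},
  {"tx": 0,"ty": 0,"tz": 0,"wx": 0,"wy": 0,"wz": 0.32,"gripper": 0.7},
  {"tx": 0,"ty": 0,"tz": 0,"wx": 0,"wy": 0,"wz": 0.4,"gripper": 0.7},
])

```text
time: 43.33
position: [0.5523, -0.1951, 0.097]
tool_rot: [-1.475, -2.765, -0.0]
ft_force: [0.5, -0.1, 1.6]
grip_width: 0.793
grip_force: 8.0
```

>>> jog_arm([
  {"tx": 0,"ty": 0,"tz": 0,"wx": 0,"wy": 0,"wz": 0.08,"gripper": 0.7},
  {"tx": 0,"ty": 0,"tz": 0,"wx": 0,"wy": 0,"wz": 0.16,"gripper": 0.7},
  {"tx": 0,"ty": 0,"tz": 0,"wx": 0,"wy": 0,"wz": 0.24,"gripper": 0.7},
  {"tx": 0,"ty": 0,"tz": 0,"wx": 0,"wy": 0,"wz": 0.32,"gripper": 0.7},
  {"tx": 0,"ty": 0,"tz": 0,"wx": 0,"wy": 0,"wz": 0.4,"gripper": 0.7},
])

```text
time: 43.75
position: [0.5525, -0.195, 0.097]
tool_rot: [-1.995, -2.418, 0.002]
ft_force: [0.3, -0.1, 1.8]
grip_width: 0.8
grip_force: 8.0
```

```bash
python3 - <<'E'
from h import *
st()
E
```

```text
t 43.75 p [ 0.5525 -0.195   0.097 ] psi 10.9 z [-0.0065  0.0037 -1.    ] q [-0.2445  0.3262  0.6417  1.7782 -0.2164  1.1157  0.6603] F [ 0.2685 -0.0819  1.8119] M [-0.0162 -0.2249  0.0525] g 0.8003751736098775 7.994609823163046
```

>>> jog_arm([
  {"tx": 0,"ty": 0,"tz": 0,"wx": 0,"wy": 0,"wz": 0.08,"gripper": 0.7},
  {"tx": 0,"ty": 0,"tz": 0,"wx": 0,"wy": 0,"wz": 0.16,"gripper": 0.7},
  {"tx": 0,"ty": 0,"tz": 0,"wx": 0,"wy": 0,"wz": 0.24,"gripper": 0.7},
  {"tx": 0,"ty": 0,"tz": 0,"wx": 0,"wy": 0,"wz": 0.32,"gripper": 0.7},
  {"tx": 0,"ty": 0,"tz": 0,"wx": 0,"wy": 0,"wz": 0.4,"gripper": 0.7},
])

```text
time: 44.17
position: [0.5526, -0.1951, 0.0971]
tool_rot: [-2.436, -1.973, 0.004]
ft_force: [1.2, -0.8, 0.4]
grip_width: 0.798
grip_force: 8.0
```

>>> jog_arm([
  {"tx": 0,"ty": 0,"tz": 0,"wx": 0,"wy": 0,"wz": 0.08,"gripper": 0.7},
  {"tx": 0,"ty": 0,"tz": 0,"wx": 0,"wy": 0,"wz": 0.16,"gripper": 0.7},
  {"tx": 0,"ty": 0,"tz": 0,"wx": 0,"wy": 0,"wz": 0.24,"gripper": 0.7},
  {"tx": 0,"ty": 0,"tz": 0,"wx": 0,"wy": 0,"wz": 0.32,"gripper": 0.7},
  {"tx": 0,"ty": 0,"tz": 0,"wx": 0,"wy": 0,"wz": 0.4,"gripper": 0.7},
])

```text
time: 44.58
position: [0.5527, -0.1952, 0.0971]
tool_rot: [-2.78, -1.451, 0.006]
ft_force: [1.1, 0.3, 0.4]
grip_width: 0.795
grip_force: 8.0
```

>>> jog_arm([
  {"tx": 0,"ty": 0,"tz": 0,"wx": 0,"wy": 0,"wz": 0.08,"gripper": 0.7},
  {"tx": 0,"ty": 0,"tz": 0,"wx": 0,"wy": 0,"wz": 0.16,"gripper": 0.7},
  {"tx": 0,"ty": 0,"tz": 0,"wx": 0,"wy": 0,"wz": 0.24,"gripper": 0.7},
  {"tx": 0,"ty": 0,"tz": 0,"wx": 0,"wy": 0,"wz": 0.32,"gripper": 0.7},
  {"tx": 0,"ty": 0,"tz": 0,"wx": 0,"wy": 0,"wz": 0.4,"gripper": 0.7},
])

```text
time: 45.0
position: [0.5527, -0.1953, 0.0971]
tool_rot: [-3.014, -0.87, 0.008]
ft_force: [0.5, -0.3, 1.4]
grip_width: 0.799
grip_force: 8.0
```

>>> jog_arm([
  {"tx": 0,"ty": 0,"tz": 0,"wx": 0,"wy": 0,"wz": 0.06,"gripper": 0.7},
  {"tx": 0,"ty": 0,"tz": 0,"wx": 0,"wy": 0,"wz": 0.13,"gripper": 0.7},
  {"tx": 0,"ty": 0,"tz": 0,"wx": 0,"wy": 0,"wz": 0.2,"gripper": 0.7},
  {"tx": 0,"ty": 0,"tz": 0,"wx": 0,"wy": 0,"wz": 0.26,"gripper": 0.7},
  {"tx": 0,"ty": 0,"tz": 0,"wx": 0,"wy": 0,"wz": 0.3,"gripper": 0.7},
])

```text
time: 45.42
position: [0.5526, -0.1954, 0.0971]
tool_rot: [-3.111, -0.411, 0.009]
ft_force: [0.1, -1.0, 1.3]
grip_width: 0.798
grip_force: 8.0
```

```bash
python3 - <<'E'
from h import *
M=[]
for i in range(4): img("top");M.append(ctrl.get_state()["torque"])
st();print(np.mean(M,0))
E
```

```text
t 45.62 p [ 0.5522 -0.1954  0.097 ] psi -74.7 z [-0.0071  0.0032 -1.    ] q [-0.4575  0.3992  0.921   1.7845 -0.3477  1.1393 -0.7272] F [ 0.2906 -0.5852  3.3227] M [-0.2542  0.0054  0.0098] g 0.7957224627534413 8.000206582801184
[-0.3018 -0.0104  0.0089]
```

>>> jog_arm([
  {"tx": 0,"ty": 0,"tz": 0,"wx": 0,"wy": 0,"wz": 0.04,"gripper": 0.7},
  {"tx": 0,"ty": 0,"tz": 0,"wx": 0,"wy": 0,"wz": 0.08,"gripper": 0.7},
  {"tx": 0,"ty": 0,"tz": 0,"wx": 0,"wy": 0,"wz": 0.12,"gripper": 0.7},
  {"tx": 0,"ty": 0,"tz": 0,"wx": 0,"wy": 0,"wz": 0.12,"gripper": 0.7},
  {"tx": 0,"ty": 0,"tz": 0,"wx": 0,"wy": 0,"wz": 0.12,"gripper": 0.7},
])

```text
time: 46.03
position: [0.5526, -0.1953, 0.0969]
tool_rot: [-3.13, -0.231, 0.01]
ft_force: [2.3, -1.4, 1.8]
grip_width: 0.797
grip_force: 8.0
```

```bash
python3 - <<'E'
from h import *
st()
E
```

```text
t 46.03 p [ 0.5526 -0.1953  0.0969] psi -81.5 z [-0.0064  0.003  -1.    ] q [-0.4751  0.4088  0.9457  1.7848 -0.3624  1.1419 -0.8351] F [ 2.3268 -1.3811  1.8297] M [-0.4899 -0.4146  0.084 ] g 0.7967198926102154 8.000242190964855
```

>>> jog_arm([
  {"tx": 0,"ty": 0,"tz": 0,"wx": 0,"wy": 0,"wz": 0,"gripper": 1},
  {"tx": 0,"ty": 0,"tz": 0,"wx": 0,"wy": 0,"wz": 0,"gripper": 1},
  {"tx": 0,"ty": 0,"tz": 0,"wx": 0,"wy": 0,"wz": 0,"gripper": 1},
  {"tx": 0,"ty": 0,"tz": 0,"wx": 0,"wy": 0,"wz": 0,"gripper": 1},
  {"tx": 0,"ty": 0,"tz": 0,"wx": 0,"wy": 0,"wz": 0,"gripper": 1},
])

```text
time: 46.45
position: [0.5512, -0.1949, 0.096]
tool_rot: [-3.128, -0.228, 0.014]
ft_force: [-1.2, -0.1, -0.0]
grip_width: 0.987
grip_force: 0.0
```

>>> jog_arm([
  {"tx": 0,"ty": 0,"tz": -25,"wx": 0,"wy": 0,"wz": 0,"gripper": 1},
  {"tx": 0,"ty": 0,"tz": -60,"wx": 0,"wy": 0,"wz": 0,"gripper": 1},
  {"tx": 0,"ty": 0,"tz": -95,"wx": 0,"wy": 0,"wz": 0,"gripper": 1},
  {"tx": 0,"ty": 0,"tz": -130,"wx": 0,"wy": 0,"wz": 0,"gripper": 1},
  {"tx": 0,"ty": 0,"tz": -160,"wx": 0,"wy": 0,"wz": 0,"gripper": 1},
])

```text
time: 46.87
position: [0.5529, -0.196, 0.2585]
tool_rot: [-3.129, -0.228, 0.011]
ft_force: [0.8, 0.6, 0.0]
grip_width: 0.998
grip_force: 0.0
```

```bash
python3 - <<'E'
from h import *
st()
plan([pose(.43,-.38,.3,-60)])
E
```

```text
t 46.87 p [ 0.5529 -0.196   0.2585] psi -81.7 z [-0.0075  0.0038 -1.    ] q [-0.5536  0.2661  1.0259  1.5831 -0.2292  1.4305 -0.9346] F [0.7588 0.6266 0.041 ] M [-0.0593  0.0912 -0.0876] g 0.9979645889663035 0.0
0 t [-74.3  82.  -20.6] w [-0.003  0.003 -0.189]
0 t [-88.3  66.7 -20.6] w [-0.003  0.003 -0.189]
```

```bash
python3 - <<'E'
from h import *
plan([pose(.45,.1,.3,-20),pose(.3,.5,.28,50)])
E
```

```text
0 t [ -29.6 -154.   -19.8] w [-0.004  0.002 -0.538]
0 t [  53.5 -147.3  -20.4] w [-0.004  0.002 -0.538]
1 t [108.2 -92.6   6.7] w [ 0.    -0.    -0.407]
1 t [136.  -42.2   6.7] w [ 0.    -0.    -0.407]
1 t [141.6  15.2   6.7] w [ 0.    -0.    -0.407]
```

>>> jog_arm([
  {"tx": -6,"ty": -31,"tz": -10,"wx": 0,"wy": 0,"wz": -0.11,"gripper": 1},
  {"tx": -12,"ty": -62,"tz": -20,"wx": 0,"wy": 0,"wz": -0.21,"gripper": 1},
  {"tx": -18,"ty": -93,"tz": -20,"wx": 0,"wy": 0,"wz": -0.32,"gripper": 1},
  {"tx": -24,"ty": -124,"tz": -20,"wx": 0,"wy": 0,"wz": -0.43,"gripper": 1},
  {"tx": -30,"ty": -154,"tz": -20,"wx": 0,"wy": 0,"wz": -0.54,"gripper": 1},
])

```text
time: 47.28
position: [0.5003, -0.0465, 0.2775]
tool_rot: [-2.949, -1.062, 0.009]
ft_force: [0.3, 1.3, -0.5]
grip_width: 1.001
grip_force: 0.0
```

>>> jog_arm([
  {"tx": 11,"ty": -30,"tz": -10,"wx": 0,"wy": 0,"wz": -0.11,"gripper": 1},
  {"tx": 22,"ty": -60,"tz": -20,"wx": 0,"wy": 0,"wz": -0.21,"gripper": 1},
  {"tx": 33,"ty": -90,"tz": -20,"wx": 0,"wy": 0,"wz": -0.32,"gripper": 1},
  {"tx": 43,"ty": -120,"tz": -20,"wx": 0,"wy": 0,"wz": -0.43,"gripper": 1},
  {"tx": 53,"ty": -147,"tz": -20,"wx": 0,"wy": 0,"wz": -0.54,"gripper": 1},
])

```text
time: 47.7
position: [0.4481, 0.1011, 0.2985]
tool_rot: [-2.557, -1.81, 0.006]
ft_force: [0.6, -0.1, 0.1]
grip_width: 1.0
grip_force: 0.0
```

>>> jog_arm([
  {"tx": 22,"ty": -19,"tz": 0,"wx": 0,"wy": 0,"wz": -0.08,"gripper": 1},
  {"tx": 44,"ty": -38,"tz": 0,"wx": 0,"wy": 0,"wz": -0.16,"gripper": 1},
  {"tx": 66,"ty": -56,"tz": 0,"wx": 0,"wy": 0,"wz": -0.24,"gripper": 1},
  {"tx": 88,"ty": -75,"tz": 0,"wx": 0,"wy": 0,"wz": -0.32,"gripper": 1},
  {"tx": 108,"ty": -93,"tz": 0,"wx": 0,"wy": 0,"wz": -0.4,"gripper": 1},
])

```text
time: 48.12
position: [0.3973, 0.2339, 0.2991]
tool_rot: [-2.148, -2.28, 0.005]
ft_force: [0.2, 0.0, 1.3]
grip_width: 1.003
grip_force: 0.0
```

>>> jog_arm([
  {"tx": 27,"ty": -8,"tz": 0,"wx": 0,"wy": 0,"wz": -0.08,"gripper": 1},
  {"tx": 54,"ty": -17,"tz": 0,"wx": 0,"wy": 0,"wz": -0.16,"gripper": 1},
  {"tx": 82,"ty": -25,"tz": 0,"wx": 0,"wy": 0,"wz": -0.24,"gripper": 1},
  {"tx": 109,"ty": -34,"tz": 0,"wx": 0,"wy": 0,"wz": -0.32,"gripper": 1},
  {"tx": 136,"ty": -42,"tz": 0,"wx": 0,"wy": 0,"wz": -0.4,"gripper": 1},
])

```text
time: 48.53
position: [0.348, 0.3671, 0.3]
tool_rot: [-1.653, -2.66, 0.003]
ft_force: [0.1, -0.0, -0.3]
grip_width: 1.0
grip_force: 0.0
```

>>> jog_arm([
  {"tx": 28,"ty": 3,"tz": 0,"wx": 0,"wy": 0,"wz": -0.08,"gripper": 1},
  {"tx": 57,"ty": 6,"tz": 0,"wx": 0,"wy": 0,"wz": -0.16,"gripper": 1},
  {"tx": 85,"ty": 9,"tz": 0,"wx": 0,"wy": 0,"wz": -0.24,"gripper": 1},
  {"tx": 113,"ty": 12,"tz": 0,"wx": 0,"wy": 0,"wz": -0.32,"gripper": 1},
  {"tx": 141,"ty": 15,"tz": 0,"wx": 0,"wy": 0,"wz": -0.4,"gripper": 1},
])

```text
time: 48.95
position: [0.2998, 0.5003, 0.3007]
tool_rot: [-1.092, -2.936, 0.0]
ft_force: [0.9, -0.2, 0.6]
grip_width: 0.999
grip_force: 0.0
```

```bash
python3 - <<'E'
from h import *
st();dt,ds=bowlchk()
dark(dt,(180,130,345,215),"top");dark(ds,(180,130,355,290),"scene")
for n in("top","scene"):
    for t in("shaker","mat","pan","hob","basket","dial"):print(n,t,[(np.round(b["bbox"],1).tolist(),round(b["conf"],2)) for b in vision.spot_in(n,t)[:2]])
# colour maps of dial (top) and of bowl interior
def cmap(d,l,t,r,b):
    c=d["color"][t:b,l:r].astype(int)
    for row in c:
        print("".join("O" if p[2]-p[0]>110 else "b" if p[2]-p[0]>35 else "d" if p[2]-p[0]>12 and p.max()<110 else "#" if p.max()<55 else "W" if p.min()>165 else "." for p in row))
cmap(dt,205,158,242,196);print();cmap(dt,294,140,332,202);print();cmap(ds,192,205,250,275)
E
```

```text
t 48.95 p [0.2998 0.5003 0.3007] psi 49.2 z [-0.0088  0.0031 -1.    ] q [-1.3828  0.1539  0.3561  1.5104 -0.0628  1.4889 -0.1665] F [ 0.8682 -0.1547  0.5676] M [-0.0211  0.0023 -0.0072] g 0.9989122435775319 0.0
red 49 54 [0.6035 0.055  0.121 ] 0.0024
red 45 37 [0.4859 0.0627 0.12  ] 0.0019
Tred [(49, array([227.8776, 155.8163])), (45, array([224.9778, 195.0889]))] Sred [(37, array([286.8378, 154.973 ])), (54, array([310.7222, 187.9444]))] Sblk [(137, array([330.708 , 168.2847])), (30, array([297.7667, 181.5333])), (134, array([263.9104, 195.2164])), (137, array([277.9635, 191.5109])), (26, array([297.5385, 190.7308])), (137, array([338.6204, 214.6569])), (46, array([272.8261, 214.1304])), (21, array([273.7143, 220.9524]))]
top [([299.0, 161.0, 321.0, 188.0], 0.29)]
scene []
top [(36, [228.5, 157.7]), (160, [321.5, 183.8]), (72, [230.0, 177.9]), (11, [219.6, 185.9]), (14, [230.7, 189.5]), (27, [227.3, 196.1])]
scene [(72, [286.2, 159.1]), (13, [298.2, 180.1]), (15, [285.7, 183.1]), (48, [296.7, 188.6]), (85, [309.9, 191.9]), (86, [217.1, 213.2]), (875, [216.2, 245.0])]
top shaker [([2
[... 7981 characters left out ...]
............dddddddddd.............................
..........................................................
..........................................................
..........................................................
..........................................................
..........................................................
..........................................................
..........................................................
..........................................................
..........................................................
..........................................................
..........................................................
```

The bowl has been knocked aside by about 20 mm, with the chocolates still in it; the basket hasn't moved. The shaker looks empty and stands on the mat, and the dial is shut at its stop. I'll recentre the bowl using the same tab.

```bash
python3 - <<'E'
from h import *
plan([pose(.604,.057,.22,-3.5),pose(.604,.057,.12,-3.5)])
dt=img("top")
for z in(.025,.09):print("bowl c",proj(dt,(.546,.0595,z)), proj(dt,(.546,.0595+.053,z)))
for p in((231,175),(226,177),(238,178),(224,182.5),(219.6,186.3),(230.5,190)):print(p,(atz(dt,*p,.03)-[.546,.0595,0])[:2])
E
```

```text
0 t [-173.3  -44.7   25.6] w [-0.002 -0.002  0.305]
0 t [-178.7    9.4   26. ] w [-0.002 -0.002  0.305]
0 t [-167.6   62.6   26.5] w [-0.002 -0.002  0.305]
1 t [  0.  -0. 100.] w [-0. -0.  0.]
bowl c [228.3295 180.3239] [211.5687 180.3148]
bowl c [227.1298 176.8476] [209.6143 176.8379]
(231, 175) [ 0.0162 -0.0086]
(226, 177) [0.0098 0.0072]
(238, 178) [ 0.0066 -0.0307]
(224, 182.5) [-0.0078  0.0133]
(219.6, 186.3) [-0.0199  0.027 ]
(230.5, 190) [-0.0316 -0.0074]
```

All six chocolates lie within 35 mm of the bowl's centre.

>>> jog_arm([
  {"tx": -35,"ty": -9,"tz": 0,"wx": 0,"wy": 0,"wz": 0.06,"gripper": 0.5},
  {"tx": -70,"ty": -18,"tz": 8,"wx": 0,"wy": 0,"wz": 0.12,"gripper": 0.5},
  {"tx": -104,"ty": -27,"tz": 14,"wx": 0,"wy": 0,"wz": 0.18,"gripper": 0.5},
  {"tx": -139,"ty": -36,"tz": 20,"wx": 0,"wy": 0,"wz": 0.24,"gripper": 0.5},
  {"tx": -173,"ty": -45,"tz": 26,"wx": 0,"wy": 0,"wz": 0.305,"gripper": 0.5},
])

```text
time: 50.22
position: [0.402, 0.3504, 0.2734]
tool_rot: [-1.534, -2.731, 0.001]
ft_force: [0.7, -0.4, 0.5]
grip_width: 0.705
grip_force: 0.0
```

>>> jog_arm([
  {"tx": -36,"ty": 2,"tz": 5,"wx": 0,"wy": 0,"wz": 0.06,"gripper": 0.5},
  {"tx": -72,"ty": 4,"tz": 10,"wx": 0,"wy": 0,"wz": 0.12,"gripper": 0.5},
  {"tx": -107,"ty": 6,"tz": 16,"wx": 0,"wy": 0,"wz": 0.18,"gripper": 0.5},
  {"tx": -143,"ty": 8,"tz": 21,"wx": 0,"wy": 0,"wz": 0.24,"gripper": 0.5},
  {"tx": -179,"ty": 9,"tz": 26,"wx": 0,"wy": 0,"wz": 0.305,"gripper": 0.5},
])

```text
time: 50.63
position: [0.5029, 0.2028, 0.2462]
tool_rot: [-1.931, -2.466, 0.002]
ft_force: [1.0, 0.4, 0.5]
grip_width: 0.503
grip_force: 0.0
```

>>> jog_arm([
  {"tx": -36,"ty": 13,"tz": 5,"wx": 0,"wy": 0,"wz": 0.06,"gripper": 0.5},
  {"tx": -72,"ty": 26,"tz": 10,"wx": 0,"wy": 0,"wz": 0.12,"gripper": 0.5},
  {"tx": -107,"ty": 40,"tz": 16,"wx": 0,"wy": 0,"wz": 0.18,"gripper": 0.5},
  {"tx": -143,"ty": 53,"tz": 21,"wx": 0,"wy": 0,"wz": 0.24,"gripper": 0.5},
  {"tx": -168,"ty": 63,"tz": 26,"wx": 0,"wy": 0,"wz": 0.305,"gripper": 0.5},
])

```text
time: 51.05
position: [0.6051, 0.0526, 0.2188]
tool_rot: [-2.289, -2.142, 0.006]
ft_force: [0.4, 0.3, 0.6]
grip_width: 0.502
grip_force: 0.0
```

>>> jog_arm([
  {"tx": 0,"ty": 0,"tz": 0,"wx": 0,"wy": 0,"wz": 0,"gripper": 0.5},
  {"tx": 0,"ty": 0,"tz": 10,"wx": 0,"wy": 0,"wz": 0,"gripper": 0.5},
  {"tx": 0,"ty": 0,"tz": 30,"wx": 0,"wy": 0,"wz": 0,"gripper": 0.5},
  {"tx": 0,"ty": 0,"tz": 50,"wx": 0,"wy": 0,"wz": 0,"gripper": 0.5},
  {"tx": 0,"ty": 0,"tz": 60,"wx": 0,"wy": 0,"wz": 0,"gripper": 0.5},
])

```text
time: 51.47
position: [0.6013, 0.0589, 0.1559]
tool_rot: [-2.275, -2.149, 0.009]
ft_force: [-0.5, 0.9, -0.5]
grip_width: 0.501
grip_force: 0.0
```

>>> jog_arm([
  {"tx": 0,"ty": 0,"tz": 0,"wx": 0,"wy": 0,"wz": 0,"gripper": 0.5},
  {"tx": 0,"ty": 0,"tz": 0,"wx": 0,"wy": 0,"wz": 0,"gripper": 0.5},
  {"tx": 0,"ty": 0,"tz": 0,"wx": 0,"wy": 0,"wz": 0,"gripper": 0.5},
  {"tx": 0,"ty": 0,"tz": 0,"wx": 0,"wy": 0,"wz": 0,"gripper": 0.5},
  {"tx": 0,"ty": 0,"tz": 0,"wx": 0,"wy": 0,"wz": 0,"gripper": 0.5},
])

```text
time: 51.88
position: [0.604, 0.0569, 0.1599]
tool_rot: [-2.281, -2.149, 0.003]
ft_force: [-0.9, 0.1, -0.4]
grip_width: 0.504
grip_force: 0.0
```

```bash
python3 - <<'E'
from h import *
st()
ds=img("scene");print(blobs(ds,"red",(225,110,360,230),5),[x for x in blobs(ds,"black",(245,120,355,225)) if x[0]<300])
plan([pose(.604,.057,.0965,-3.5)])
E
```

```text
t 51.88 p [0.604  0.0569 0.1599] psi -3.4 z [-0.0066  0.0043 -1.    ] q [-0.7806  0.3386  0.7936  1.6653 -0.2568  1.251   0.0078] F [-0.8685  0.0979 -0.4302] M [-0.1042  0.0646  0.0086] g 0.5040487919723771 0.0
[(40, array([286.875, 155.025])), (71, array([310.6479, 189.7746]))] [(29, array([298.0345, 181.3103])), (118, array([263.4576, 194.9661])), (132, array([277.9394, 191.4545])), (20, array([297.3, 190.8])), (130, array([338.8231, 214.5846])), (55, array([273.0727, 214.9455])), (17, array([274.1176, 221.0588]))]
0 t [-0.1  0.6 63.3] w [-0.007 -0.004  0.001]
```

>>> jog_arm([
  {"tx": 0,"ty": 0,"tz": 15,"wx": -0.003,"wy": -0.002,"wz": 0,"gripper": 0.5},
  {"tx": 0,"ty": 0,"tz": 30,"wx": -0.006,"wy": -0.004,"wz": 0,"gripper": 0.5},
  {"tx": 0,"ty": 0,"tz": 45,"wx": -0.006,"wy": -0.004,"wz": 0,"gripper": 0.5},
  {"tx": 0,"ty": 0,"tz": 57,"wx": -0.006,"wy": -0.004,"wz": 0,"gripper": 0.5},
  {"tx": 0,"ty": 0,"tz": 63,"wx": -0.006,"wy": -0.004,"wz": 0,"gripper": 0.5},
], grip_force=12)

```text
time: 52.35
position: [0.602, 0.057, 0.0944]
tool_rot: [-2.285, -2.152, 0.006]
ft_force: [0.5, -0.2, 0.7]
grip_width: 0.5
grip_force: 0.0
```

>>> jog_arm([
  {"tx": 0,"ty": 0,"tz": 0,"wx": 0,"wy": 0,"wz": 0,"gripper": 0},
  {"tx": 0,"ty": 0,"tz": 0,"wx": 0,"wy": 0,"wz": 0,"gripper": 0},
  {"tx": 0,"ty": 0,"tz": 0,"wx": 0,"wy": 0,"wz": 0,"gripper": 0},
  {"tx": 0,"ty": 0,"tz": 0,"wx": 0,"wy": 0,"wz": 0,"gripper": 0},
  {"tx": 0,"ty": 0,"tz": 0,"wx": 0,"wy": 0,"wz": 0,"gripper": 0},
])

```text
time: 52.77
position: [0.6033, 0.057, 0.0966]
tool_rot: [-2.287, -2.153, 0.002]
ft_force: [0.4, 0.5, -0.5]
grip_width: 0.209
grip_force: 0.0
```

>>> jog_arm([
  {"tx": 0,"ty": 0,"tz": 0,"wx": 0,"wy": 0,"wz": 0,"gripper": 0},
  {"tx": 0,"ty": 0,"tz": 0,"wx": 0,"wy": 0,"wz": 0,"gripper": 0},
  {"tx": 0,"ty": 0,"tz": 0,"wx": 0,"wy": 0,"wz": 0,"gripper": 0},
  {"tx": 0,"ty": 0,"tz": 0,"wx": 0,"wy": 0,"wz": 0,"gripper": 0},
  {"tx": 0,"ty": 0,"tz": 0,"wx": 0,"wy": 0,"wz": 0,"gripper": 0},
], grip_force=40)

```text
time: 53.18
position: [0.6037, 0.0571, 0.0964]
tool_rot: [-2.287, -2.154, 0.001]
ft_force: [3.1, 0.2, 1.8]
grip_width: 0.114
grip_force: 40.0
```

```bash
python3 - <<'E'
from h import *
st()
a=cur();plan([(a[0]+[0,0,.01],a[1]),(np.array([.6165,.073,a[0][2]+.01]),a[1])])
E
```

```text
t 53.18 p [0.6037 0.0571 0.0964] psi -3.4 z [-0.0006 -0.0004 -1.    ] q [-0.7615  0.3972  0.7687  1.7363 -0.3014  1.1311  0.0384] F [3.0871 0.2169 1.8331] M [ 0.0285 -0.5861  0.0135] g 0.11376582120775876 39.997013630345464
0 t [ -0.  -0. -10.] w [0. 0. 0.]
1 t [16.7 11.8 -0. ] w [0. 0. 0.]
```

>>> jog_arm([
  {"tx": 0,"ty": 0,"tz": -3,"wx": 0,"wy": 0,"wz": 0,"gripper": 0},
  {"tx": 0,"ty": 0,"tz": -6,"wx": 0,"wy": 0,"wz": 0,"gripper": 0},
  {"tx": 0,"ty": 0,"tz": -9,"wx": 0,"wy": 0,"wz": 0,"gripper": 0},
  {"tx": 0,"ty": 0,"tz": -10,"wx": 0,"wy": 0,"wz": 0,"gripper": 0},
  {"tx": 0,"ty": 0,"tz": -10,"wx": 0,"wy": 0,"wz": 0,"gripper": 0},
])

```text
time: 53.6
position: [0.6023, 0.0567, 0.1058]
tool_rot: [-2.286, -2.152, 0.005]
ft_force: [0.3, 0.3, -3.1]
grip_width: 0.113
grip_force: 40.0
```

>>> jog_arm([
  {"tx": 4,"ty": 3,"tz": 0,"wx": 0,"wy": 0,"wz": 0,"gripper": 0},
  {"tx": 8,"ty": 6,"tz": 0,"wx": 0,"wy": 0,"wz": 0,"gripper": 0},
  {"tx": 12,"ty": 9,"tz": 0,"wx": 0,"wy": 0,"wz": 0,"gripper": 0},
  {"tx": 17,"ty": 12,"tz": 0,"wx": 0,"wy": 0,"wz": 0,"gripper": 0},
  {"tx": 17,"ty": 12,"tz": 0,"wx": 0,"wy": 0,"wz": 0,"gripper": 0},
])

```text
time: 54.02
position: [0.6165, 0.0752, 0.1055]
tool_rot: [-2.284, -2.155, 0.003]
ft_force: [-0.2, 1.3, -3.7]
grip_width: 0.108
grip_force: 40.0
```

>>> jog_arm([
  {"tx": 0,"ty": 0,"tz": 2,"wx": 0,"wy": 0,"wz": 0,"gripper": 0},
  {"tx": 0,"ty": 0,"tz": 4,"wx": 0,"wy": 0,"wz": 0,"gripper": 0},
  {"tx": 0,"ty": 0,"tz": 6,"wx": 0,"wy": 0,"wz": 0,"gripper": 0},
  {"tx": 0,"ty": 0,"tz": 8,"wx": 0,"wy": 0,"wz": 0,"gripper": 0},
  {"tx": 0,"ty": 0,"tz": 9.5,"wx": 0,"wy": 0,"wz": 0,"gripper": 0},
])

```text
time: 54.43
position: [0.6158, 0.0729, 0.0962]
tool_rot: [-2.287, -2.152, 0.004]
ft_force: [-1.1, 0.1, 5.4]
grip_width: 0.113
grip_force: 40.0
```

>>> jog_arm([
  {"tx": 0,"ty": 0,"tz": 0,"wx": 0,"wy": 0,"wz": 0,"gripper": 0},
  {"tx": 0,"ty": 0,"tz": 0,"wx": 0,"wy": 0,"wz": 0,"gripper": 0},
  {"tx": 0,"ty": 0,"tz": 0,"wx": 0,"wy": 0,"wz": 0,"gripper": 0},
  {"tx": 0,"ty": 0,"tz": 0,"wx": 0,"wy": 0,"wz": 0,"gripper": 0},
  {"tx": 0,"ty": 0,"tz": 0,"wx": 0,"wy": 0,"wz": 0,"gripper": 0},
])

```text
time: 54.85
position: [0.6157, 0.073, 0.0963]
tool_rot: [-2.286, -2.153, 0.004]
ft_force: [-0.9, -0.6, -1.4]
grip_width: 0.113
grip_force: 40.0
```

```bash
python3 - <<'E'
from h import *
st()
E
```

```text
t 54.85 p [0.6157 0.073  0.0963] psi -3.4 z [-0.0028 -0.0009 -1.    ] q [-0.7626  0.4279  0.757   1.6989 -0.3174  1.1452  0.0229] F [-0.861  -0.6375 -1.3896] M [-0.307   0.1594  0.0602] g 0.11279774535465388 39.99928501434624
```

Resting. Release, rise, and withdraw to look.

>>> jog_arm([
  {"tx": 0,"ty": 0,"tz": 0,"wx": 0,"wy": 0,"wz": 0,"gripper": 0.45},
  {"tx": 0,"ty": 0,"tz": 0,"wx": 0,"wy": 0,"wz": 0,"gripper": 0.45},
  {"tx": 0,"ty": 0,"tz": 0,"wx": 0,"wy": 0,"wz": 0,"gripper": 0.45},
  {"tx": 0,"ty": 0,"tz": 0,"wx": 0,"wy": 0,"wz": 0,"gripper": 0.45},
  {"tx": 0,"ty": 0,"tz": 0,"wx": 0,"wy": 0,"wz": 0,"gripper": 0.45},
])

```text
time: 55.27
position: [0.616, 0.0734, 0.0964]
tool_rot: [-2.286, -2.153, 0.003]
ft_force: [-0.1, 0.1, 0.1]
grip_width: 0.397
grip_force: 0.0
```

>>> jog_arm([
  {"tx": 0,"ty": 0,"tz": -20,"wx": 0,"wy": 0,"wz": 0,"gripper": 0.45},
  {"tx": 0,"ty": 0,"tz": -55,"wx": 0,"wy": 0,"wz": 0,"gripper": 0.45},
  {"tx": 0,"ty": 0,"tz": -95,"wx": 0,"wy": 0,"wz": 0,"gripper": 0.45},
  {"tx": 0,"ty": 0,"tz": -135,"wx": 0,"wy": 0,"wz": 0,"gripper": 0.45},
  {"tx": 0,"ty": 0,"tz": -160,"wx": 0,"wy": 0,"wz": 0,"gripper": 0.45},
])

```text
time: 55.68
position: [0.6175, 0.073, 0.2607]
tool_rot: [2.287, 2.152, 0.003]
ft_force: [0.4, -0.7, 0.2]
grip_width: 0.449
grip_force: 0.0
```

>>> jog_arm([
  {"tx": 35,"ty": -13,"tz": 0,"wx": 0,"wy": 0,"wz": 0,"gripper": 0.45},
  {"tx": 70,"ty": -26,"tz": -10,"wx": 0,"wy": 0,"wz": 0,"gripper": 0.45},
  {"tx": 105,"ty": -40,"tz": -20,"wx": 0,"wy": 0,"wz": 0,"gripper": 0.45},
  {"tx": 140,"ty": -53,"tz": -20,"wx": 0,"wy": 0,"wz": 0,"gripper": 0.45},
  {"tx": 175,"ty": -66,"tz": -20,"wx": 0,"wy": 0,"wz": 0,"gripper": 0.45},
])

```text
time: 56.1
position: [0.5606, 0.2537, 0.2774]
tool_rot: [-2.287, -2.152, 0.0]
ft_force: [0.3, 0.7, -0.4]
grip_width: 0.45
grip_force: 0.0
```

>>> jog_arm([
  {"tx": 32,"ty": -20,"tz": 0,"wx": 0,"wy": 0,"wz": 0,"gripper": 0.45},
  {"tx": 64,"ty": -40,"tz": 0,"wx": 0,"wy": 0,"wz": 0,"gripper": 0.45},
  {"tx": 96,"ty": -60,"tz": 0,"wx": 0,"wy": 0,"wz": 0,"gripper": 0.45},
  {"tx": 128,"ty": -80,"tz": 0,"wx": 0,"wy": 0,"wz": 0,"gripper": 0.45},
  {"tx": 150,"ty": -95,"tz": 0,"wx": 0,"wy": 0,"wz": 0,"gripper": 0.45},
])

```text
time: 56.52
position: [0.4723, 0.4115, 0.2763]
tool_rot: [-2.281, -2.156, 0.003]
ft_force: [-0.8, 1.2, -0.1]
grip_width: 0.45
grip_force: 0.0
```

>>> jog_arm([
  {"tx": 20,"ty": -10,"tz": 0,"wx": 0,"wy": 0,"wz": 0,"gripper": 0.45},
  {"tx": 40,"ty": -20,"tz": 0,"wx": 0,"wy": 0,"wz": 0,"gripper": 0.45},
  {"tx": 60,"ty": -30,"tz": 0,"wx": 0,"wy": 0,"wz": 0,"gripper": 0.45},
  {"tx": 60,"ty": -30,"tz": 0,"wx": 0,"wy": 0,"wz": 0,"gripper": 0.45},
  {"tx": 60,"ty": -30,"tz": 0,"wx": 0,"wy": 0,"wz": 0,"gripper": 0.45},
])

```text
time: 56.93
position: [0.4476, 0.4705, 0.2759]
tool_rot: [-2.283, -2.156, 0.005]
ft_force: [0.5, -1.2, -1.0]
grip_width: 0.45
grip_force: 0.0
```

```bash
python3 - <<'E'
from h import *
st();dt,ds=bowlchk()
for n in("top","scene"):
    for t in("shaker","mat","hob"):print(n,t,[(np.round(b["bbox"],1).tolist(),round(b["conf"],2)) for b in vision.spot_in(n,t)[:2]])
def cmap(d,l,t,r,b):
    c=d["color"][t:b,l:r].astype(int)
    for row in c:
        print("".join("O" if p[2]-p[0]>110 else "b" if p[2]-p[0]>35 else "d" if p[2]-p[0]>12 and p.max()<110 else "#" if p.max()<55 else "W" if p.min()>165 else "." for p in row))
cmap(dt,198,145,248,200)
# mat centre from the top-view brown mask, shaker from ellipse of dial
c=cv2.cvtColor(dt["color"],cv2.COLOR_BGR2HSV)[150:205,285:335]
m=((c[...,0]>4)&(c[...,0]<22)&(c[...,1]>60)).astype(np.uint8);h=cv2.convexHull(np.vstack(cv2.findContours(m,0,1)[0]))
x0,y0,w,hh=cv2.boundingRect(h);print("mat bbox",x0+285,y0+150,w,hh)
E
```

```text
t 56.93 p [0.4476 0.4705 0.2759] psi -3.3 z [-0.0031 -0.0014 -1.    ] q [-1.3185  0.3383  0.6183  1.3875 -0.1954  1.4799 -0.7659] F [ 0.4828 -1.2468 -0.9739] M [-0.0987 -0.0147 -0.0192] g 0.4504647001699329 0.0
red 44 53 [0.6144 0.0713 0.1197] 0.0014
red 49 43 [0.4973 0.0789 0.1194] 0.0025
Tred [(44, array([222.6364, 152.4318])), (49, array([219.449 , 191.2041]))] Sred [(43, array([294.1163, 155.5116])), (53, array([318.6038, 188.4906]))] Sblk [(135, array([330.6074, 168.3407])), (132, array([263.8182, 194.9318])), (62, array([304.9677, 186.3387])), (134, array([277.5   , 191.1493])), (12, array([292.25  , 184.0833])), (137, array([338.5985, 214.6715])), (43, array([272.814 , 214.2093])), (18, array([273.8889, 221.1111]))]
top []
scene [([211.0, 157.0, 235.0, 184.0], 0.61), ([264.0, 152.0, 348.0, 232.0], 0.43)]
top shaker [([297.7, 147.7, 324.4, 187.7], 0.75)]
top mat [([291.4, 158.9, 332.0, 199.4], 0.73)]
top hob []
scene shaker [([201.1, 210.2, 228.3, 271.1], 0.75)]
scene mat [([192.5, 220.8, 245.5, 266.4], 0.58)]
scene hob [([260.4, 176.2, 345.0, 234.3], 0.89)]
...................
[... 2108 characters left out ...]
..............
..........................####....................
................dddd..............................
................bbbbbbbbbbbd......................
................bOOOOOOOOObbd.....................
................bOOOOOOOOOObd.....................
................bbbbbOOOOOObd.....................
................dbbbbbbbbbbbd.....................
.................ddd.ddbddddd.....................
..................................................
..................................................
..................................................
.................................................#
................................................##
mat bbox 288 159 41 40
```

```bash
python3 -c "
from h import *
print(ctrl.close_job())"
```

```text
the job is handed in; nothing more can be done
None
```

I handed the job in at about 57 s. By my last measurements the basket and bowl are nested in the pan with all six chocolates in the bowl, which I re-centred after it was knocked about 20 mm aside. The empty shaker stands on its mat with the dial turned shut to its stop. The judge's verdict was not shown.

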